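# Set up the capacitor lead cutter for a batch

## Robot

A 6-joint arm with a two-finger parallel gripper is mounted at the origin on the work surface. World frame = base frame: x ahead of the robot, y to its left, z up, the work surface at z = 0. Lengths are in m, angles in rad, forces in N, time in s.
With the tool pointing down it reaches from about 0.375 to 0.975 m from the base axis. Payload 3.8 kg.
Tool frame: the origin (TCP) lies at the very end of the fingers, on their centre line; the grasp point (between the pads) lies 19 mm behind it; z points along the fingers, y is the direction in which the jaws open and shut (so a half turn about z gives the same grasp; the last joint's range is limited). The gripper opens to 85 mm and grips with 20 to 120 N. Pads are 22 mm wide; open, the fingers measure 114 mm over their backs; the gripper's body (76 mm by 85 mm) begins 54 mm behind the grasp point. The pads swing forward as they close: fully open they stand 13 mm farther back than shut.
Start: joints at [1.261, 0.264, 1.604, -0, 1.274, -0.037], TCP at [0.182, 0.65, 0.231] pointing down, gripper open.
Joint ranges: [-2.63, 2.63], [-0.94, 2.18], [0.31, 2.57], [-1.31, 4.45], [0, 2.66], [-2.55, 2.55]. Speed limits (rad/s): [2.57, 2.57, 3.14, 3.14, 3.14, 3.14].

## Interface

Orientations are given as a rotation vector (axis times angle).
In Python, from workcell import bot, read_camera, finish_job gives the robot as it stands. The module is installed in compiled form; this text tells all that it offers.
- The arm moves only by the tool servo_tool, never from a script. Its argument "targets" is text: rows parted by semicolons, each of 7 numbers parted by spaces: the turn, a rotation vector about the tool's x, y, z in rad, then the shift along the tool's x, y, z in mm, then the finger opening in mm, from 0 to 85.4. In form: wx wy wz x y z gripper; .... A call has 1 to 8 rows; each row shifts and turns the pose as measured when the row begins, along the tool's axes as they then stand; what a row does not reach is not made up. A row lasts 1/12 s, in which the tool goes at most 41.7 mm and 7.16 degrees, less where a joint would pass 70% of its speed; a pose out of reach is approached as far as the arm can. A call is refused whole if a number of a shift passes 41.7 or a number of a turn 0.125, either way. A call with a gripper value outside its range is refused whole. The fingers move at their own pace and stop on an object; "newtons" is the grip in N (left out, the last holds). Time passes only in rows, so rows that do not move let the fingers close. It gives the time, the measured TCP pose, the force and the opening at its end, in the units of the state.
- bot.read_state(): the state, without advancing time (a new reading comes with each control period).
- read_camera(name): name is "scene" or "top"; returns a dict with "image" (480x640x3 uint8, red, green, blue), "mtx" (3x3 intrinsics, pixels), "eye" and "orientation" of the camera in the world. Camera axes: x right, y up, looking along -z (the intrinsics and any distortion apply to the point x, -y, -z); pixel columns grow to the right and rows downward; lengths in m; the calibration is good to about 2 mm. A picture is of the moment at which its call begins. There is no depth.
- finish_job(): hands the job in, once; it reports no verdict.
The state is a dict: "time": time; "q": joint angles; "joint_vel": joint speeds; "joint_torque": joint torques, N m; "tool_pos": TCP position; "tcp_rot": TCP orientation; "wrist_force": force on the tool from outside, world axes, zero at the start; "torque": the same for the moment, N m; "width": opening from 0.0 (shut) to 1.0 (fully open).
Only numpy, scipy, OpenCV 4.12 (cv2) and the standard library are available. Lean on these libraries where they do the work, as an engineer would, in place of code of your own. Each camera call takes 0.05 s, during which the arm holds its last target.

## Task

Get the lead cutter ready: pull the clip-on guard straight up off the cutter head and stand it upright on the bench, slide the gap gauge into the cutting gap until its shoulder meets the head, then lay the gauge back flat on the bench and press the guard on again until it is fully home. With the guard back on, pour the capacitors from the cup into the feeder bowl and stand the empty cup upright on the bench. Capacitors standing loose or spilled on the bench belong in the bowl too; leave the other things on the bench where they are.

Things in the scene. Friction and masses are not known exactly. Their poses are not given: they have to be found in the camera images.
- cutter: lead cutter, fixed: teal base 220 (x) x 360 (y) mm, aluminium deck 55 mm above the bench; origin at the centre of its underside, x from the front (gap side) to the back, y towards the bowl, z up. In mm: bowl axis at (-20, 85); cutter head centre (-55, -100), 70 (x) x 56 (y), 50 above the deck, top edges bevelled 6; drive housing x 18 to 102, y -165 to -65, 52 above the deck
- gap_mouth (a point): centre of the mouth of the cutting gap in the front face of the head, 79 mm above the bench; axes as the cutter's. The gap is a level slot 8 mm high and 33 mm wide, 40 mm deep along +x, its mouth edges bevelled about 4 mm above and below and 9 mm at the sides
- guard_home (a point): point on the deck at the centre of the head's foot, where the guard's origin lies when the guard is fully home (guard x and y along the cutter's x and y)
- bowl_floor (a point): centre of the inner floor of the steel feeder bowl, 75 mm above the bench. The bowl is 66 mm in inner radius at the floor, 81 mm inside and 85 mm outside at the rim, the rim 55 mm above the floor (130 mm above the bench)
- guard: grey hood open below, 83 (x) x 68 (y) x 60 mm, inside 75 x 60, with a finger rib on top 46 (x) x 14 (y) mm, 60 to 88 mm up; 130 g; origin at the centre of its underside, z up. Starts on the head, held by two sprung balls that click into windows in its sides: 8 to 15 N straight up frees it within 10 mm, clear of the head after 55 mm; pressing on takes as much over the last 10 mm
- gauge: gap gauge: a steel blade 5 mm thick and 26 mm wide lying flat, with a black grip block 40 (x) x 16 (y) mm on it that rises from 5 to 37 mm, 110 g; origin on the underside below the centre of the grip block, x towards the tip, z up. The tip is at x = 62 mm (last 10 mm tapered), the front of the cross shoulder (42 mm wide, 18 mm high) at x = 30 mm, so the blade goes 32 mm into the gap
- gauge_tip (a point): centre of the end of the gauge blade, 2.5 mm above the gauge's underside
- cup: white plastic cup, 90 mm high, outside diameter 57 mm at the foot and 72 mm at the rim (67 mm at 60 mm height), wall 3 mm, floor 4 mm, 90 g; origin at the centre of its underside, z up. It holds 4 to 6 capacitors
- cup_rim (a point): centre of the cup's mouth, 90 mm above its origin; axes as the cup's
- cap1: black radial capacitor, a cylinder 20 mm across and 26 mm long, 14 g, smooth sleeve (friction about 0.3); origin at the centre of its closed end, z along it towards the rubber end with two thin wires (8 mm more, look only). Starts in the cup
- cap2: black radial capacitor, a cylinder 20 mm across and 26 mm long, 14 g, smooth sleeve (friction about 0.3); origin at the centre of its closed end, z along it towards the rubber end with two thin wires (8 mm more, look only). Starts in the cup
- cap3: black radial capacitor, a cylinder 20 mm across and 26 mm long, 14 g, smooth sleeve (friction about 0.3); origin at the centre of its closed end, z along it towards the rubber end with two thin wires (8 mm more, look only). Starts in the cup
- cap4: black radial capacitor, a cylinder 20 mm across and 26 mm long, 14 g, smooth sleeve (friction about 0.3); origin at the centre of its closed end, z along it towards the rubber end with two thin wires (8 mm more, look only). Starts in the cup, if present
- cap5: black radial capacitor, a cylinder 20 mm across and 26 mm long, 14 g, smooth sleeve (friction about 0.3); origin at the centre of its closed end, z along it towards the rubber end with two thin wires (8 mm more, look only). Starts in the cup, if present
- cap6: black radial capacitor, a cylinder 20 mm across and 26 mm long, 14 g, smooth sleeve (friction about 0.3); origin at the centre of its closed end, z along it towards the rubber end with two thin wires (8 mm more, look only). Starts in the cup, if present
- cap7: black radial capacitor, a cylinder 20 mm across and 26 mm long, 14 g, smooth sleeve (friction about 0.3); origin at the centre of its closed end, z along it towards the rubber end with two thin wires (8 mm more, look only). Starts standing on the bench, if present
- cap8: black radial capacitor, a cylinder 20 mm across and 26 mm long, 14 g, smooth sleeve (friction about 0.3); origin at the centre of its closed end, z along it towards the rubber end with two thin wires (8 mm more, look only). Starts standing on the bench, if present
- cap9: black radial capacitor, a cylinder 20 mm across and 26 mm long, 14 g, smooth sleeve (friction about 0.3); origin at the centre of its closed end, z along it towards the rubber end with two thin wires (8 mm more, look only). Starts standing on the bench, if present
- tin: bystander: closed aluminium tin 66 mm across, 100 mm high; origin at the centre of its underside
- spool: bystander: solder spool 52 mm across, 40 mm high; origin at the centre of its underside
- screwdriver: bystander: screwdriver 170 mm long, lying; origin at the centre of its underside
- meter: bystander: orange multimeter 140 x 75 x 34 mm, lying; origin at the centre of its underside

How it is judged:
On the way, in this order (a step that is already met when the one before it is completed fails the run):
1. the guard is off and stands upright on the bench (height (world z) of guard below 0.008 m and angle between guard's own z axis and vertical below 0.1 rad), for 0.2 s.
2. the gauge blade is in the cutting gap with its shoulder at the head (29 mm in or more), in line with the gap (x of gauge_tip in the frame of gap_mouth between 0.029 and 0.036 m and y of gauge_tip in the frame of gap_mouth between -0.01 and 0.01 m and z of gauge_tip in the frame of gap_mouth between -0.004 and 0.004 m and angle between the x axis of gauge and the x axis of cutter, either way round below 0.15 rad), for 0.2 s.
3. the gauge lies flat on the bench and the guard is fully home on the head again (distance between guard and guard_home below 0.005 m and angle between guard's own z axis and vertical below 0.06 rad and height (world z) of gauge below 0.008 m and angle between gauge's own z axis and vertical below 0.1 rad), for 0.2 s.
4. the cup is tipped over the bowl to pour (angle between cup's own z axis and vertical above 1.3 rad and horizontal distance between cup_rim and bowl_floor below 0.12 m and height (world z) of cup_rim above 0.09 m), for 0.2 s.
At the end, for the whole second after the job is handed in: Guard fully home on the cutter head (within 5 mm, upright), gauge flat on the bench, empty cup upright on the bench, and every capacitor that is present at rest in the feeder bowl below its rim (all of step 3 and height (world z) of cup below 0.006 m and angle between cup's own z axis and vertical below 0.1 rad and linear speed of cup below 0.02 m/s and horizontal distance between each of cap1, cap2, cap3, cap4, cap5, cap6, cap7, cap8, cap9 and bowl_floor below 0.082 m and height (world z) of cap1 between 0.07 and 0.13 m and linear speed of each of cap1, cap2, cap3, cap4, cap5, cap6, cap7, cap8, cap9 below 0.03 m/s and height (world z) of cap2 between 0.07 and 0.13 m and height (world z) of cap3 between 0.07 and 0.13 m and height (world z) of cap4 between 0.07 and 0.13 m and height (world z) of cap5 between 0.07 and 0.13 m and height (world z) of cap6 between 0.07 and 0.13 m and height (world z) of cap7 between 0.07 and 0.13 m and height (world z) of cap8 between 0.07 and 0.13 m and height (world z) of cap9 between 0.07 and 0.13 m); the robot touches nothing.
It fails at once if the tin is shifted by more than 40 mm (distance of tin from where it was at the start of the episode above 0.04 m).
It fails at once if the spool is shifted by more than 40 mm (distance of spool from where it was at the start of the episode above 0.04 m).
It fails at once if the screwdriver is shifted by more than 40 mm (distance of screwdriver from where it was at the start of the episode above 0.04 m).
It fails at once if the meter is shifted by more than 40 mm (distance of meter from where it was at the start of the episode above 0.04 m).
Of cap4, cap5, cap6 only 1 to 3 are there at a start; the rules pass over those that are not, and their reading is None.
Of cap7, cap8, cap9 only 1 to 3 are there at a start; the rules pass over those that are not, and their reading is None.
At some moment in a run one of cup, gauge may be knocked a few centimetres aside while the robot is not near it.
It also fails if it takes over 210 s, if anything falls off the work surface, if the arm or the gripper's body presses on something with over 40 N, if the wrist force passes 120 N, or if a joint passes its speed limit or range.

## Working session

There is one attempt and no reset: what is moved stays moved. The work goes in short steps, Python scripts to look and compute and a tool call to move; the robot and the scene stay as the last step left them, time stands still between calls to the robot, and variables do not carry over. Pictures are saved under pics/ and viewed, and the job is handed in when it is done.

Besides the shell and the picture viewer there is one more tool, called in YAML: its name, and indented under it one key for each argument. servo_tool: Moves the arm, as the interface text tells. Its arguments: {"type":"object","properties":{"targets":{"type":"string"},"newtons":{"type":"number"}},"required":["targets"]}

```bash
mkdir -p pics
cat > h.py <<'E'
import numpy as np, cv2
from scipy.spatial.transform import Rotation as R
from workcell import bot, read_camera, finish_job
def snap(name,fn=None):
    c=read_camera(name)
    if fn: cv2.imwrite('pics/'+fn,c['image'][:,:,::-1])
    return c
def rot(c):
    o=np.array(c['orientation'],float)
    return o if o.shape==(3,3) else R.from_rotvec(o).as_matrix()
def ray(c,u,v):
    K=np.array(c['mtx']); d=np.linalg.inv(K)@[u,v,1]; d=np.array([d[0],-d[1],-d[2]])
    return np.array(c['eye']),rot(c)@d
def onz(c,u,v,z):
    e,d=ray(c,u,v); return e+d*(z-e[2])/d[2]
def proj(c,p):
    q=rot(c).T@(np.array(p)-c['eye']); K=np.array(c['mtx']); w=K@[q[0],-q[1],-q[2]]; return w[:2]/w[2]
def go(p,rv=None):
    s=bot.read_state(); Rt=R.from_rotvec(s['tcp_rot']).as_matrix()
    return 1000*Rt.T@(np.array(p)-s['tool_pos'])
E
python3 - <<'E'
from h import *
for n in('scene','top'):
    c=snap(n,n+'0.png'); print(n,{k:(np.array(v).tolist()) for k,v in c.items() if k!='image'}, c.keys())
s=bot.read_state();print(s)
E
```

```text
scene {'mtx': [[572.902647096117, 0.0, 324.51404507736595], [0.0, 572.902647096117, 237.5677589645394], [0.0, 0.0, 1.0]], 'eye': [1.2948730233549464, 0.580260789072501, 1.1392838885188483], 'orientation': [0.39191821899170615, 0.8191263268004768, 2.0802213093424755]} dict_keys(['image', 'mtx', 'eye', 'orientation'])
top {'mtx': [[615.3559244565314, 0.0, 307.5000611808418], [0.0, 615.3559244565314, 239.5267513378852], [0.0, 0.0, 1.0]], 'eye': [0.36162408657372186, -0.011872545754107719, 1.51226126626499], 'orientation': [0.11219971688229938, -0.10242506357521766, -1.5485941447486786]} dict_keys(['image', 'mtx', 'eye', 'orientation'])
{'time': 0.1, 'q': array([ 1.26109317e+00,  2.64670116e-01,  1.60526375e+00,  5.00339804e-06,
        1.27366600e+00, -3.69327381e-02]), 'joint_vel': array([-0.00031449, -0.00313725, -0.00194911,  0.00018895, -0.00121904,
       -0.00155465]), 'joint_torque': array([ 4.48114579e-04, -5.16700566e+01, -3.68590879e+01,  4.64614203e-06,
        6.15076409e-03, -3.28612657e-06]), 'tool_pos': array([0.18166536, 0.64940867, 0.23007748]), 'tcp_rot': array([-4.27094065e-01, -3.11207022e+00,  3.10404190e-03]), 'wrist_force': array([ 0.05045741, -0.19666405,  0.03240856]), 'torque': array([ 0.01886664,  0.02225702, -0.01086414]), 'width': 0.9984457923046007}
```

View pics/scene0.png

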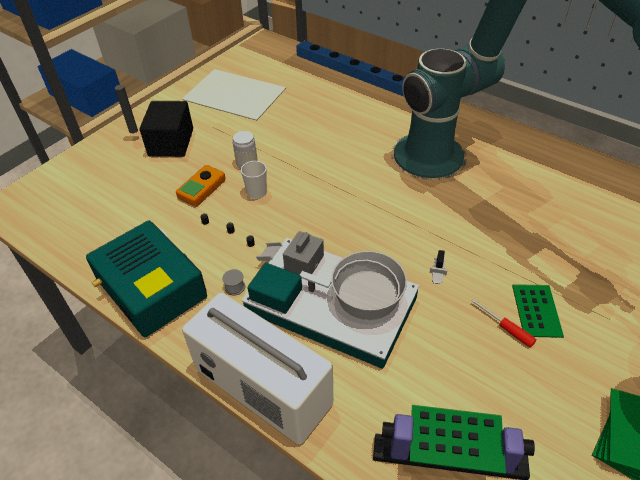

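View pics/top0.png

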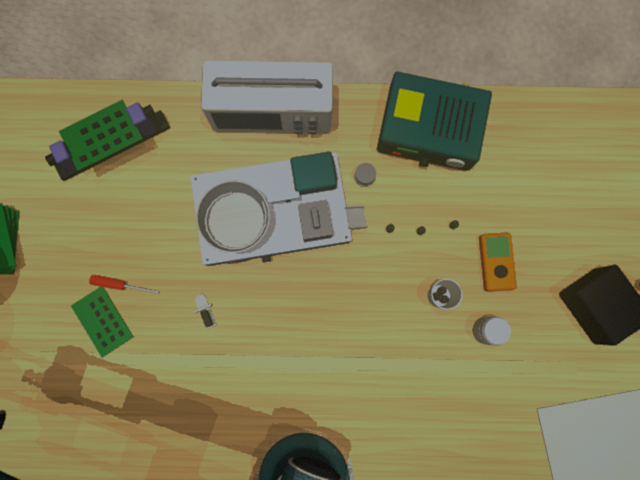

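Run:
```python
import cv2,numpy as np
a=cv2.imread('pics/top0.png')
def crop(a,x0,y0,x1,y1,s): return cv2.resize(a[y0:y1,x0:x1],None,fx=s,fy=s,interpolation=cv2.INTER_CUBIC)
cv2.imwrite('pics/t_cutter.png',crop(a,180,140,380,280,4))
cv2.imwrite('pics/t_gauge.png',crop(a,180,280,240,340,8))
cv2.imwrite('pics/t_cup.png',crop(a,375,210,525,350,4))
b=cv2.imread('pics/scene0.png')
cv2.imwrite('pics/s_cutter.png',crop(b,240,220,440,370,4))
```

```text
(no output)
```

View pics/t_cutter.png

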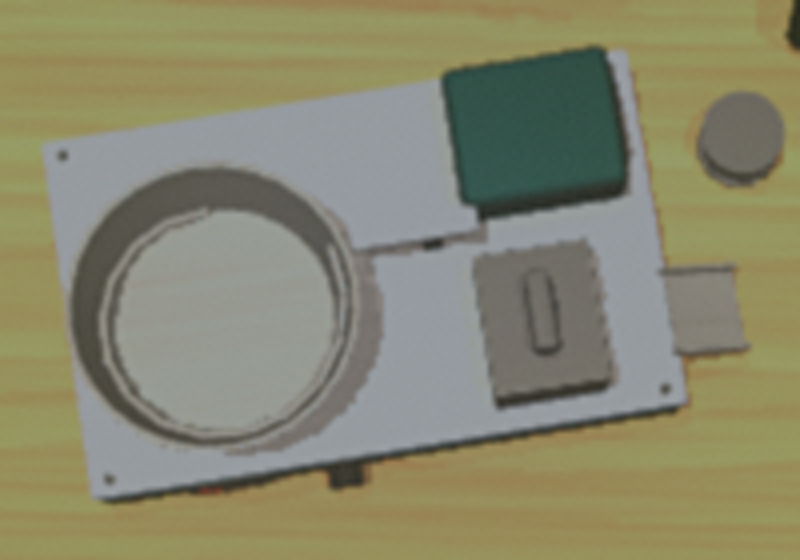

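View pics/t_gauge.png

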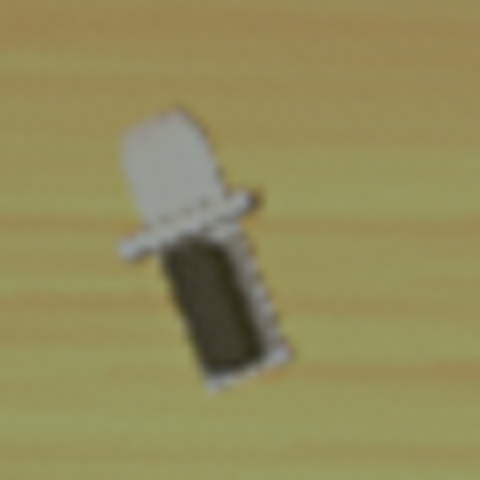

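View pics/t_cup.png

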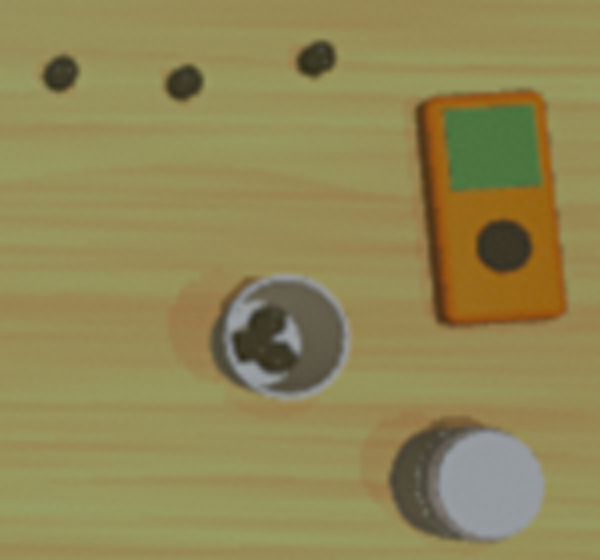

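View pics/s_cutter.png

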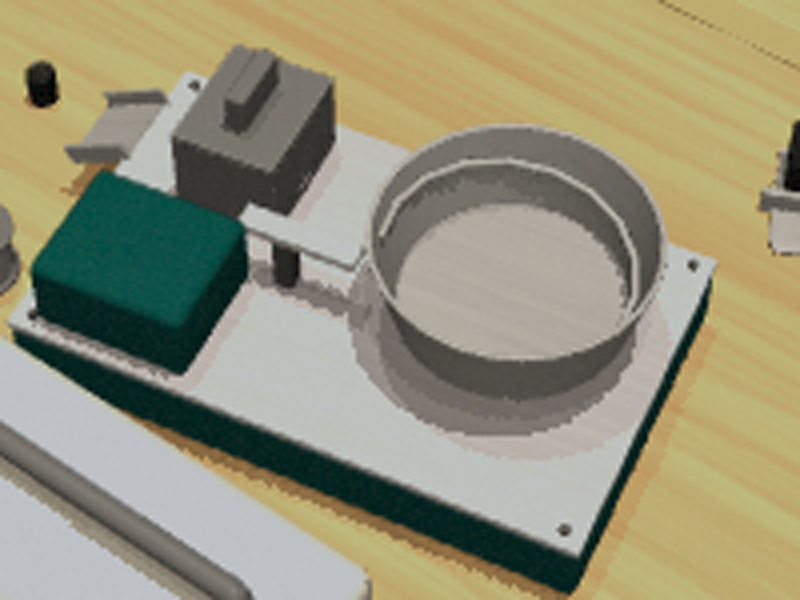

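```bash
cat > m.py <<'E'
from h import *
c=snap('top')
P=lambda x,y,z,x0,y0,s: onz(c,x0+(x+.5)/s-.5,y0+(y+.5)/s-.5,z)
def fit(model,pts):
    m=np.array(model);p=np.array(pts)[:,:2];mc=m.mean(0);pc=p.mean(0)
    H=(m-mc).T@(p-pc);U,S,Vt=np.linalg.svd(H);Rr=(U@Vt).T
    t=pc-Rr@mc; return np.arctan2(Rr[1,0],Rr[0,0]),t,np.linalg.norm((m@Rr.T+t)-p,axis=1)*1000
cor=[P(x,y,.055,180,140,4) for x,y in[(43,145),(97,497),(688,405),(630,50)]]
yaw,t,e=fit([(.11,.18),(-.11,.18),(-.11,-.18),(.11,-.18)],cor)
print('cutter',yaw,t,e)
Rz=lambda a:np.array([[np.cos(a),-np.sin(a)],[np.sin(a),np.cos(a)]])
f=lambda x,y:(t+Rz(yaw)@[x,y]).round(4)
print('head',f(-.055,-.1),'mouth',f(-.09,-.1),'bowl',f(-.02,.085))
print('rib centre obs z=.143',P(542,311,.143,180,140,4))
# guard top corners z=.115
g=[P(x,y,.115,180,140,4) for x,y in[(473,252),(495,400),(612,378),(594,240)]]
print('guard',fit([(.0415,.034),(-.0415,.034),(-.0415,-.034),(.0415,-.034)],g))
print('bowl rim check', P(212,305,.130,180,140,4))
Q=lambda x,y,z:P(x,y,z,180,280,8)
sh=[Q(120,248,.018),Q(252,197,.018)]; print('shoulder',sh,np.linalg.norm(sh[0]-sh[1]))
tp=[Q(122,138,.003),Q(182,107,.003)]; print('tip',tp)
print('grip top ctr',Q(213,305,.037), 'end corners',Q(212,390,.005),Q(290,352,.005))
C=lambda x,y,z:P(x,y,z,375,210,4)
print('cup rim',C(286,336,.09),'diam',np.linalg.norm(C(223,336,.09)-C(350,336,.09)))
for q in[(60,72),(184,81),(316,58)]: print('cap',C(*q,.026).round(4))
print('tin',C(492,484,.1),'spool',P(741,135,.04,180,140,4),'meter',C(495,207,.03))
E
python3 m.py
```

```text
cutter 0.1800716765855374 [0.63807383 0.08908419] [1.34335183 2.46277993 1.71722999 0.51933496]
head [ 0.6019 -0.0191] mouth [ 0.5674 -0.0254] bowl [0.6032 0.1691]
rib centre obs z=.143 [ 0.6011253  -0.01763348  0.143     ]
guard (np.float64(0.1582135211571767), array([ 0.60241446, -0.01866944]), array([2.22523395, 2.3025065 , 1.02919504, 1.4407532 ]))
bowl rim check [0.60328751 0.17051722 0.13      ]
shoulder [array([0.38916858, 0.26878193, 0.018     ]), array([0.40526558, 0.22954365, 0.018     ])] 0.04241174146894125
tip [array([0.42286246, 0.27249098, 0.003     ]), array([0.43267455, 0.25453786, 0.003     ])]
grip top ctr [0.37252559 0.23676383 0.037     ] end corners [0.34719687 0.24137606 0.005     ] [0.35907976 0.21816652 0.005     ]
cup rim [ 0.43803862 -0.32268387  0.09      ] diam 0.07303169901116742
cap [ 0.5997 -0.2006  0.026 ]
cap [ 0.5955 -0.2762  0.026 ]
cap [ 0.6113 -0.3568  0.026 ]
tin [ 0.35609869 -0.43619414  0.1       ] spool [ 0.73082668 -0.13795702  0.04      ] meter [ 0.52148612 -0.46271899  0.03      ]
```

```bash
cat >> h.py <<'E'
def down(th):
    y=np.array([np.cos(th),np.sin(th),0]);z=np.array([0,0,-1.]);return np.stack([np.cross(y,z),y,z],1)
def rel(p,th=None,Rt=None):
    s=bot.read_state(); Rc=R.from_rotvec(s['tcp_rot']).as_matrix()
    if Rt is None and th is not None: Rt=down(th)
    if Rt is None: Rt=Rc
    w=R.from_matrix(Rc.T@Rt).as_rotvec(); dp=1000*(np.array(p)-s['tool_pos'])
    print('t',s['time'],'pos',np.round(s['tool_pos'],4),'turn',w.round(4),'shift now-axes',(Rc.T@dp).round(1),'shift after-turn axes',(Rt.T@dp).round(1),'q',np.round(s['q'],3),'F',np.round(s['wrist_force'],1),'w',round(s['width'],3))
E
python3 - <<'E'
from h import *
rel((.602,-.0185,.20),.175+np.pi/2)
rel((.602,-.0185,.20),.175-np.pi/2)
E
```

```text
t 0.15 pos [0.1817 0.6495 0.2303] turn [-0.0017 -0.0005 -0.4478] shift now-axes [-584.7 -530.    31.1] shift after-turn axes [-297.6 -731.    30.3] q [ 1.261  0.265  1.605  0.     1.274 -0.037] F [-0.2 -0.1 -0.4] w 0.999
t 0.15 pos [0.1817 0.6495 0.2303] turn [-6.0000e-04  2.3000e-03  2.6938e+00] shift now-axes [-584.7 -530.    31.1] shift after-turn axes [297.6 731.   30.3] q [ 1.261  0.265  1.605  0.     1.274 -0.037] F [-0.2 -0.1 -0.4] w 0.999
```

servo_tool:
  targets: "0 0 -0.112 0 0 0 85; 0 0 -0.112 0 0 0 85; 0 0 -0.112 0 0 0 85; 0 0 -0.112 0 0 0 85; 0 0 0 -10 -25 1 60; 0 0 0 -15 -37 1 60; 0 0 0 -15 -37 1 60; 0 0 0 -15 -37 1 60"
  newtons: 60

```text
time: 0.82
tool_pos: [0.2591, 0.5278, 0.2214]
tcp_rot: [0.327, -3.12, 0.006]
wrist_force: [1.1, -0.5, 0.8]
width: 0.704
```

servo_tool:
  targets: "0 0 0 -15 -37 1 60; 0 0 0 -15 -37 1 60; 0 0 0 -15 -37 1 60; 0 0 0 -15 -37 1 60; 0 0 0 -15 -37 1 60; 0 0 0 -15 -37 1 60; 0 0 0 -15 -37 1 60; 0 0 0 -15 -37 1 60"

```text
time: 1.48
tool_pos: [0.4414, 0.2491, 0.2114]
tcp_rot: [0.334, -3.118, 0.009]
wrist_force: [0.7, -0.2, -1.0]
width: 0.705
```

Run:
```python
from h import *
rel((.602,-.0185,.20),.175+np.pi/2)
```

```text
t 1.4833 pos [0.4414 0.2491 0.2114] turn [-0.005  -0.0063  0.0385] shift now-axes [-100.3 -295.5   12.2] shift after-turn axes [-111.5 -291.5   11.4] q [ 0.467 -0.037  1.975 -0.003  1.211 -1.316] F [ 0.7 -0.2 -1. ] w 0.705
```

servo_tool:
  targets: "0 0 0.038 -13 -36 1 40; 0 0 0 -14 -37 1 40; 0 0 0 -14 -37 1 40; 0 0 0 -14 -37 1 40; 0 0 0 -14 -37 1 40; 0 0 0 -14 -37 1 40; 0 0 0 -14 -37 1 40; 0 0 0 -9 -24 0 40"

```text
time: 2.15
tool_pos: [0.6004, -0.0269, 0.2034]
tcp_rot: [0.267, -3.125, 0.009]
wrist_force: [-1.1, 0.9, 0.5]
width: 0.466
```

Run:
```python
from h import *
rel((.602,-.0185,.20),.175+np.pi/2)
c=snap('top','t1.png'); c=snap('scene','s1.png')
```

```text
t 2.15 pos [ 0.6004 -0.0269  0.2034] turn [-0.0052 -0.0061 -0.0042] shift now-axes [-3.   8.   3.4] shift after-turn axes [-3.   8.   3.4] q [-0.082  0.147  1.795 -0.007  1.203 -1.821] F [-1.1  0.9  0.5] w 0.466
```

View pics/s1.png

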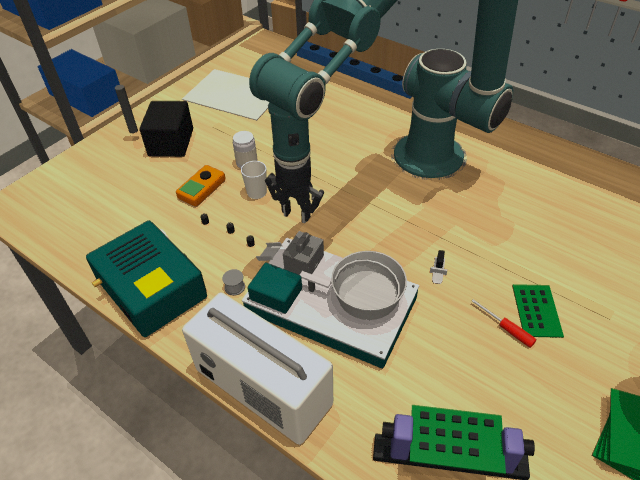

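Run:
```python
from h import *
c=snap('scene')
im=cv2.imread('pics/scene0.png'); cv2.imwrite('pics/s_rib.png',cv2.resize(im[225:285,270:340],None,fx=10,fy=10,interpolation=cv2.INTER_CUBIC))
print(onz(c,303,236.5,.143), proj(c,(.602,-.0185,.143)))
rel((.602,-.0185,.12),.175+np.pi/2)
```

```text
[ 0.5967257  -0.01929255  0.143     ] [301.89138371 237.98064851]
t 2.3 pos [ 0.5997 -0.0255  0.2033] turn [-0.0039 -0.007  -0.006 ] shift now-axes [-4.   6.8 83.2] shift after-turn axes [-3.5  6.4 83.3] q [-0.081  0.147  1.796 -0.006  1.204 -1.818] F [-0.4  0.7 -0.6] w 0.467
```

View pics/s_rib.png

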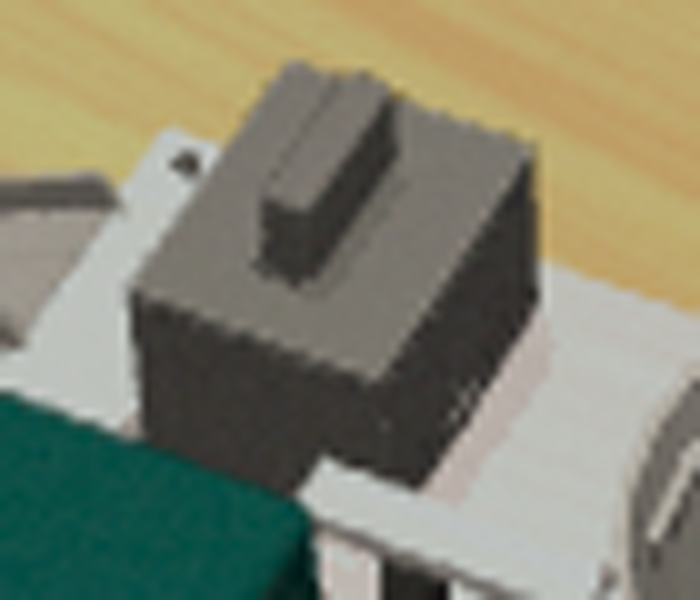

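servo_tool:
  targets: "-0.004 -0.007 -0.006 -3 6 20 40; 0 0 0 0 0 30 40; 0 0 0 0 0 20 40; 0 0 0 0 0 10 40; 0 0 0 0 0 3 40; 0 0 0 0 0 0 40"

```text
time: 2.8
tool_pos: [0.5999, -0.0138, 0.1187]
tcp_rot: [-0.279, 3.128, 0.004]
wrist_force: [-0.2, 0.2, 0.5]
width: 0.469
```

Run:
```python
from h import *
rel((.602,-.0185,.12),.175+np.pi/2)
c=snap('scene','s2.png');im=c['image'][:,:,::-1]; cv2.imwrite('pics/s2c.png',cv2.resize(im[170:290,240:360],None,fx=5,fy=5,interpolation=cv2.INTER_CUBIC))
```

```text
t 2.8 pos [ 0.5999 -0.0138  0.1187] turn [0.0027 0.0013 0.0026] shift now-axes [-1.3 -5.  -1.3] shift after-turn axes [-1.3 -5.  -1.3] q [-0.066  0.217  1.88   0.003  1.044 -1.816] F [-0.2  0.2  0.5] w 0.469
```

View pics/s2c.png

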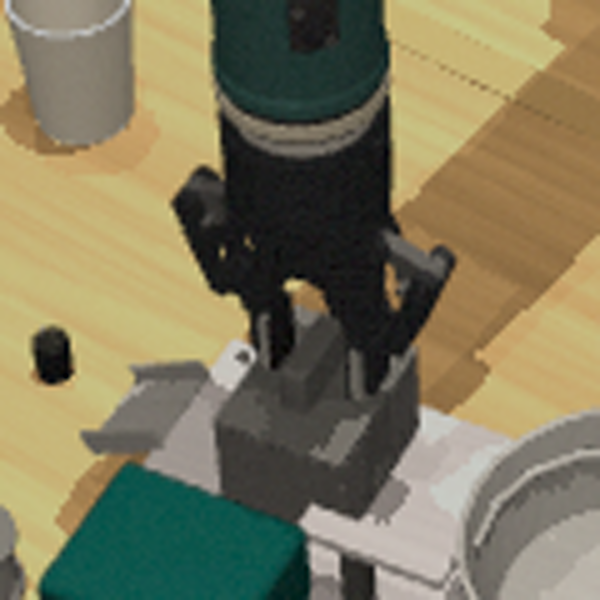

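servo_tool:
  targets: "0 0 0 -1 -5 -1 40; 0 0 0 0 0 0 20; 0 0 0 0 0 0 10; 0 0 0 0 0 0 8; 0 0 0 0 0 0 8; 0 0 0 0 0 0 8; 0 0 0 0 0 0 8"
  newtons: 80

```text
time: 3.43
tool_pos: [0.604, -0.0165, 0.1247]
tcp_rot: [-0.279, 3.122, 0.008]
wrist_force: [-0.8, 1.3, -2.4]
width: 0.143
```

Run:
```python
from h import *
rel((.602,-.0185,.12),.175+np.pi/2)
```

```text
t 3.4333 pos [ 0.604  -0.0165  0.1247] turn [0.0045 0.0078 0.003 ] shift now-axes [ 2.4 -1.6  4.7] shift after-turn axes [ 2.4 -1.6  4.7] q [-0.072  0.215  1.87   0.007  1.05  -1.825] F [-0.8  1.3 -2.4] w 0.143
```

servo_tool:
  targets: "0 0 0 0 0 -5 8; 0 0 0 0 0 -5 8; 0 0 0 0 0 -8 8; 0 0 0 0 0 -8 8; 0 0 0 0 0 -8 8"

```text
time: 3.85
tool_pos: [0.6023, -0.0182, 0.1582]
tcp_rot: [-0.279, 3.126, 0.005]
wrist_force: [0.3, 0.1, -1.3]
width: 0.139
```

Run:
```python
from h import *
rel((.602,-.0185,.24),.175+np.pi/2)
c=snap('scene','s3.png');im=c['image'][:,:,::-1]; cv2.imwrite('pics/s3c.png',cv2.resize(im[170:290,240:360],None,fx=5,fy=5,interpolation=cv2.INTER_CUBIC))
```

```text
t 3.85 pos [ 0.6023 -0.0182  0.1582] turn [0.003  0.003  0.0033] shift now-axes [  0.1  -0.  -81.8] shift after-turn axes [  0.3  -0.3 -81.8] q [-0.074  0.183  1.842  0.004  1.115 -1.824] F [ 0.3  0.1 -1.3] w 0.139
```

View pics/s3c.png

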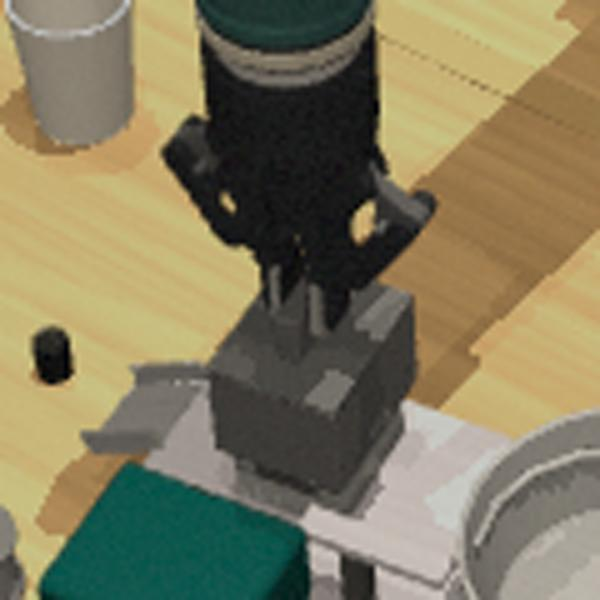

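servo_tool:
  targets: "0 0 0 0 0 -15 8; 0 0 0 0 0 -20 8; 0 0 0 10 -5 -10 8; 0 0 0 25 -14 0 8; 0 0 0 30 -17 0 8; 0 0 0 30 -17 0 8; 0 0 0 30 -17 0 8; 0 0 0 25 -12 0 8"

```text
time: 4.57
tool_pos: [0.4718, -0.1294, 0.2163]
tcp_rot: [-0.291, 3.105, -0.006]
wrist_force: [0.0, -0.3, -1.5]
width: 0.14
```

Run:
```python
from h import *
rel((.45,-.14,.072),.175+np.pi/2)
c=snap('scene','s3.png');im=c['image'][:,:,::-1]; cv2.imwrite('pics/s3c.png',cv2.resize(im[140:290,200:360],None,fx=5,fy=5,interpolation=cv2.INTER_CUBIC))
```

```text
t 4.5667 pos [ 0.4718 -0.1294  0.2163] turn [-0.0059  0.023   0.0116] shift now-axes [ 26.7  -5.5 143.8] shift after-turn axes [ 23.3  -6.6 144.3] q [-0.323 -0.098  2.023  0.006  1.194 -2.083] F [ 0.  -0.3 -1.5] w 0.14
```

View pics/s3c.png

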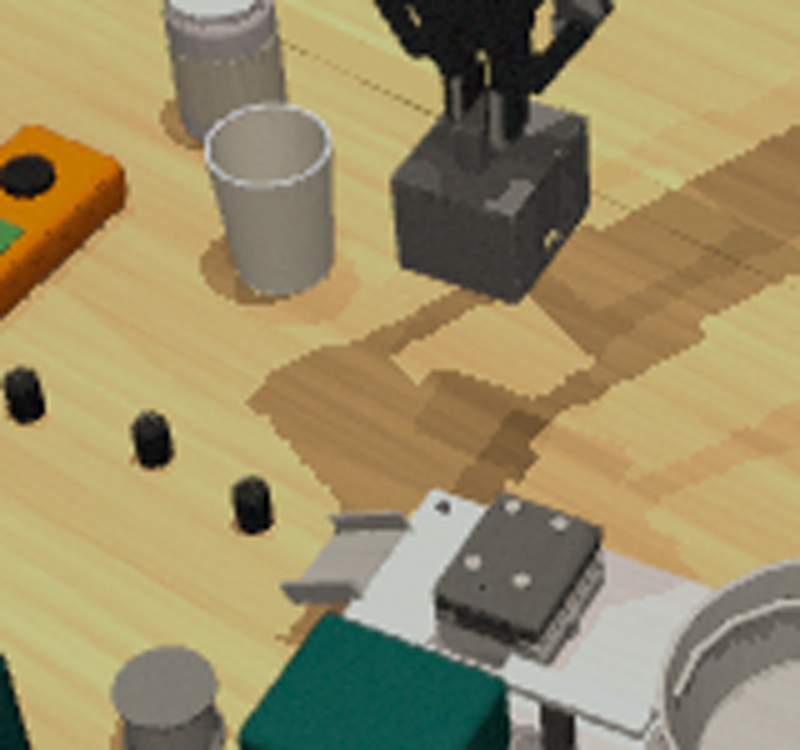

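servo_tool:
  targets: "-0.006 0.023 0.012 12 -3 25 8; 0 0 0 11 -3 30 8; 0 0 0 0 0 30 8; 0 0 0 0 0 25 8; 0 0 0 0 0 15 8; 0 0 0 0 0 8 8; 0 0 0 0 0 0 8"

```text
time: 5.2
tool_pos: [0.4439, -0.1487, 0.0865]
tcp_rot: [-0.259, 3.122, -0.017]
wrist_force: [-0.8, -0.5, -0.7]
width: 0.139
```

Run:
```python
from h import *
rel((.45,-.14,.0695),.175+np.pi/2)
```

```text
t 5.2 pos [ 0.4439 -0.1487  0.0865] turn [-0.0115  0.0074 -0.0097] shift now-axes [-7.3  7.8 17. ] shift after-turn axes [-7.5  7.5 17. ] q [-0.372  0.006  2.184 -0.007  0.94  -2.104] F [-0.8 -0.5 -0.7] w 0.139
```

servo_tool:
  targets: "-0.011 0.007 0 0 0 6 8; 0 0 0 0 0 5 8; 0 0 0 0 0 4 8; 0 0 0 0 0 2 8; 0 0 0 0 0 0 8"

```text
time: 5.62
tool_pos: [0.4474, -0.1503, 0.0725]
tcp_rot: [-0.259, 3.124, -0.005]
wrist_force: [-0.7, -0.0, -1.6]
width: 0.141
```

Run:
```python
from h import *
rel((.45,-.14,.0695),.175+np.pi/2)
```

```text
t 5.6167 pos [ 0.4474 -0.1503  0.0725] turn [-0.0034  0.0061 -0.0093] shift now-axes [-4.2  9.7  3. ] shift after-turn axes [-4.3  9.6  3. ] q [-0.377  0.036  2.183  0.     0.915 -2.114] F [-0.7 -0.  -1.6] w 0.141
```

servo_tool:
  targets: "-0.003 0.006 0 0 0 2 8; 0 0 0 0 0 2 8; 0 0 0 0 0 2 8; 0 0 0 0 0 1 8"

```text
time: 5.95
tool_pos: [0.4491, -0.1505, 0.0689]
tcp_rot: [-0.261, 3.13, -0.001]
wrist_force: [-3.8, 0.8, 7.9]
width: 0.141
```

Run:
```python
from h import *
rel((.45,-.14,.0695),.175+np.pi/2)
c=snap('scene','s4.png');im=c['image'][:,:,::-1]; cv2.imwrite('pics/s4c.png',cv2.resize(im[140:290,200:360],None,fx=5,fy=5,interpolation=cv2.INTER_CUBIC))
```

```text
t 5.95 pos [ 0.4491 -0.1505  0.0689] turn [-0.0008  0.001  -0.0089] shift now-axes [-2.6 10.2 -0.6] shift after-turn axes [-2.7 10.2 -0.6] q [-0.376  0.049  2.179 -0.     0.913 -2.113] F [-3.8  0.8  7.9] w 0.141
```

View pics/s4c.png

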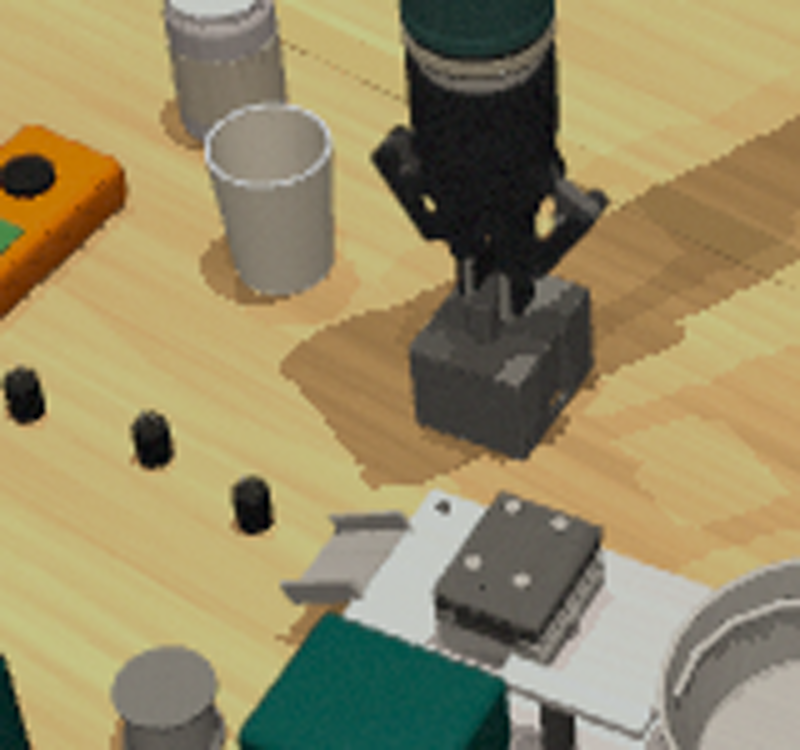

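servo_tool:
  targets: "0 0 0 0 0 0 40; 0 0 0 0 0 0 40; 0 0 0 0 0 0 40; 0 0 0 0 0 -15 40; 0 0 0 0 0 -30 40; 0 0 0 0 0 -40 40; 0 0 0 0 0 -40 40"

```text
time: 6.58
tool_pos: [0.4424, -0.1476, 0.1878]
tcp_rot: [0.26, -3.114, -0.013]
wrist_force: [0.3, -0.6, -0.3]
width: 0.47
```

Run:
```python
from h import *
c=snap('top','t5.png');im=c['image'][:,:,::-1]; cv2.imwrite('pics/t5g.png',cv2.resize(im[275:345,175:245],None,fx=8,fy=8,interpolation=cv2.INTER_CUBIC))
cv2.imwrite('pics/t5c.png',cv2.resize(im[180:350,290:470],None,fx=4,fy=4,interpolation=cv2.INTER_CUBIC))
rel((.3725,.237,.12),.42-np.pi/2)
rel((.3725,.237,.12),.42+np.pi/2)
```

```text
t 6.6333 pos [ 0.4476 -0.1497  0.1972] turn [-0.0051 -0.0037  2.8882] shift now-axes [  9.6 393.6  78. ] shift after-turn axes [  89.1 -383.7   77.2] q [-0.375 -0.099  2.059 -0.     1.185 -2.113] F [ 2.4 -0.4  5.3] w 0.466
t 6.6333 pos [ 0.4476 -0.1497  0.1972] turn [ 0.0026 -0.0035 -0.2534] shift now-axes [  9.6 393.6  78. ] shift after-turn axes [-89.1 383.7  77.2] q [-0.375 -0.099  2.059 -0.     1.185 -2.113] F [ 2.4 -0.4  5.3] w 0.466
```

View pics/t5g.png

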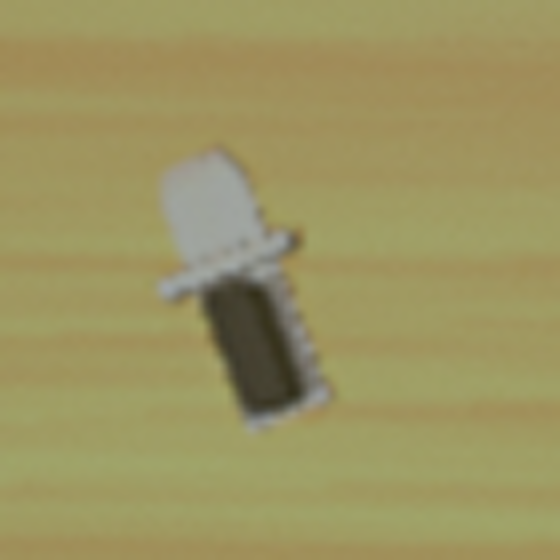

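View pics/t5c.png

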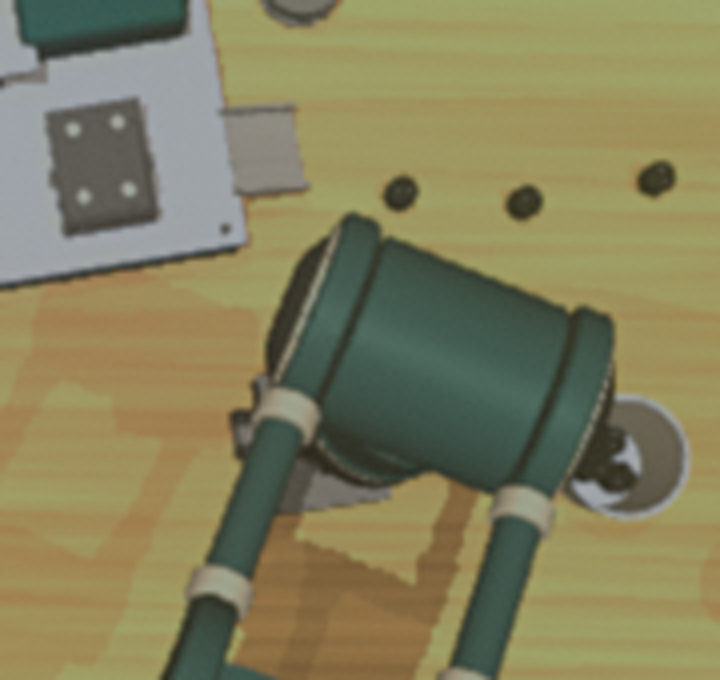

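servo_tool:
  targets: "0 0 -0.085 0 10 0 50; 0 0 -0.085 -5 20 0 50; 0 0 -0.083 -8 35 0 50; 0 0 0 -9 38 0 50; 0 0 0 -9 38 0 50; 0 0 0 -9 38 0 50; 0 0 0 -9 38 0 50; 0 0 0 -9 38 0 50"

```text
time: 7.3
tool_pos: [0.4119, 0.1088, 0.2046]
tcp_rot: [-0.648, 3.054, -0.017]
wrist_force: [0.8, 0.4, -0.1]
width: 0.584
```

Run:
```python
from h import *
rel((.3715,.238,.12),.42+np.pi/2)
```

```text
t 7.3 pos [0.4119 0.1088 0.2046] turn [-0.0147  0.017  -0.0021] shift now-axes [-14.1 135.8  82.8] shift after-turn axes [-15.8 134.5  84.6] q [ 0.208 -0.219  2.147 -0.012  1.194 -1.776] F [ 0.8  0.4 -0.1] w 0.584
```

servo_tool:
  targets: "-0.014 0.017 -0.002 -4 35 10 50; 0 0 0 -4 38 15 50; 0 0 0 -4 36 20 50; 0 0 0 -4 24 20 50; 0 0 0 0 0 15 50; 0 0 0 0 0 0 50; 0 0 0 0 0 0 50"

```text
time: 7.88
tool_pos: [0.3712, 0.2504, 0.1244]
tcp_rot: [-0.669, 3.058, 0.006]
wrist_force: [-0.3, 0.6, 0.8]
width: 0.589
```

Run:
```python
from h import *
rel((.3715,.238,.012),.42+np.pi/2)
c=snap('scene','s6.png');im=c['image'][:,:,::-1]; cv2.imwrite('pics/s6c.png',cv2.resize(im[190:300,380:500],None,fx=6,fy=6,interpolation=cv2.INTER_CUBIC))
```

```text
t 7.8833 pos [0.3712 0.2504 0.1244] turn [0.0016 0.0122 0.0106] shift now-axes [  6.3 -11.6 112.3] shift after-turn axes [  4.8 -11.5 112.4] q [ 0.538 -0.085  2.191  0.     1.023 -1.464] F [-0.3  0.6  0.8] w 0.589
```

View pics/s6c.png

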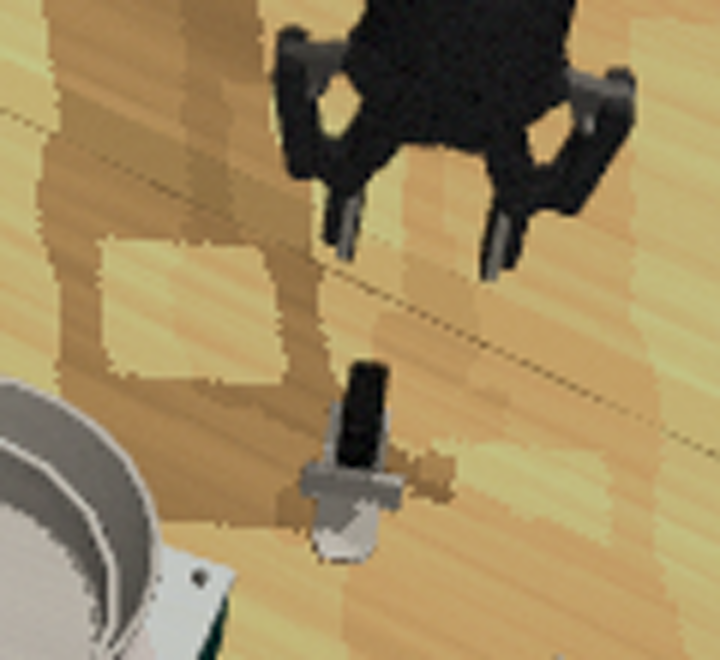

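servo_tool:
  targets: "0 0.012 0.01 5 -11 20 50; 0 0 0 0 0 30 50; 0 0 0 0 0 25 50; 0 0 0 0 0 15 50; 0 0 0 0 0 5 50; 0 0 0 0 0 0 50"

```text
time: 8.43
tool_pos: [0.3819, 0.2373, 0.0352]
tcp_rot: [-0.637, 3.059, 0.009]
wrist_force: [-0.5, -0.2, -0.7]
width: 0.587
```

Run:
```python
from h import *
rel((.3715,.238,.011),.42+np.pi/2)
c=snap('scene','s7.png');im=c['image'][:,:,::-1]; cv2.imwrite('pics/s7c.png',cv2.resize(im[190:300,380:500],None,fx=6,fy=6,interpolation=cv2.INTER_CUBIC))
print(onz(c,437,282,.0025))
```

```text
t 8.4333 pos [0.3819 0.2373 0.0352] turn [ 0.0021  0.0175 -0.0092] shift now-axes [ 9.7  4.7 24.1] shift after-turn axes [ 9.2  4.8 24.2] q [ 5.000e-01  4.600e-02  2.259e+00  1.000e-03  8.190e-01 -1.482e+00] F [-0.5 -0.2 -0.7] w 0.587
[0.42484373 0.264386   0.0025    ]
```

View pics/s7c.png

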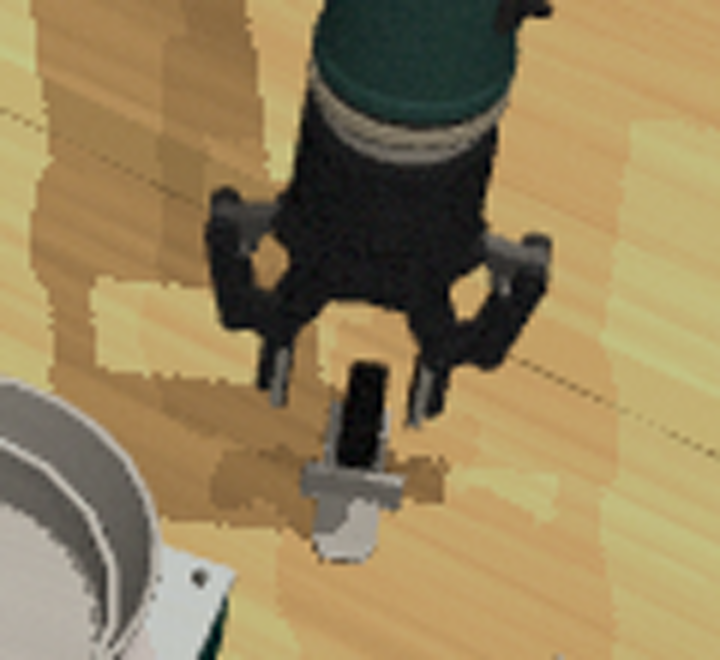

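servo_tool:
  targets: "0.002 0.017 -0.009 9 5 5 50; 0 0 0 0 0 0 50; 0 0 0 0 0 8 50; 0 0 0 0 0 8 50; 0 0 0 0 0 0 50"

```text
time: 8.9
tool_pos: [0.3762, 0.2408, 0.0188]
tcp_rot: [-0.652, 3.062, 0.005]
wrist_force: [-1.0, -0.2, 0.0]
width: 0.583
```

Run:
```python
from h import *
rel((.3715,.238,.011),.42+np.pi/2)
c=snap('scene','s8.png');im=c['image'][:,:,::-1]; cv2.imwrite('pics/s8c.png',cv2.resize(im[190:300,380:500],None,fx=6,fy=6,interpolation=cv2.INTER_CUBIC))
```

```text
t 8.9 pos [0.3762 0.2408 0.0188] turn [ 0.001   0.011  -0.0006] shift now-axes [ 5.5 -0.6  7.8] shift after-turn axes [ 5.4 -0.6  7.8] q [ 0.514  0.073  2.27  -0.     0.788 -1.477] F [-1.  -0.2  0. ] w 0.583
```

View pics/s8c.png

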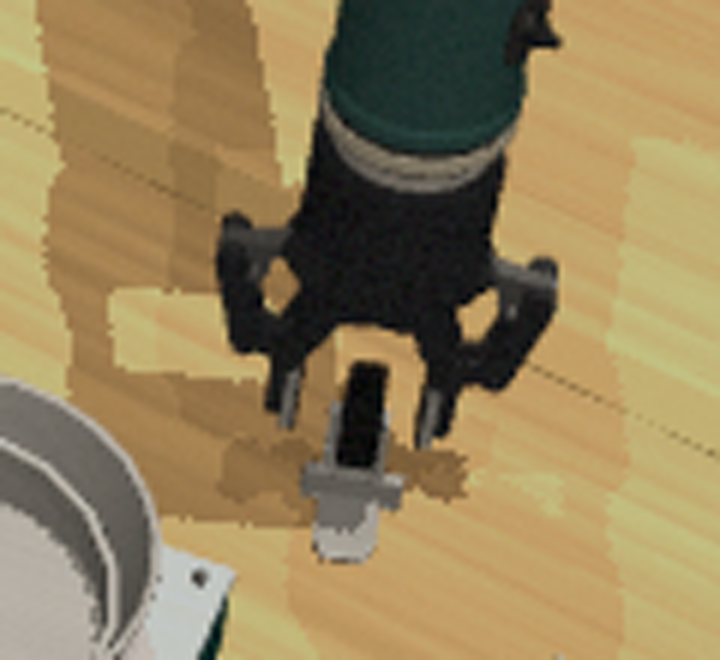

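servo_tool:
  targets: "0 0.011 0 5 -1 4 50; 0 0 0 0 0 3 50; 0 0 0 0 0 0 50; 0 0 0 0 0 0 25; 0 0 0 0 0 0 10; 0 0 0 0 0 0 10; 0 0 0 0 0 0 10; 0 0 0 0 0 0 10"

```text
time: 9.62
tool_pos: [0.372, 0.2381, 0.0118]
tcp_rot: [0.654, -3.072, -0.001]
wrist_force: [0.1, -0.1, -0.7]
width: 0.169
```

Run:
```python
from h import *
rel((.3715,.238,.011),.42+np.pi/2)
c=snap('scene','s9.png');im=c['image'][:,:,::-1]; cv2.imwrite('pics/s9c.png',cv2.resize(im[190:300,380:500],None,fx=6,fy=6,interpolation=cv2.INTER_CUBIC))
```

```text
t 9.6167 pos [0.372  0.2381 0.0118] turn [ 0.0012 -0.0009 -0.0002] shift now-axes [0.5 0.1 0.8] shift after-turn axes [0.5 0.1 0.8] q [ 5.120e-01  8.400e-02  2.275e+00  2.000e-03  7.830e-01 -1.480e+00] F [ 0.1 -0.1 -0.7] w 0.169
```

View pics/s9c.png

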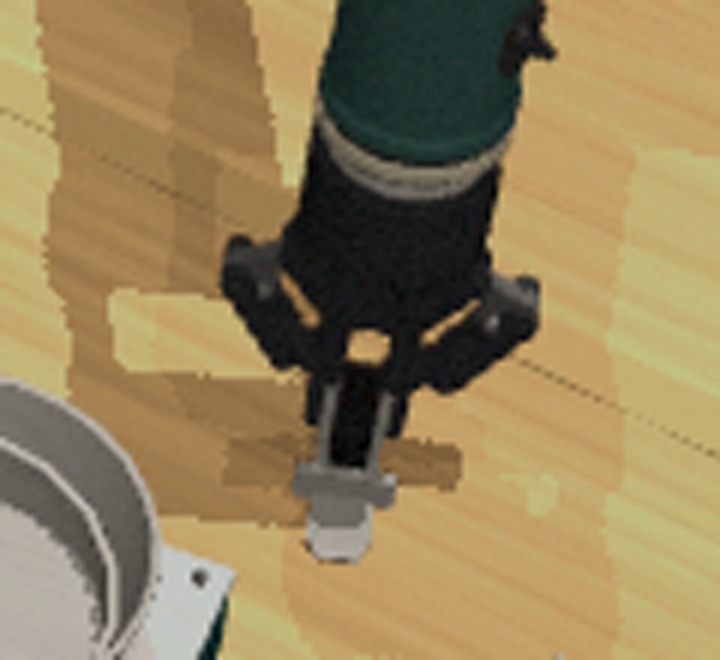

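servo_tool:
  targets: "0 0 0 0 0 -10 10; 0 0 0 0 0 -25 10; 0 0 0 0 0 -35 10; 0 0 0 0 0 -35 10; 0 0 0 0 0 -35 10; 0 0 0 0 0 -20 10; 0 0 0 0 0 0 10"

```text
time: 10.25
tool_pos: [0.3685, 0.2357, 0.1789]
tcp_rot: [0.652, -3.063, 0.003]
wrist_force: [0.9, 0.2, -0.6]
width: 0.169
```

Run:
```python
from h import *
c=snap('scene','s10.png');im=c['image'][:,:,::-1]; cv2.imwrite('pics/s10c.png',cv2.resize(im[150:300,380:500],None,fx=5,fy=5,interpolation=cv2.INTER_CUBIC))
cv2.imwrite('pics/s10h.png',cv2.resize(im[220:280,260:340],None,fx=10,fy=10,interpolation=cv2.INTER_CUBIC))
c=snap('top','t10.png');im=c['image'][:,:,::-1]
cv2.imwrite('pics/t10h.png',cv2.resize(im[190:250,285:365],None,fx=10,fy=10,interpolation=cv2.INTER_CUBIC))
```

```text
(no output)
```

View pics/s10h.png

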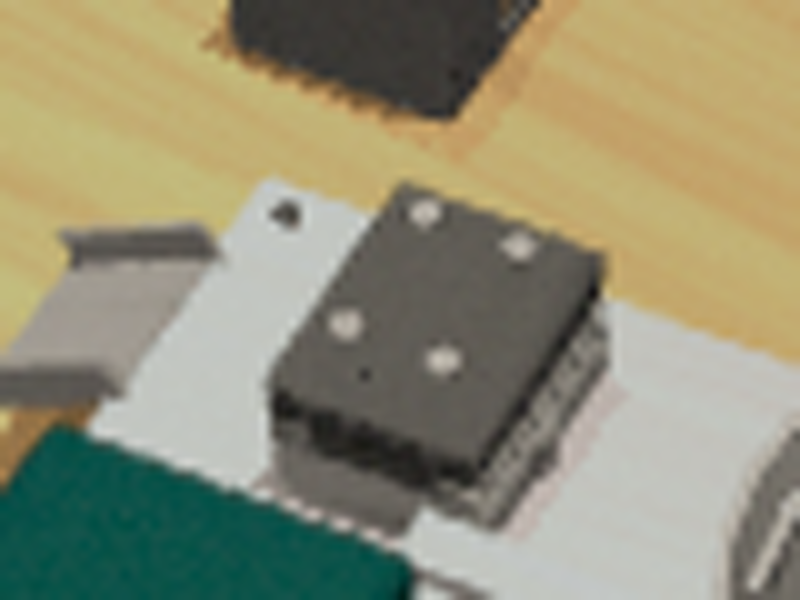

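View pics/t10h.png

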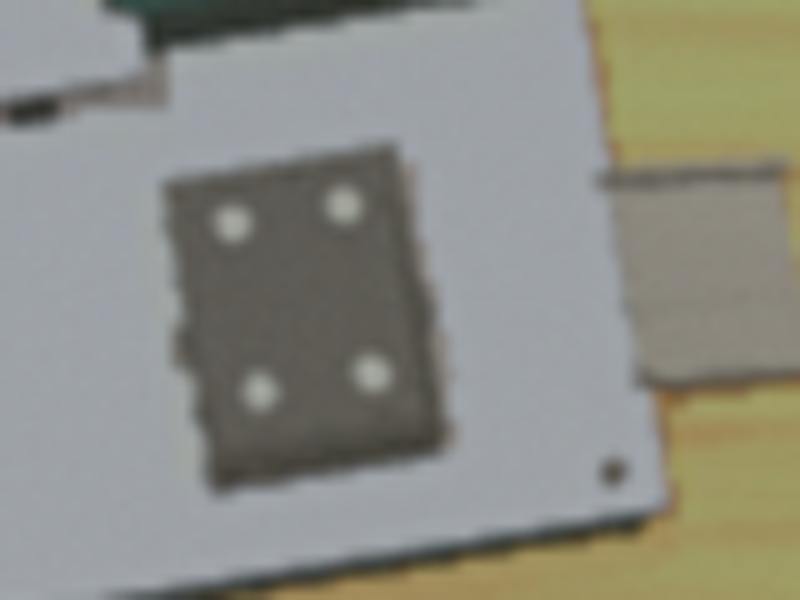

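View pics/s10c.png

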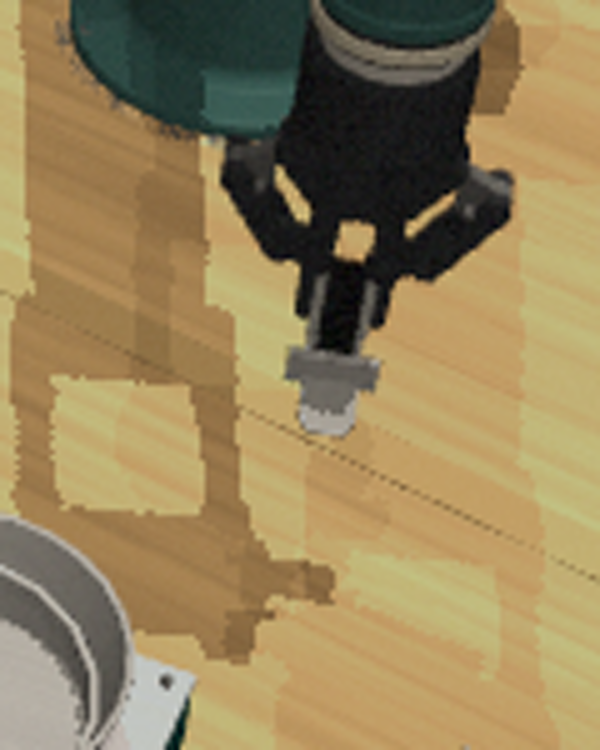

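Run:
```python
from h import *
c=snap('top')
T=lambda x,y:onz(c,285+(x+.5)/10-.5,190+(y+.5)/10-.5,.105)[:2]
a=[T(*p) for p in[(233,223),(343,205),(261,390),(372,374)]]
m=np.mean(a,0);print('screw mid top',m,'x dir yaw',[np.arctan2(*(a[i]-a[i+2])[::-1]) for i in(0,1)],'y dir',[np.arctan2(*(a[i]-a[i+1])[::-1])-np.pi/2 for i in(0,2)])
print('screw spacing',np.linalg.norm(a[0]-a[2]),np.linalg.norm(a[0]-a[1]))
d=snap('scene')
S=lambda x,y:onz(d,260+(x+.5)/10-.5,220+(y+.5)/10-.5,.105)[:2]
b=[S(*p) for p in[(442,360),(345,325),(518,245),(425,212)]]
m2=np.mean(b,0);print('screw mid scene',m2,'yaw',[np.arctan2(*(b[i]-b[i+2])[::-1]) for i in(0,1)])
s=bot.read_state();Rc=R.from_rotvec(s['tcp_rot']).as_matrix()
tip=onz(d,445,236,s['tool_pos'][2]-.0093);print('tip rel tool mm',(Rc.T@(tip-s['tool_pos'])*1000))
y=.175;ex=np.array([np.cos(y),np.sin(y)])
for mm in(m,m2):print('mouth from screws',mm-.035*ex)
```

```text
screw mid top [ 0.60314875 -0.01706137] x dir yaw [np.float64(0.18338037568839471), np.float64(0.18468960804593026)] y dir [np.float64(0.18372429106626043), np.float64(0.16397846268678773)]
screw spacing 0.03979345478962141 0.02590851980657488
screw mid scene [ 0.60020999 -0.01923832] yaw [np.float64(0.18894306815092118), np.float64(0.17130997582766933)]
tip rel tool mm [-59.10242422   0.87586651   7.99992567]
mouth from screws [ 0.56868333 -0.02315515]
mouth from screws [ 0.56574456 -0.0253321 ]
```

Run:
```python
from h import *
rel((.482,-.0402,.17),.18+np.pi/2)
```

```text
t 10.45 pos [0.3645 0.2334 0.1718] turn [-0.0036 -0.0218  0.2396] shift now-axes [   4.2 -297.8    2.2] shift after-turn axes [ -66.6 -290.2    1.8] q [ 5.110e-01 -1.440e-01  2.148e+00  1.000e-03  1.159e+00 -1.480e+00] F [-0.2 -0.3 -0.8] w 0.171
```

servo_tool:
  targets: "0 -0.01 0.08 -5 -10 0 10; 0 -0.01 0.08 -8 -30 0 10; 0 0 0.08 -8 -36 0 10; 0 0 0 -8 -37 0 10; 0 0 0 -8 -37 0 10; 0 0 0 -8 -37 0 10; 0 0 0 -8 -37 0 10; 0 0 0 -8 -37 0 10"

```text
time: 11.12
tool_pos: [0.4665, -0.0135, 0.1502]
tcp_rot: [0.281, -3.092, 0.005]
wrist_force: [1.1, 1.0, -0.5]
width: 0.169
```

Run:
```python
from h import *
rel((.482,-.0402,.0883),.18+np.pi/2)
```

```text
t 11.1167 pos [ 0.4665 -0.0135  0.1502] turn [ 0.0002 -0.037   0.0009] shift now-axes [-12.8 -29.1  61.5] shift after-turn axes [-10.5 -29.1  61.9] q [-0.075 -0.042  2.098 -0.01   1.121 -1.823] F [ 1.1  1.  -0.5] w 0.169
```

servo_tool:
  targets: "0 -0.037 0 -5 -15 15 10; 0 0 0 -5 -12 20 10; 0 0 0 0 0 10 10; 0 0 0 0 0 0 10; 0 0 0 0 0 0 10"

```text
time: 11.53
tool_pos: [0.4748, -0.0463, 0.0923]
tcp_rot: [0.266, -3.112, -0.004]
wrist_force: [-0.2, 0.3, -0.5]
width: 0.173
```

Run:
```python
from h import *
rel((.482,-.0402,.0883),.18+np.pi/2)
```

```text
t 11.5333 pos [ 0.4748 -0.0463  0.0923] turn [ 0.0041 -0.0175 -0.0094] shift now-axes [-8.2  4.8  3.9] shift after-turn axes [-8.2  4.8  4. ] q [-1.480e-01  3.500e-02  2.141e+00 -2.000e-03  9.830e-01 -1.889e+00] F [-0.2  0.3 -0.5] w 0.173
```

servo_tool:
  targets: "0.004 -0.017 -0.009 -8 5 4 10; 0 0 0 0 0 0 10; 0 0 0 0 0 0 10"

```text
time: 11.78
tool_pos: [0.4785, -0.0374, 0.0861]
tcp_rot: [0.286, -3.121, -0.003]
wrist_force: [0.3, -0.0, -0.7]
width: 0.17
```

Run:
```python
from h import *
rel((.482,-.0402,.0883),.18+np.pi/2)
c=snap('scene','s11.png');im=c['image'][:,:,::-1]; cv2.imwrite('pics/s11c.png',cv2.resize(im[190:290,240:360],None,fx=6,fy=6,interpolation=cv2.INTER_CUBIC))
c=snap('top','t11.png');im=c['image'][:,:,::-1]; cv2.imwrite('pics/t11c.png',cv2.resize(im[190:290,280:380],None,fx=6,fy=6,interpolation=cv2.INTER_CUBIC))
```

```text
t 11.7833 pos [ 0.4785 -0.0374  0.0861] turn [ 0.0027 -0.0071  0.0024] shift now-axes [-2.9 -3.4 -2.2] shift after-turn axes [-2.9 -3.4 -2.2] q [-1.300e-01  4.200e-02  2.148e+00  1.000e-03  9.600e-01 -1.884e+00] F [ 0.3 -0.  -0.7] w 0.17
```

View pics/s11c.png

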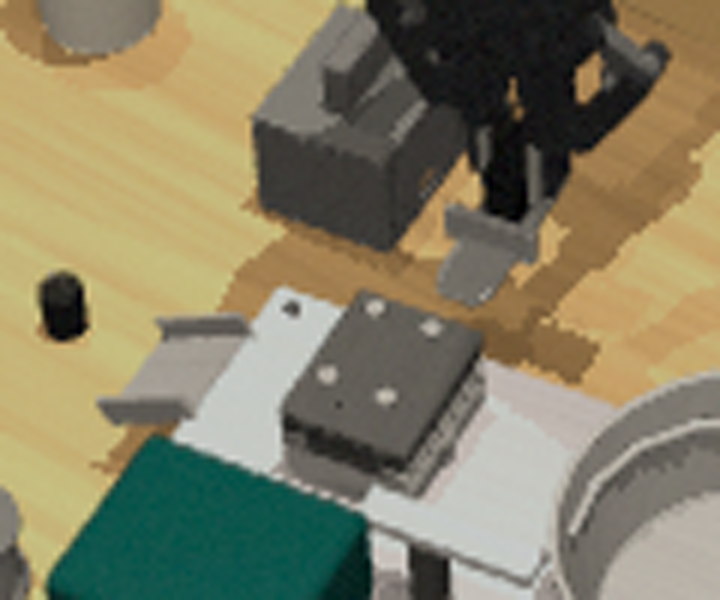

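View pics/t11c.png

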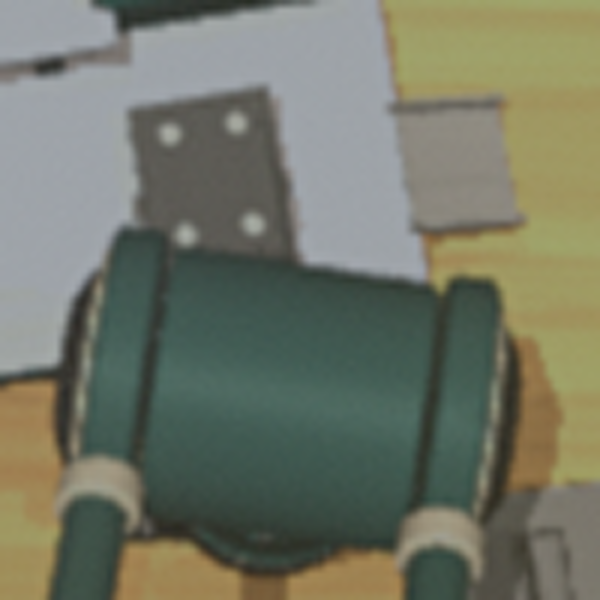

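servo_tool:
  targets: "0.003 -0.007 0.002 -4 -3 -2 10; 0 0 0 -6 0 0 10; 0 0 0 -6 0 0 10; 0 0 0 0 0 0 10; 0 0 0 0 0 0 10"

```text
time: 12.3
tool_pos: [0.4987, -0.0372, 0.0916]
tcp_rot: [-0.284, 3.122, -0.003]
wrist_force: [0.4, -0.3, -0.5]
width: 0.167
```

Run:
```python
from h import *
rel((.5676-.03*np.cos(.18),-.0246-.03*np.sin(.18),.0883),.18+np.pi/2)
```

```text
t 12.3 pos [ 0.4987 -0.0372  0.0916] turn [-0.0025  0.0062  0.0014] shift now-axes [-40.    0.    3.5] shift after-turn axes [-40.    0.1   3.3] q [-1.240e-01  6.400e-02  2.113e+00 -1.000e-03  9.580e-01 -1.876e+00] F [ 0.4 -0.3 -0.5] w 0.167
```

servo_tool:
  targets: "-0.002 0.006 0.001 0 0 3 10; 0 0 0 0 0 0 10; 0 0 0 0 0 0 10"

```text
time: 12.55
tool_pos: [0.4993, -0.0373, 0.0886]
tcp_rot: [-0.283, 3.129, -0.001]
wrist_force: [0.9, 0.5, -1.6]
width: 0.171
```

Run:
```python
from h import *
rel((.5676-.03*np.cos(.18),-.0246-.03*np.sin(.18),.0883),.18+np.pi/2)
c=snap('scene','s12.png');im=c['image'][:,:,::-1]; cv2.imwrite('pics/s12c.png',cv2.resize(im[190:290,240:360],None,fx=6,fy=6,interpolation=cv2.INTER_CUBIC))
rel((.5676-.03*np.cos(.18),-.0246-.03*np.sin(.18),.0883),.18+np.pi/2)
```

```text
t 12.55 pos [ 0.4993 -0.0373  0.0886] turn [-0.0005  0.0001  0.0002] shift now-axes [-39.4   0.3   0.3] shift after-turn axes [-39.4   0.3   0.3] q [-1.240e-01  7.300e-02  2.109e+00 -1.000e-03  9.590e-01 -1.875e+00] F [ 0.9  0.5 -1.6] w 0.171
t 12.6 pos [ 0.4991 -0.0373  0.0884] turn [-0.0004 -0.0003  0.0002] shift now-axes [-39.6   0.2   0.1] shift after-turn axes [-39.6   0.3   0.1] q [-1.240e-01  7.300e-02  2.110e+00 -1.000e-03  9.590e-01 -1.875e+00] F [-0.4 -0.3 -2.2] w 0.173
```

View pics/s12c.png

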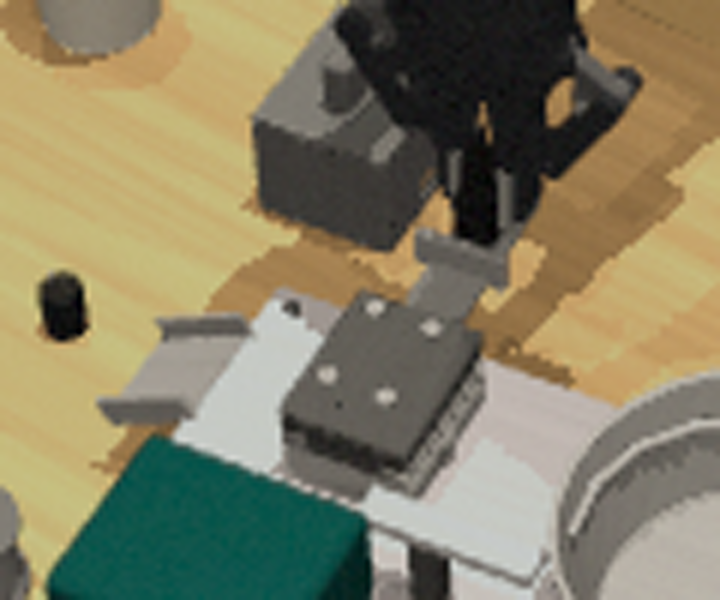

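Aligned: tip just at the mouth, turn and offsets near zero. Advance slowly.

servo_tool:
  targets: "0 0 0 -5 0 0 10; 0 0 0 -5 0 0 10; 0 0 0 -5 0 0 10; 0 0 0 0 0 0 10"

```text
time: 12.93
tool_pos: [0.5148, -0.0345, 0.0881]
tcp_rot: [0.282, -3.128, 0.0]
wrist_force: [-0.2, -0.6, -1.4]
width: 0.168
```

Run:
```python
from h import *
rel((.5676-.03*np.cos(.18),-.0246-.03*np.sin(.18),.0883),.18+np.pi/2)
```

```text
t 12.9333 pos [ 0.5148 -0.0345  0.0881] turn [-0.0002 -0.0007 -0.0004] shift now-axes [-23.7   0.3  -0.2] shift after-turn axes [-23.7   0.3  -0.2] q [-0.115  0.102  2.078 -0.     0.962 -1.865] F [-0.2 -0.6 -1.4] w 0.168
```

servo_tool:
  targets: "0 0 0 -5 0 0 10; 0 0 0 -5 0 0 10; 0 0 0 -5 0 0 10; 0 0 0 -3 0 0 10; 0 0 0 0 0 0 10"

```text
time: 13.35
tool_pos: [0.5351, -0.0308, 0.088]
tcp_rot: [0.282, -3.128, 0.0]
wrist_force: [0.1, -0.9, -1.0]
width: 0.168
```

Run:
```python
from h import *
rel((.5676-.03*np.cos(.18),-.0246-.03*np.sin(.18),.0883),.18+np.pi/2)
```

```text
t 13.35 pos [ 0.5351 -0.0308  0.088 ] turn [-0.0002 -0.0005 -0.0001] shift now-axes [-3.1  0.3 -0.3] shift after-turn axes [-3.1  0.3 -0.3] q [-0.104  0.138  2.037 -0.     0.966 -1.854] F [ 0.1 -0.9 -1. ] w 0.168
```

Sliding freely inside the gap. Push until the shoulder makes contact.

servo_tool:
  targets: "0 0 0 -3 0 0 10; 0 0 0 -2 0 0 10; 0 0 0 -2 0 0 10; 0 0 0 0 0 0 10"

```text
time: 13.68
tool_pos: [0.5374, -0.0301, 0.0871]
tcp_rot: [0.282, -3.116, 0.0]
wrist_force: [2.0, -0.0, 1.4]
width: 0.17
```

Run:
```python
from h import *
rel((.5676-.03*np.cos(.18),-.0246-.03*np.sin(.18),.0883),.18+np.pi/2)
c=snap('scene','s13.png');im=c['image'][:,:,::-1]; cv2.imwrite('pics/s13c.png',cv2.resize(im[190:290,240:360],None,fx=6,fy=6,interpolation=cv2.INTER_CUBIC))
```

```text
t 13.6833 pos [ 0.5374 -0.0301  0.0871] turn [ 0.0009 -0.013   0.0004] shift now-axes [-0.7 -0.  -1.2] shift after-turn axes [-0.7 -0.  -1.2] q [-0.1    0.151  2.024 -0.003  0.979 -1.85 ] F [ 2.  -0.   1.4] w 0.17
```

View pics/s13c.png

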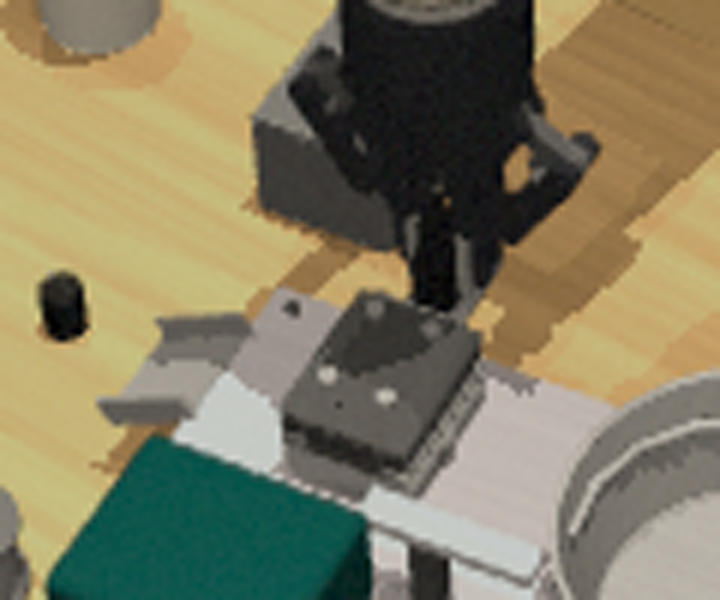

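servo_tool:
  targets: "0 -0.012 0 -2 0 0 10; 0 0 0 -2 0 -1 10; 0 0 0 -2 0 0 10; 0 0 0 -2 0 0 10; 0 0 0 -1 0 0 10"

```text
time: 14.15
tool_pos: [0.5374, -0.03, 0.0872]
tcp_rot: [0.282, -3.11, -0.001]
wrist_force: [-3.7, -0.4, 2.5]
width: 0.17
```

Run:
```python
from h import *
rel((.5676-.03*np.cos(.18),-.0246-.03*np.sin(.18),.0883),.18+np.pi/2)
```

```text
t 14.15 pos [ 0.5374 -0.03    0.0872] turn [ 0.0021 -0.0186  0.0005] shift now-axes [-0.7 -0.1 -1.2] shift after-turn axes [-0.7 -0.1 -1.1] q [-0.1    0.155  2.02  -0.004  0.985 -1.849] F [-3.7 -0.4  2.5] w 0.17
```

servo_tool:
  targets: "0 0 0 0 0 0 10; 0 -0.018 0 6 0 0 10; 0 0 0 10 0 0 10; 0 0 0 15 0 0 10; 0 0 0 15 0 0 10; 0 0 0 15 0 0 10; 0 0 0 5 0 0 10"

```text
time: 14.73
tool_pos: [0.4693, -0.042, 0.0861]
tcp_rot: [-0.284, 3.122, 0.004]
wrist_force: [-0.8, -0.1, -0.7]
width: 0.169
```

Run:
```python
from h import *
rel((.42,.12,.0118),.18+np.pi/2)
```

```text
t 14.7333 pos [ 0.4693 -0.042   0.0861] turn [0.0017 0.007  0.0016] shift now-axes [ 19.8 168.1  74.4] shift after-turn axes [ 19.5 168.2  74.3] q [-0.145  0.016  2.174  0.005  0.945 -1.9  ] F [-0.8 -0.1 -0.7] w 0.169
```

servo_tool:
  targets: "0 0 0 2 20 0 10; 0 0 0 4 35 5 10; 0 0 0 4 37 10 10; 0 0 0 4 37 15 10; 0 0 0 4 30 12 10; 0 0 0 0 5 8 10; 0 0 0 0 0 0 10; 0 0 0 0 0 0 10"

```text
time: 15.4
tool_pos: [0.4221, 0.12, 0.0362]
tcp_rot: [-0.274, 3.108, 0.003]
wrist_force: [-0.1, -0.7, -1.4]
width: 0.166
```

Run:
```python
from h import *
rel((.42,.12,.0118),.18+np.pi/2)
```

```text
t 15.4 pos [0.4221 0.12   0.0362] turn [ 0.0001  0.0219 -0.0043] shift now-axes [ 2.6  0.3 24.4] shift after-turn axes [ 2.1  0.3 24.4] q [ 2.210e-01  2.100e-02  2.283e+00 -1.000e-03  8.160e-01 -1.525e+00] F [-0.1 -0.7 -1.4] w 0.166
```

servo_tool:
  targets: "0 0.022 0 0 0 6 10; 0 0 0 0 0 8 10; 0 0 0 0 0 5 10; 0 0 0 0 0 3 10; 0 0 0 0 0 0 10; 0 0 0 0 0 0 10"

```text
time: 15.9
tool_pos: [0.426, 0.116, 0.0148]
tcp_rot: [-0.267, 3.125, -0.0]
wrist_force: [-0.3, -0.1, -0.9]
width: 0.168
```

Run:
```python
from h import *
rel((.42,.12,.0118),.18+np.pi/2)
```

```text
t 15.9 pos [0.426  0.116  0.0148] turn [-0.0007  0.0053 -0.0095] shift now-axes [5.3 4.9 3. ] shift after-turn axes [5.2 5.  3. ] q [ 2.100e-01  7.500e-02  2.278e+00 -1.000e-03  7.840e-01 -1.530e+00] F [-0.3 -0.1 -0.9] w 0.168
```

servo_tool:
  targets: "0 0.005 0 0 0 2 10; 0 0 0 0 0 2 10; 0 0 0 0 0 1 10; 0 0 0 0 0 0 30; 0 0 0 0 0 0 45; 0 0 0 0 0 0 45; 0 0 0 0 0 0 45"

```text
time: 16.48
tool_pos: [0.4285, 0.1159, 0.0128]
tcp_rot: [-0.265, 3.127, -0.0]
wrist_force: [0.0, 0.0, -0.1]
width: 0.529
```

servo_tool:
  targets: "0 0 0 0 0 -10 45; 0 0 0 0 0 -30 45; 0 0 0 0 0 -40 45; 0 0 0 0 0 -40 45; 0 0 0 0 0 -10 45"

```text
time: 16.9
tool_pos: [0.4229, 0.1149, 0.1448]
tcp_rot: [0.265, -3.121, 0.003]
wrist_force: [1.4, 1.0, -0.3]
width: 0.53
```

Run:
```python
from h import *
rel((.449,-.1505,.17),.172+np.pi/2)
c=snap('scene','s14.png');im=c['image'][:,:,::-1]; cv2.imwrite('pics/s14c.png',cv2.resize(im[140:290,220:460],None,fx=3,fy=3,interpolation=cv2.INTER_CUBIC))
```

```text
t 16.9 pos [0.4229 0.1149 0.1448] turn [-0.0009 -0.0099 -0.0026] shift now-axes [  19.3 -266.   -24.8] shift after-turn axes [  19.7 -265.9  -25.2] q [ 2.090e-01 -1.130e-01  2.175e+00 -1.000e-03  1.090e+00 -1.531e+00] F [ 1.4  1.  -0.3] w 0.53
```

View pics/s14c.png

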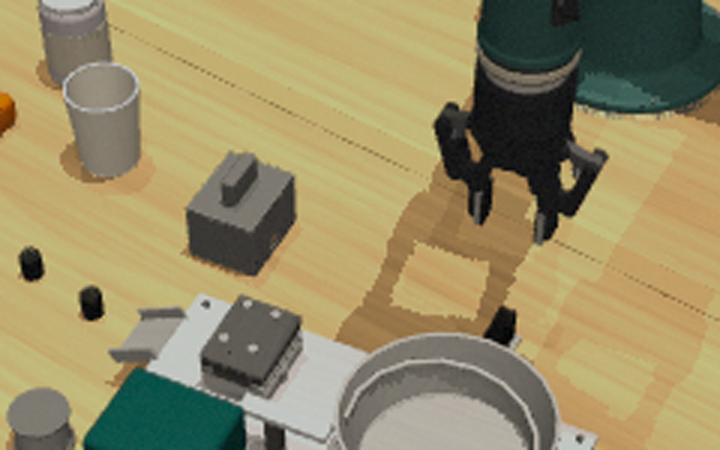

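servo_tool:
  targets: "0 -0.01 0 2 -15 -12 40; 0 0 0 3 -32 -12 40; 0 0 0 3 -37 0 40; 0 0 0 3 -37 0 40; 0 0 0 3 -37 0 40; 0 0 0 3 -37 0 40; 0 0 0 2 -37 0 40; 0 0 0 1 -25 0 40"

```text
time: 17.62
tool_pos: [0.4489, -0.1465, 0.1753]
tcp_rot: [-0.285, 3.116, -0.0]
wrist_force: [1.5, -0.9, -0.4]
width: 0.47
```

servo_tool:
  targets: "0 0 0 0 0 0 40; 0 0 0 0 0 0 40"

```text
time: 17.78
tool_pos: [0.4486, -0.1516, 0.1752]
tcp_rot: [-0.274, 3.118, -0.002]
wrist_force: [0.4, 0.1, 0.4]
width: 0.469
```

Run:
```python
from h import *
rel((.449,-.1505,.069),.166+np.pi/2)
```

```text
t 17.7833 pos [ 0.4486 -0.1516  0.1752] turn [-0.0024  0.0117  0.0094] shift now-axes [  0.7   1.3 106.2] shift after-turn axes [ -0.6   1.  106.2] q [-0.381 -0.087  2.091  0.005  1.126 -2.13 ] F [0.4 0.1 0.4] w 0.469
```

servo_tool:
  targets: "0 0.012 0.009 0 1 20 40; 0 0 0 0 0 25 40; 0 0 0 0 0 25 40; 0 0 0 0 0 15 40; 0 0 0 0 0 8 40; 0 0 0 0 0 0 40; 0 0 0 0 0 0 40"

```text
time: 18.37
tool_pos: [0.4481, -0.1451, 0.0796]
tcp_rot: [-0.266, 3.13, -0.001]
wrist_force: [0.1, 0.9, 0.9]
width: 0.467
```

Run:
```python
from h import *
rel((.449,-.1505,.069),.166+np.pi/2)
```

```text
t 18.3667 pos [ 0.4481 -0.1451  0.0796] turn [-0.0007  0.0001  0.0032] shift now-axes [ 0.  -5.5 10.6] shift after-turn axes [ 0.  -5.5 10.6] q [-3.660e-01  2.900e-02  2.176e+00 -1.000e-03  9.370e-01 -2.105e+00] F [0.1 0.9 0.9] w 0.467
```

servo_tool:
  targets: "0 0 0.003 0 -5 5 40; 0 0 0 0 0 5 40; 0 0 0 0 0 0 40; 0 0 0 0 0 0 40"

```text
time: 18.7
tool_pos: [0.4515, -0.1503, 0.0719]
tcp_rot: [-0.263, 3.125, -0.005]
wrist_force: [-0.5, -0.1, -0.9]
width: 0.465
```

Run:
```python
from h import *
rel((.449,-.1505,.069),.166+np.pi/2)
```

```text
t 18.7 pos [ 0.4515 -0.1503  0.0719] turn [-0.0034  0.0048  0.0017] shift now-axes [2.5 0.2 2.9] shift after-turn axes [2.5 0.2 2.9] q [-3.730e-01  4.500e-02  2.175e+00 -1.000e-03  9.150e-01 -2.112e+00] F [-0.5 -0.1 -0.9] w 0.465
```

servo_tool:
  targets: "-0.003 0.005 0 2 0 2 40; 0 0 0 0 0 0 25; 0 0 0 0 0 0 8; 0 0 0 0 0 0 8; 0 0 0 0 0 0 8; 0 0 0 0 0 0 8; 0 0 0 0 0 0 8"
  newtons: 80

```text
time: 19.28
tool_pos: [0.4503, -0.1514, 0.0711]
tcp_rot: [-0.261, 3.129, -0.002]
wrist_force: [-0.0, 0.9, -0.8]
width: 0.142
```

Run:
```python
from h import *
rel((.449,-.1505,.069),.166+np.pi/2)
```

```text
t 19.2833 pos [ 0.4503 -0.1514  0.0711] turn [-0.0012  0.0015  0.0007] shift now-axes [1.1 1.1 2.1] shift after-turn axes [1.1 1.1 2.1] q [-0.377  0.047  2.175 -0.     0.917 -2.114] F [-0.   0.9 -0.8] w 0.142
```

servo_tool:
  targets: "0 0 0 0 0 -15 8; 0 0 0 0 0 -30 8; 0 0 0 0 0 -40 8; 0 0 0 0 0 -40 8; 0 0 0 0 0 -10 8; 0 0 0 0 0 0 8"

```text
time: 19.78
tool_pos: [0.4461, -0.1497, 0.2072]
tcp_rot: [0.261, -3.122, -0.006]
wrist_force: [-0.8, -0.1, -1.0]
width: 0.136
```

Run:
```python
from h import *
rel((.603,-.0178,.205),.18+np.pi/2)
```

```text
t 19.7833 pos [ 0.4461 -0.1497  0.2072] turn [ 0.0047 -0.0083 -0.0133] shift now-axes [-176.7  104.     1.2] shift after-turn axes [-178.   101.7    2.2] q [-0.376 -0.106  2.047 -0.     1.21  -2.114] F [-0.8 -0.1 -1. ] w 0.136
```

servo_tool:
  targets: "0 0 -0.013 -15 9 0 8; 0 0 0 -30 17 0 8; 0 0 0 -35 20 0 8; 0 0 0 -35 20 0 8; 0 0 0 -30 17 0 8; 0 0 0 -15 9 0 8; 0 0 0 0 0 0 8; 0 0 0 0 0 0 8"

```text
time: 20.45
tool_pos: [0.5885, -0.0259, 0.1942]
tcp_rot: [0.276, -3.111, -0.006]
wrist_force: [-0.6, 0.1, -1.3]
width: 0.143
```

Run:
```python
from h import *
rel((.603,-.0178,.19),.18+np.pi/2)
```

```text
t 20.45 pos [ 0.5885 -0.0259  0.1942] turn [ 0.0054 -0.0182 -0.0031] shift now-axes [-15.8   5.4   4. ] shift after-turn axes [-15.7   5.4   4.2] q [-0.086  0.141  1.82   0.     1.199 -1.834] F [-0.6  0.1 -1.3] w 0.143
```

servo_tool:
  targets: "0.005 -0.018 -0.003 -13 5 0 8; 0 0 0 0 0 0 8; 0 0 0 0 0 0 8; 0 0 0 0 0 0 8"

```text
time: 20.78
tool_pos: [0.5972, -0.0198, 0.1894]
tcp_rot: [0.28, -3.123, -0.001]
wrist_force: [0.9, 0.2, -0.4]
width: 0.138
```

Run:
```python
from h import *
rel((.603,-.0178,.19),.18+np.pi/2)
c=snap('scene','s15.png');im=c['image'][:,:,::-1]; cv2.imwrite('pics/s15c.png',cv2.resize(im[170:290,240:360],None,fx=5,fy=5,interpolation=cv2.INTER_CUBIC))
```

```text
t 20.7833 pos [ 0.5972 -0.0198  0.1894] turn [ 0.001  -0.0062 -0.0015] shift now-axes [-6.1  1.  -0.6] shift after-turn axes [-6.1  1.  -0.6] q [-7.500e-02  1.520e-01  1.816e+00 -1.000e-03  1.179e+00 -1.824e+00] F [ 0.9  0.2 -0.4] w 0.138
```

View pics/s15c.png

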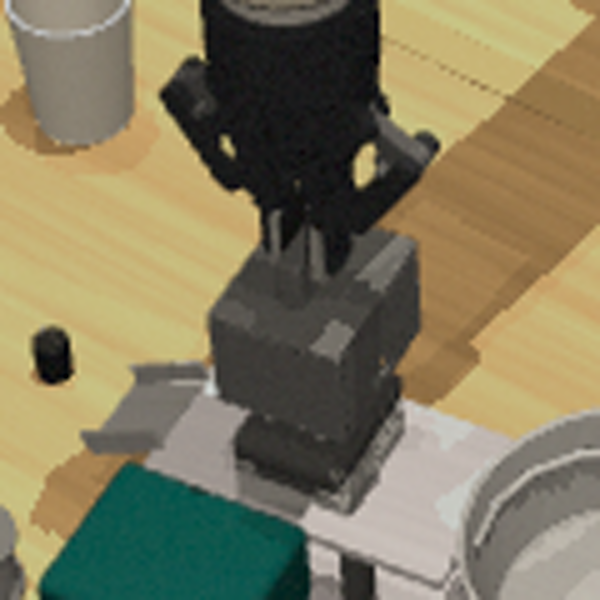

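servo_tool:
  targets: "0.001 -0.006 -0.002 -6 1 0 8; 0 0 0 0 0 0 8; 0 0 0 0 0 0 8"

```text
time: 21.08
tool_pos: [0.6026, -0.0193, 0.1903]
tcp_rot: [-0.28, 3.128, -0.001]
wrist_force: [0.9, 0.1, -1.4]
width: 0.139
```

Run:
```python
from h import *
rel((.603,-.0178,.175),.18+np.pi/2)
```

```text
t 21.0833 pos [ 0.6026 -0.0193  0.1903] turn [-0.0008  0.0011 -0.0016] shift now-axes [-0.7  1.4 15.3] shift after-turn axes [-0.7  1.4 15.3] q [-0.073  0.157  1.81  -0.     1.174 -1.822] F [ 0.9  0.1 -1.4] w 0.139
```

servo_tool:
  targets: "0 0 0 -1 1 3 8; 0 0 0 0 0 4 8; 0 0 0 0 0 4 8; 0 0 0 0 0 4 8; 0 0 0 0 0 4 8; 0 0 0 0 0 0 8"

```text
time: 21.58
tool_pos: [0.6036, -0.0185, 0.1699]
tcp_rot: [-0.279, 3.127, -0.001]
wrist_force: [-0.4, -0.1, -0.3]
width: 0.137
```

Run:
```python
from h import *
rel((.603,-.0178,.126),.18+np.pi/2)
```

```text
t 21.5833 pos [ 0.6036 -0.0185  0.1699] turn [-0.0012  0.0022 -0.0022] shift now-axes [ 0.6  0.8 43.9] shift after-turn axes [ 0.5  0.8 43.9] q [-7.200e-02  1.750e-01  1.828e+00 -1.000e-03  1.136e+00 -1.820e+00] F [-0.4 -0.1 -0.3] w 0.137
```

No contact force; the hood's mouth is on the head. Continue down.

servo_tool:
  targets: "0 0 0 0 0 5 8; 0 0 0 0 0 5 8; 0 0 0 0 0 5 8; 0 0 0 0 0 5 8; 0 0 0 0 0 5 8; 0 0 0 0 0 0 8"

```text
time: 22.08
tool_pos: [0.6036, -0.0173, 0.142]
tcp_rot: [-0.278, 3.127, 0.002]
wrist_force: [-1.3, 2.4, -0.0]
width: 0.137
```

Run:
```python
from h import *
rel((.603,-.0178,.126),.18+np.pi/2)
```

```text
t 22.0833 pos [ 0.6036 -0.0173  0.142 ] turn [ 0.0009  0.0022 -0.0024] shift now-axes [ 0.7 -0.4 16. ] shift after-turn axes [ 0.7 -0.3 16. ] q [-0.071  0.2    1.853  0.002  1.087 -1.82 ] F [-1.3  2.4 -0. ] w 0.137
```

servo_tool:
  targets: "0 0 0 0 0 5 8; 0 0 0 0 0 6 8; 0 0 0 0 0 7 8; 0 0 0 0 0 7 8; 0 0 0 0 0 7 8; 0 0 0 0 0 7 8"

```text
time: 22.58
tool_pos: [0.6068, -0.0163, 0.1257]
tcp_rot: [-0.28, 3.122, 0.001]
wrist_force: [-18.8, 2.9, 36.9]
width: 0.139
```

Run:
```python
from h import *
rel((.603,-.0178,.126),.18+np.pi/2)
```

```text
t 22.5833 pos [ 0.6068 -0.0163  0.1257] turn [ 0.0001  0.0069 -0.0009] shift now-axes [ 4.1 -0.8 -0.3] shift after-turn axes [ 4.1 -0.8 -0.3] q [-0.069  0.219  1.863  0.002  1.053 -1.82 ] F [-18.8   2.9  36.9] w 0.139
```

servo_tool:
  targets: "0 0 0 0 0 0 8; 0 0 0 0 0 0 8; 0 0 0 0 0 0 30; 0 0 0 0 0 0 40; 0 0 0 0 0 0 40; 0 0 0 0 0 -10 40; 0 0 0 0 0 -30 40; 0 0 0 0 0 -40 40"

```text
time: 23.25
tool_pos: [0.5989, -0.0169, 0.1964]
tcp_rot: [0.28, -3.115, -0.003]
wrist_force: [0.5, -0.6, 0.8]
width: 0.465
```

Run:
```python
from h import *
rel((.603,-.0178,.126),.18+np.pi/2)
c=snap('scene','s16.png');im=c['image'][:,:,::-1]; cv2.imwrite('pics/s16c.png',cv2.resize(im[170:290,240:360],None,fx=5,fy=5,interpolation=cv2.INTER_CUBIC))
```

```text
t 23.25 pos [ 0.5989 -0.0169  0.1964] turn [ 0.0031 -0.0137 -0.0004] shift now-axes [-4.8 -1.9 70.4] shift after-turn axes [-3.9 -1.7 70.4] q [-0.07   0.155  1.8   -0.     1.201 -1.82 ] F [ 0.5 -0.6  0.8] w 0.465
```

View pics/s16c.png

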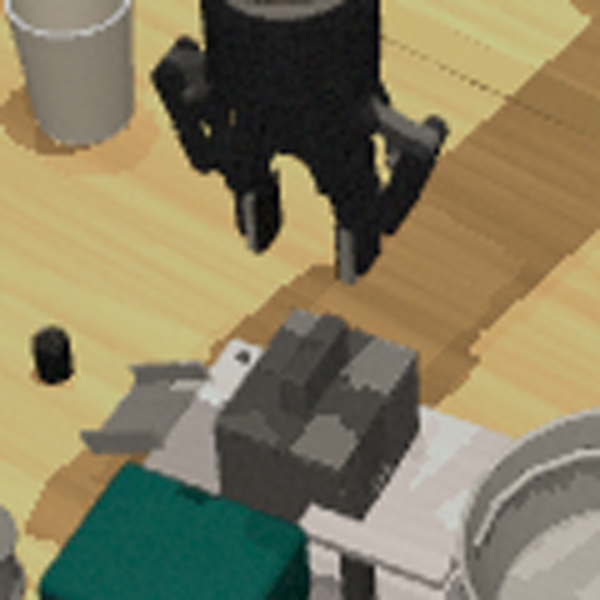

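Run:
```python
from h import *
from scipy.optimize import least_squares
D=[([1.261,.2647,1.6053,0,1.2737,-.037],[.18167,.64941,.23008]),
([.467,-.037,1.975,-.003,1.211,-1.316],[.4414,.2491,.2114]),
([-.072,.215,1.87,.007,1.05,-1.825],[.604,-.0165,.1247]),
([-.376,.049,2.179,0,.913,-2.113],[.4491,-.1505,.0689]),
([.512,.084,2.275,.002,.783,-1.48],[.372,.2381,.0118]),
([-.104,.138,2.037,0,.966,-1.854],[.5351,-.0308,.088]),
([.208,-.219,2.147,-.012,1.194,-1.776],[.4119,.1088,.2046]),
([-.073,.157,1.81,0,1.174,-1.822],[.6026,-.0193,.1903])]
def fk(p,q):
    a,h,L1,L2,L6,b=p; q=np.array(q)
    t=q[1]+q[2]; T=t+q[4]
    r=a+L1*np.sin(q[1])+L2*np.sin(t)+L6*np.sin(T); z=h+L1*np.cos(q[1])+L2*np.cos(t)+L6*np.cos(T)
    return np.array([r*np.cos(q[0])-b*np.sin(q[0]),r*np.sin(q[0])+b*np.cos(q[0]),z])
f=lambda p:np.concatenate([fk(p,q)-x for q,x in D])
for L6 in(.2,.25,.3):
    g=lambda p:f([p[0],p[1],p[2],p[3],L6,p[4]])
    s=least_squares(g,[0,.3,.4,.4,0]);print(L6,s.x.round(4),np.abs(s.fun).max())
c=snap('scene')
for z in(.35,.4,.45,.5,.55):print(z,proj(c,(.60,-.027,z)))
s=bot.read_state();print(s['q'].round(3),s['tcp_rot'])
q=s['q'];M=(R.from_euler('z',q[0])*R.from_euler('y',q[1]+q[2])*R.from_euler('z',q[3])*R.from_euler('y',q[4])*R.from_euler('z',q[5])).as_matrix()
print((M.T@R.from_rotvec(s['tcp_rot']).as_matrix()).round(3))
```

```text
0.2 [-5.000e-04  1.071e-01  5.081e-01  5.667e-01  2.460e-02] 0.002840663947199229
0.25 [-0.0006  0.1557  0.5094  0.5666  0.0246] 0.002936037397526889
0.3 [-0.0008  0.2044  0.5107  0.5666  0.0246] 0.003031410840203891
0.35 [294.8316173  169.17587454]
0.4 [293.49747634 150.43495201]
0.45 [292.07636165 130.47229342]
0.5 [290.55948183 109.16440446]
0.55 [288.9368193   86.37056656]
[-0.07   0.148  1.789 -0.     1.199 -1.82 ] [-2.81224438e-01  3.12362847e+00 -1.85846963e-03]
[[ 0. -1. -0.]
 [ 1.  0. -0.]
 [ 0. -0.  1.]]
```

```bash
cat > ik.py <<'E'
import numpy as np
from scipy.optimize import least_squares
from scipy.spatial.transform import Rotation as R
a,h,L1,L2,L6,b=-.001,.248,.5118,.5666,.345,.0246
lo=np.array([-2.63,-.94,.31,-1.31,0,-2.55]);hi=np.array([2.63,2.18,2.57,4.45,2.66,2.55])
def fk(q):
    A=R.from_euler('z',q[0]).as_matrix();B=A@R.from_euler('y',q[1]+q[2]).as_matrix()
    M=B@(R.from_euler('z',q[3])*R.from_euler('y',q[4])*R.from_euler('z',q[5]+np.pi/2)).as_matrix()
    w=A@np.array([a+L1*np.sin(q[1]),b,h+L1*np.cos(q[1])])+B[:,2]*L2
    return w+L6*M[:,2],M,w
def ik(p,Rt,q0):
    def f(q):
        x,M,_=fk(q); return np.concatenate([(x-p)*5,R.from_matrix(M.T@Rt).as_rotvec()])
    s=least_squares(f,np.clip(q0,lo+1e-3,hi-1e-3),bounds=(lo,hi)); return s.x,np.abs(s.fun).max()
def ori(u,d,sg):
    u=np.array([*u,0.])/np.hypot(*u); tz=np.cos(d)*u-np.sin(d)*np.array([0,0,1]); ty=sg*np.cross([0,0,1],u); return np.stack([np.cross(ty,tz),ty,tz],1)
E
python3 - <<'E'
from ik import *
g=np.array([.438,-.323,.058]); q0=[-.3,.1,1.9,.2,1.2,-1.8]
for az in(-120,-105,-90,-75,-60,60,90):
  for d in(35,):
    for sg in(1,-1):
      u=(np.cos(np.radians(az)),np.sin(np.radians(az)))
      Rt=ori(u,np.radians(d),sg)
      best=None
      for q4 in(-1,0,1,2,3,4):
        for q6 in(-1.5,0,1.5):
          q,e=ik(g+.019*Rt[:,2],Rt,[-.3,.1,1.9,q4,1.2,q6])
          if e<1e-4: 
            k=q.round(2).tolist()
            if best is None or k not in best: best=(best or [])+[k]
      print(az,d,sg,best,fk(best[0])[2].round(2) if best else '')
E
```

```text
-120 35 1 [[-0.2, 0.49, 2.01, -0.95, 1.26, 0.93]] [ 0.57 -0.09  0.25]
-120 35 -1 [[-0.2, 0.49, 2.01, -0.95, 1.26, -2.21]] [ 0.57 -0.09  0.25]
-105 35 1 [[-0.18, 0.4, 2.16, -1.14, 1.11, 0.92]] [ 0.51 -0.07  0.25]
-105 35 -1 [[-0.18, 0.4, 2.16, -1.14, 1.11, -2.23]] [ 0.51 -0.07  0.25]
-90 35 1 None 
-90 35 -1 None 
-75 35 1 None 
-75 35 -1 None 
-60 35 1 [[-0.37, 0.14, 2.55, 4.15, 0.65, 1.1]] [ 0.31 -0.09  0.24]
-60 35 -1 [[-0.37, 0.14, 2.55, 4.15, 0.65, -2.04]] [ 0.31 -0.09  0.24]
60 35 1 [[-1.11, 0.56, 1.89, 0.76, 1.42, 2.14]] [ 0.3  -0.56  0.25]
60 35 -1 [[-1.11, 0.56, 1.89, 0.76, 1.42, -1.0]] [ 0.3  -0.56  0.25]
90 35 1 [[-0.97, 0.7, 1.64, 0.49, 1.65, 1.99]] [ 0.44 -0.59  0.25]
90 35 -1 [[-0.97, 0.7, 1.64, 0.49, 1.65, -1.15]] [ 0.44 -0.59  0.25]
```

Run:
```python
from ik import *
from h import bot
s=bot.read_state();qc=s['q']; x,M,w=fk(qc);print('fk check',x.round(4),s['tool_pos'].round(4),np.abs(M-R.from_rotvec(s['tcp_rot']).as_matrix()).max())
g=np.array([.438,-.323,.058])
for az in(90,105,120):
  u=(np.cos(np.radians(az)),np.sin(np.radians(az)));d=np.radians(35)
  Rt=ori(u,d,-1);tz=Rt[:,2]
  q,e=ik(g+.024*tz,Rt,qc); print(az,'grasp',q.round(2),e,'wrist',fk(q)[2].round(2))
  q2,e=ik(g-.09*tz,Rt,q);print('  pre',q2.round(2),e)
  q3,e=ik(g+.024*tz+[0,0,.2],Rt,q);print('  lift',q3.round(2),e)
  # bowl
  for az2 in(az,az-20,az-40):
    u2=(np.cos(np.radians(az2)),np.sin(np.radians(az2)));R1=ori(u2,np.radians(10),-1);B=np.array([.603,.17,.22])
    q4,e=ik(B+.024*R1[:,2],R1,q3);out=[q4.round(2).tolist(),e]
    print('  bowl',az2,out,'wrist',fk(q4)[2].round(2))
    c0=(Rt.T@[0,0,1])
    for ph in(1.2,2,2.6,-1.2,-2.6):
      R2=R1@R.from_rotvec([0,0,ph]).as_matrix(); q5,e=ik(B+.024*R2[:,2],R2,q4+np.array([0,0,0,0,0,ph]));c=R2@c0
      print('     ph',ph,q5.round(2)[[3,4,5]],round(e,4),'cup axis',c.round(2),'tilt',round(np.arccos(c[2]),2))
```

```text
fk check [ 0.6057 -0.0176  0.2065] [ 0.6059 -0.0173  0.2066] 2.498001805406602e-16
90 grasp [-0.96  0.7   1.65  0.49  1.65 -1.15] 2.7536576962905614e-14 wrist [ 0.44 -0.59  0.24]
  pre [-1.03  0.73  1.44  0.45  1.83 -1.12] 6.539882423255596e-15
  lift [-0.96  0.47  1.59  0.52  1.91 -1.01] 1.1102230246251565e-15
  bowl 90 [[-0.28, 0.5, 1.92, 1.25, 1.62, -0.87], np.float64(9.71445146547012e-16)] wrist [ 0.6  -0.15  0.28]
     ph 1.2 [1.25 1.62 0.33] 0.0 cup axis [ 0.76 -0.51  0.39] tilt 1.17
     ph 2 [1.25 1.62 1.13] 0.0 cup axis [ 0.74 -0.62 -0.24] tilt 1.81
     ph 2.6 [1.25 1.62 1.73] 0.0 cup axis [ 0.42 -0.69 -0.59] tilt 2.2
     ph -1.2 [ 1.25  1.62 -2.07] 0.0 cup axis [-0.76 -0.51  0.39] tilt 1.17
     ph -2.6 [ 0.96  1.42 -2.55] 0.5845 cup axis [-0.42 -0.69 -0.59] tilt 2.2
  bowl 70 [[-0.3, 0.34, 2.16, 1.51, 1.4, -0.92], np.float64(4.128031250161257e-11)] wrist [ 0.49 -0.13  0.28]
     ph 1.2 [1.51 1.4  0.28] 0.0 cup axis [ 0.54 -0.74  0.39] tilt 1.17
     ph 2 [1.51 1.4  1.08] 0.0 cup axis [ 0.49 -0.84 -0.24] tilt 1.81
     ph 2.6 [1.51 1.4  1.68] 0.0 cup axis [ 0.16 -0.79 -0.
[... 3286 characters left out ...]
   ph 2.6 [1.14 1.73 1.73] 0.0 cup axis [ 0.54 -0.6  -0.59] tilt 2.2
     ph -1.2 [ 1.14  1.73 -2.07] 0.0 cup axis [-0.66 -0.64  0.39] tilt 1.17
     ph -2.6 [ 0.93  1.6  -2.55] 0.6786 cup axis [-0.3  -0.75 -0.59] tilt 2.2
  bowl 80 [[-0.3, 0.42, 2.04, 1.37, 1.51, -0.89], np.float64(9.079112461840566e-11)] wrist [ 0.55 -0.14  0.28]
     ph 1.2 [1.37 1.51 0.31] 0.0 cup axis [ 0.66 -0.64  0.39] tilt 1.17
     ph 2 [1.37 1.51 1.11] 0.0 cup axis [ 0.63 -0.74 -0.24] tilt 1.81
     ph 2.6 [1.37 1.51 1.71] 0.0 cup axis [ 0.3  -0.75 -0.59] tilt 2.2
     ph -1.2 [ 1.37  1.51 -2.09] 0.0 cup axis [-0.84 -0.37  0.39] tilt 1.17
     ph -2.6 [ 1.01  1.24 -2.55] 0.4846 cup axis [-0.54 -0.6  -0.59] tilt 2.2
```

Run:
```python
from ik import *
from h import bot
qc=bot.read_state()['q']
g=np.array([.438,-.323,.062])
for az in(100,110):
  u=(np.cos(np.radians(az)),np.sin(np.radians(az)));d=np.radians(20)
  Rt=ori(u,d,-1);tz=Rt[:,2]
  q,e=ik(g+.024*tz,Rt,qc); ax=(R.from_euler('z',q[0])*R.from_euler('y',q[1]+q[2])*R.from_euler('z',q[3])).as_matrix()[:,1]
  print(az,'grasp',q.round(2),e,'wrist',fk(q)[2].round(3),'barrel axis',ax.round(2))
  q2,e=ik(g-.1*tz,Rt,q);print('  pre',q2.round(2),e,fk(q2)[2].round(2))
  qh,e=ik(g-.1*tz+[0,0,.15],Rt,q);print('  prehigh',qh.round(2),e)
  q3,e=ik(g+.024*tz+[0,0,.18],Rt,q);print('  lift',q3.round(2),e)
  for az2 in(90,75):
    u2=(np.cos(np.radians(az2)),np.sin(np.radians(az2)));R1=ori(u2,np.radians(10),-1);B=np.array([.603,.17,.22])
    q4,e=ik(B+.024*R1[:,2],R1,q3);print('  bowl',az2,q4.round(2),e,'wrist',fk(q4)[2].round(2))
    c0=(Rt.T@[0,0,1])
    for ph in(1.2,2,2.6,2.9):
      R2=R1@R.from_rotvec([0,0,ph]).as_matrix(); q5,e=ik(B+.024*R2[:,2],R2,q4+np.array([0,0,0,0,0,ph]));c=R2@c0
      print('     ph',ph,q5.round(2)[[3,4,5]],round(e,4),'cup axis',c.round(2),'tilt',round(np.arccos(c[2]),2))
```

```text
100 grasp [-0.93  0.88  1.49  0.46  1.92 -1.23] 3.2931421256250148e-12 wrist [ 0.49  -0.62   0.172] barrel axis [0.91 0.28 0.31]
  pre [-0.99  0.98  1.18  0.45  2.12 -1.18] 2.6540849314389012e-11 [ 0.51 -0.73  0.21]
  prehigh [-0.99  0.83  1.16  0.51  2.28 -1.08] 3.3780632664751217e-09
  lift [-0.93  0.66  1.48  0.52  2.13 -1.11] 5.6150832853854424e-14
  bowl 90 [-0.28  0.5   1.92  1.25  1.62 -0.87] 4.1772141301521515e-14 wrist [ 0.6  -0.15  0.28]
     ph 1.2 [1.25 1.62 0.33] 0.0 cup axis [ 0.88 -0.28  0.39] tilt 1.17
     ph 2 [1.25 1.62 1.13] 0.0 cup axis [ 0.85 -0.4  -0.33] tilt 1.9
     ph 2.6 [1.25 1.62 1.73] 0.0 cup axis [ 0.48 -0.48 -0.73] tilt 2.39
     ph 2.9 [1.25 1.62 2.03] 0.0 cup axis [ 0.22 -0.5  -0.84] tilt 2.57
  bowl 75 [-0.3   0.38  2.1   1.43  1.46 -0.9 ] 1.6832368832098155e-12 wrist [ 0.52 -0.14  0.28]
     ph 1.2 [1.43 1.46 0.3 ] 0.0 cup axis [ 0.77 -0.49  0.39] tilt 1.17
     ph 2 [1.43 1.46 1.1 ] 0.0 cup axis [ 0.72 -0.61 -0.33] tilt 1.9
     ph 2.6 [1.43 1.46 1.7 ] 0.0 cup axis [ 0.34 -0.59 -0.73] tilt 2.39
     ph 2.9 [1.43 1.46 2.  ] 0.0 cup axis [ 0.09 -0.5
[... 434 characters left out ...]
725e-14 wrist [ 0.6  -0.15  0.28]
     ph 1.2 [1.25 1.62 0.33] 0.0 cup axis [ 0.88 -0.28  0.39] tilt 1.17
     ph 2 [1.25 1.62 1.13] 0.0 cup axis [ 0.85 -0.4  -0.33] tilt 1.9
     ph 2.6 [1.25 1.62 1.73] 0.0 cup axis [ 0.48 -0.48 -0.73] tilt 2.39
     ph 2.9 [1.25 1.62 2.03] 0.0 cup axis [ 0.22 -0.5  -0.84] tilt 2.57
  bowl 75 [-0.3   0.38  2.1   1.43  1.46 -0.9 ] 1.3854195568541172e-12 wrist [ 0.52 -0.14  0.28]
     ph 1.2 [1.43 1.46 0.3 ] 0.0 cup axis [ 0.77 -0.49  0.39] tilt 1.17
     ph 2 [1.43 1.46 1.1 ] 0.0 cup axis [ 0.72 -0.61 -0.33] tilt 1.9
     ph 2.6 [1.43 1.46 1.7 ] 0.0 cup axis [ 0.34 -0.59 -0.73] tilt 2.39
     ph 2.9 [1.43 1.46 2.  ] 0.0 cup axis [ 0.09 -0.54 -0.84] tilt 2.57
```

Run:
```python
from h import *
c=snap('top','t17.png');d=snap('scene','s17.png')
for z in(.0,.1,.15):
    print(z,[onz(c,*p,z)[:2].round(2) for p in[(560,297),(618,265),(605,345)]])
# scene: box left-lower bottom corner (146,154),(187,155); top front corners (143,128),(185,130)?
print([onz(d,*p,0).round(3) for p in[(146,154),(187,155)]])
for z in(.08,.1,.12,.15): print(z,[onz(d,*p,z).round(3)[:2] for p in[(143,128),(186,130),(190,102),(157,101)]])
print('teal',[onz(c,*p,.1)[:2].round(2) for p in[(378,150),(472,170),(490,90),(395,72)]])
rel((.603,-.0178,.126),.18+np.pi/2)
```

```text
0.0 [array([ 0.44, -0.62]), array([ 0.52, -0.77]), array([ 0.33, -0.72])]
0.1 [array([ 0.43, -0.58]), array([ 0.51, -0.72]), array([ 0.33, -0.68])]
0.15 [array([ 0.43, -0.56]), array([ 0.51, -0.69]), array([ 0.33, -0.65])]
[array([ 0.506, -0.723,  0.   ]), array([ 0.435, -0.614,  0.   ])]
0.08 [array([ 0.482, -0.735]), array([ 0.412, -0.619]), array([ 0.3  , -0.716]), array([ 0.358, -0.809])]
0.1 [array([ 0.497, -0.71 ]), array([ 0.429, -0.597]), array([ 0.319, -0.692]), array([ 0.375, -0.782])]
0.12 [array([ 0.512, -0.685]), array([ 0.446, -0.574]), array([ 0.337, -0.667]), array([ 0.393, -0.756])]
0.15 [array([ 0.535, -0.648]), array([ 0.471, -0.54 ]), array([ 0.366, -0.631]), array([ 0.42 , -0.717])]
teal [array([ 0.77, -0.16]), array([ 0.73, -0.38]), array([ 0.93, -0.43]), array([ 0.97, -0.2 ])]
t 23.45 pos [ 0.6031 -0.0171  0.2016] turn [ 0.0002 -0.0018 -0.0004] shift now-axes [ 0.1 -0.7 75.6] shift after-turn axes [ 0.2 -0.7 75.6] q [-0.069  0.151  1.795 -0.     1.198 -1.82 ] F [-1.6 -0.5 -0.6] w 0.466
```

View pics/t17.png

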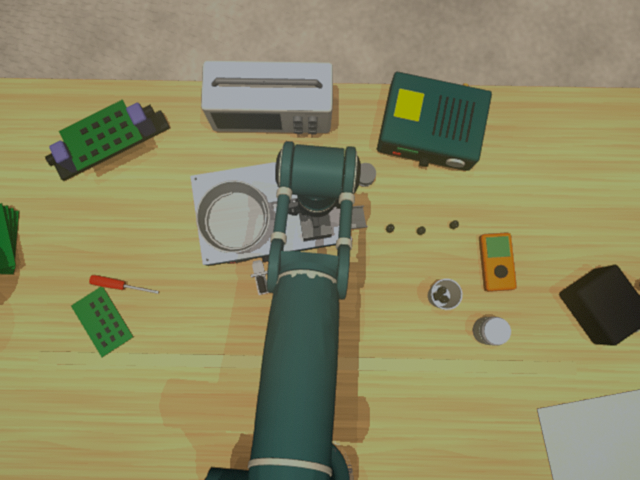

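View pics/s17.png

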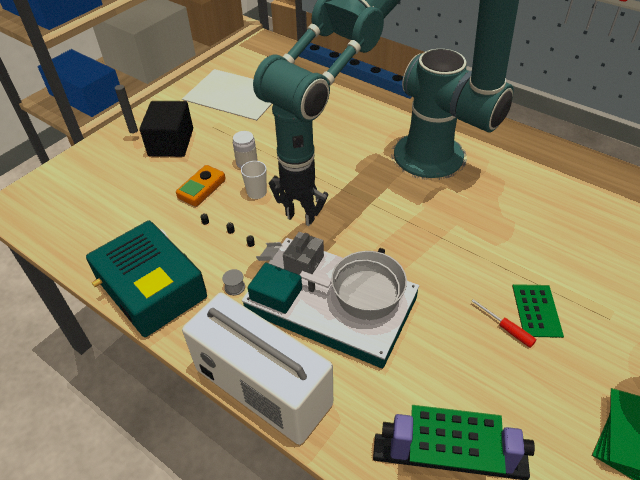

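```bash
cat >> h.py <<'E'
from scipy.linalg import logm, expm
def screw(p,Rt,N):
    s=bot.read_state();Rc=R.from_rotvec(s['tcp_rot']).as_matrix()
    A=np.eye(4);A[:3,:3]=Rc;A[:3,3]=s['tool_pos'];B=np.eye(4);B[:3,:3]=Rt;B[:3,3]=p
    D=expm(np.real(logm(np.linalg.inv(A)@B))/N)
    print('t',s['time'],'pos',np.round(s['tool_pos'],4),'q',np.round(s['q'],3),'F',np.round(s['wrist_force'],1),'w',round(s['width'],3))
    print('N',N,'row turn',R.from_matrix(D[:3,:3]).as_rotvec().round(4),'shift',(1000*D[:3,3]).round(1))
    T=A.copy();P=[]
    for i in range(N):T=T@D;P.append(T[:3,3].round(3).tolist())
    print('path',P[::max(1,N//6)])
E
python3 - <<'E'
from h import *
from ik import ori
g=np.array([.438,-.323,.062]);Rt=ori((np.cos(np.radians(120)),np.sin(np.radians(120))),np.radians(20),-1)
T=g+.024*Rt[:,2]+[0,0,.16];print(T,Rt.round(3))
screw(T,Rt,14)
screw(T+[0.05,0,.05],Rt,14)
E
```

```text
[ 0.42672369 -0.30346886  0.21379152] [[-0.171  0.866 -0.47 ]
 [ 0.296  0.5    0.814]
 [ 0.94  -0.    -0.342]]
t 23.45 pos [ 0.6031 -0.0171  0.2016] q [-0.069  0.151  1.795 -0.     1.198 -1.82 ] F [-1.6 -0.5 -0.6] w 0.466
N 14 row turn [-0.0532  0.0754  0.0759] shift [  6.  -24.5  -1.3]
path [[0.602, -0.042, 0.203], [0.593, -0.092, 0.204], [0.577, -0.14, 0.202], [0.553, -0.184, 0.201], [0.523, -0.225, 0.201], [0.488, -0.26, 0.203], [0.448, -0.291, 0.209]]
t 23.45 pos [ 0.6031 -0.0171  0.2016] q [-0.069  0.151  1.795 -0.     1.198 -1.82 ] F [-1.6 -0.5 -0.6] w 0.466
N 14 row turn [-0.0532  0.0754  0.0759] shift [  4.8 -22.1  -6.3]
path [[0.602, -0.04, 0.208], [0.597, -0.085, 0.218], [0.587, -0.13, 0.227], [0.571, -0.174, 0.234], [0.549, -0.215, 0.241], [0.523, -0.253, 0.248], [0.493, -0.288, 0.258]]
```

servo_tool:
  targets: "-0.053 0.075 0.076 4 -20 -8 60; -0.053 0.075 0.076 5 -22 -8 70; -0.053 0.075 0.076 5 -22 -6 85; -0.053 0.075 0.076 5 -22 -6 85; -0.053 0.075 0.076 5 -22 -6 85; -0.053 0.075 0.076 5 -22 -6 85; -0.053 0.075 0.076 5 -22 -6 85; -0.053 0.075 0.076 5 -22 -6 85"
  newtons: 40

```text
time: 24.12
tool_pos: [0.5512, -0.1881, 0.2335]
tcp_rot: [-0.57, -2.363, -0.48]
wrist_force: [0.4, -0.5, 0.4]
width: 0.992
```

Run:
```python
from h import *
from ik import ori
g=np.array([.438,-.323,.062]);Rt=ori((np.cos(np.radians(120)),np.sin(np.radians(120))),np.radians(20),-1)
T=g+.024*Rt[:,2]+[0,0,.16]
screw(T+[0.05,0,.05],Rt,6)
```

```text
t 24.1167 pos [ 0.5512 -0.1881  0.2335] q [-0.482  0.573  1.352  0.199  1.957 -1.575] F [ 0.4 -0.5  0.4] w 0.992
N 6 row turn [-0.0524  0.0693  0.0722] shift [  4.  -21.7  -8.2]
path [[0.542, -0.209, 0.238], [0.531, -0.229, 0.243], [0.519, -0.249, 0.247], [0.506, -0.268, 0.252], [0.492, -0.286, 0.258], [0.477, -0.303, 0.264]]
```

servo_tool:
  targets: "-0.052 0.07 0.072 4 -22 -8 85; -0.052 0.07 0.072 4 -22 -8 85; -0.052 0.07 0.072 4 -22 -8 85; -0.052 0.07 0.072 4 -22 -8 85; -0.052 0.07 0.072 4 -22 -8 85; -0.052 0.07 0.072 4 -18 -8 85; 0 0 0 0 0 0 85; 0 0 0 0 0 0 85"

```text
time: 24.78
tool_pos: [0.4693, -0.3124, 0.248]
tcp_rot: [-1.009, -1.648, -0.706]
wrist_force: [0.4, -0.3, -0.2]
width: 0.994
```

```bash
cat > cup.py <<'E'
from h import *
from ik import ori
Rg=ori((np.cos(np.radians(120)),np.sin(np.radians(120))),np.radians(20),-1)
E
python3 - <<'E'
from cup import *
g=np.array([.438,-.323,.062])
T=g+.024*Rg[:,2]+[0,0,.16]
screw(T,Rg,4)
rel(T,Rt=Rg)
c=snap('scene','s18.png');d=snap('top','t18.png')
im=c['image'][:,:,::-1]; cv2.imwrite('pics/s18c.png',cv2.resize(im[60:240,130:330],None,fx=4,fy=4,interpolation=cv2.INTER_CUBIC)[:600])
E
```

```text
t 24.7833 pos [ 0.4693 -0.3124  0.248 ] q [-0.793  0.801  1.24   0.364  2.328 -1.201] F [ 0.4 -0.3 -0.2] w 0.994
N 4 row turn [ 0.0046 -0.0126 -0.0094] shift [-6.  -8.1  9.5]
path [[0.459, -0.31, 0.24], [0.448, -0.308, 0.231], [0.437, -0.305, 0.223], [0.427, -0.303, 0.214]]
t 24.7833 pos [ 0.4693 -0.3124  0.248 ] turn [ 0.0182 -0.0504 -0.0377] shift now-axes [-25.4 -32.2  37.2] shift after-turn axes [-22.2 -32.4  39. ] q [-0.793  0.801  1.24   0.364  2.328 -1.201] F [ 0.4 -0.3 -0.2] w 0.994
```

View pics/s18c.png

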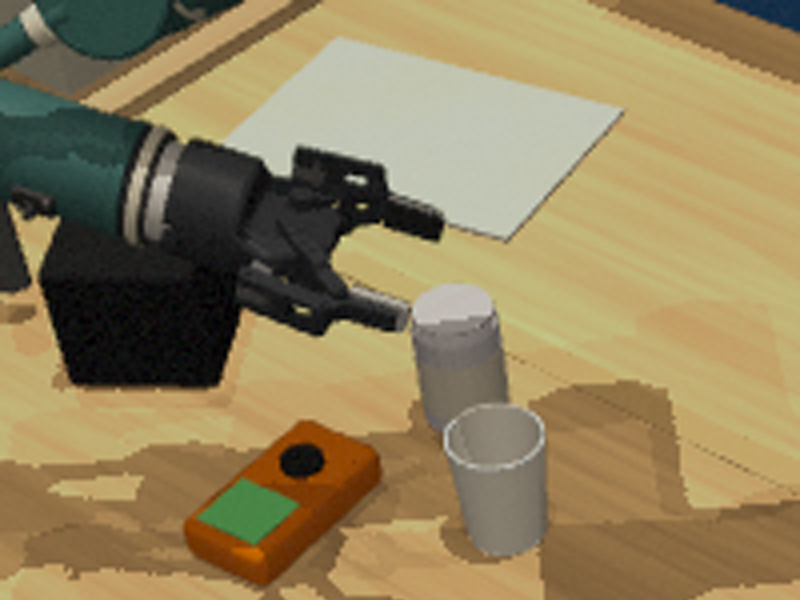

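View pics/t18.png

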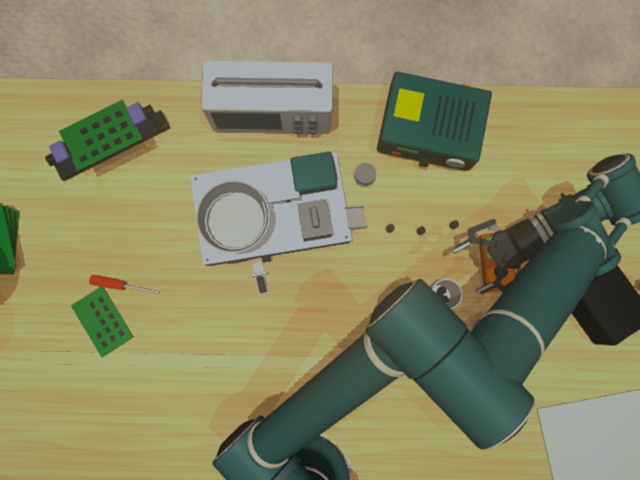

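servo_tool:
  targets: "0.01 -0.025 -0.019 -6 -9 8 85; 0.008 -0.025 -0.019 -6 -9 10 85; 0 0 0 -6 -8 10 85; 0 0 0 -4 -6 10 85; 0 0 0 0 0 0 85; 0 0 0 0 0 0 85"

```text
time: 25.38
tool_pos: [0.4314, -0.2956, 0.2162]
tcp_rot: [-0.976, -1.742, -0.683]
wrist_force: [-0.3, 0.1, 0.2]
width: 0.999
```

Run:
```python
from cup import *
g=np.array([.438,-.323,.062])
T=g+.024*Rg[:,2]+[0,0,.11]
rel(T,Rt=Rg)
c=snap('scene','s19.png');d=snap('top','t19.png')
print(onz(c,253.3,168.9,.09))
im=d['image'][:,:,::-1]; cv2.imwrite('pics/t19c.png',cv2.resize(im[230:350,400:540],None,fx=5,fy=5,interpolation=cv2.INTER_CUBIC))
im=c['image'][:,:,::-1]; cv2.imwrite('pics/s19c.png',cv2.resize(im[100:220,190:310],None,fx=5,fy=5,interpolation=cv2.INTER_CUBIC)[:600])
```

```text
t 25.3833 pos [ 0.4314 -0.2956  0.2162] turn [-0.0167  0.0136  0.0144] shift now-axes [-50.4  -8.5  14.6] shift after-turn axes [-50.7  -8.   13.7] q [-0.794  0.737  1.372  0.275  2.213 -1.327] F [-0.3  0.1  0.2] w 0.999
[ 0.43766308 -0.3227367   0.09      ]
```

View pics/s19c.png

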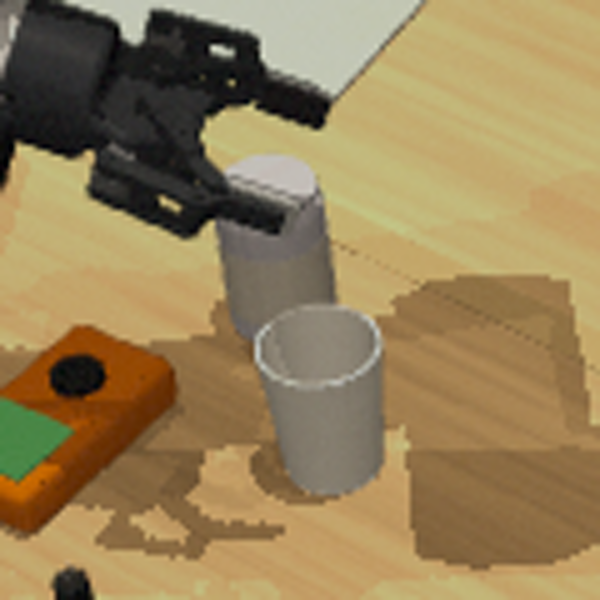

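View pics/t19c.png

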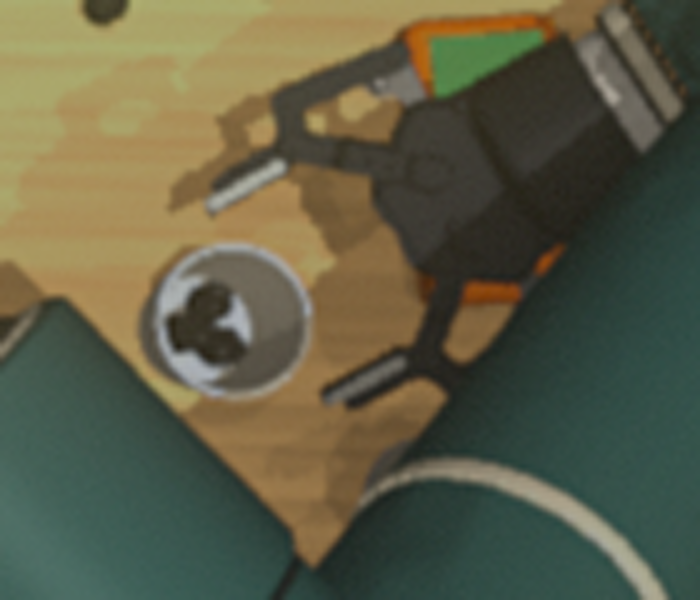

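servo_tool:
  targets: "-0.016 0.013 0.014 -15 -3 4 85; 0 0 0 -20 -3 6 85; 0 0 0 -15 -2 5 85; 0 0 0 0 0 0 85; 0 0 0 0 0 0 85"

```text
time: 25.9
tool_pos: [0.4282, -0.3038, 0.1585]
tcp_rot: [-0.993, -1.722, -0.693]
wrist_force: [0.0, 0.3, -0.2]
width: 0.995
```

Run:
```python
from cup import *
g=np.array([.438,-.323,.062])
T=g+.024*Rg[:,2]+[0,0,.06]
rel(T,Rt=Rg)
```

```text
t 25.9 pos [ 0.4282 -0.3038  0.1585] turn [-0.0005  0.0039  0.0007] shift now-axes [-41.6  -1.2  16.4] shift after-turn axes [-41.7  -1.1  16.2] q [-0.811  0.808  1.376  0.265  2.15  -1.341] F [ 0.   0.3 -0.2] w 0.995
```

servo_tool:
  targets: "0 0.004 0 -20 -1 8 85; 0 0 0 -20 0 8 85; 0 0 0 0 0 0 85; 0 0 0 0 0 0 85"

```text
time: 26.23
tool_pos: [0.4263, -0.3035, 0.112]
tcp_rot: [-0.99, -1.715, -0.696]
wrist_force: [0.6, -0.4, 0.6]
width: 0.993
```

Run:
```python
from cup import *
g=np.array([.438,-.323,.062])
T=g+.024*Rg[:,2]
rel(T,Rt=Rg)
c=snap('scene','s20.png');d=snap('top','t20.png')
im=d['image'][:,:,::-1]; cv2.imwrite('pics/t20c.png',cv2.resize(im[230:350,400:540],None,fx=5,fy=5,interpolation=cv2.INTER_CUBIC))
im=c['image'][:,:,::-1]; cv2.imwrite('pics/s20c.png',cv2.resize(im[100:220,190:310],None,fx=5,fy=5,interpolation=cv2.INTER_CUBIC)[:600])
rel(T,Rt=Rg)
```

```text
t 26.2333 pos [ 0.4263 -0.3035  0.112 ] turn [ 0.0005 -0.0037  0.    ] shift now-axes [-54.9   0.4  19.5] shift after-turn axes [-54.8   0.4  19.7] q [-0.813  0.865  1.379  0.256  2.1   -1.359] F [ 0.6 -0.4  0.6] w 0.993
t 26.3333 pos [ 0.4263 -0.3034  0.1123] turn [ 0.0004 -0.003   0.0001] shift now-axes [-55.2   0.3  19.6] shift after-turn axes [-55.1   0.3  19.8] q [-0.813  0.864  1.379  0.256  2.099 -1.359] F [ 0.7 -0.3  0.7] w 0.994
```

View pics/s20c.png

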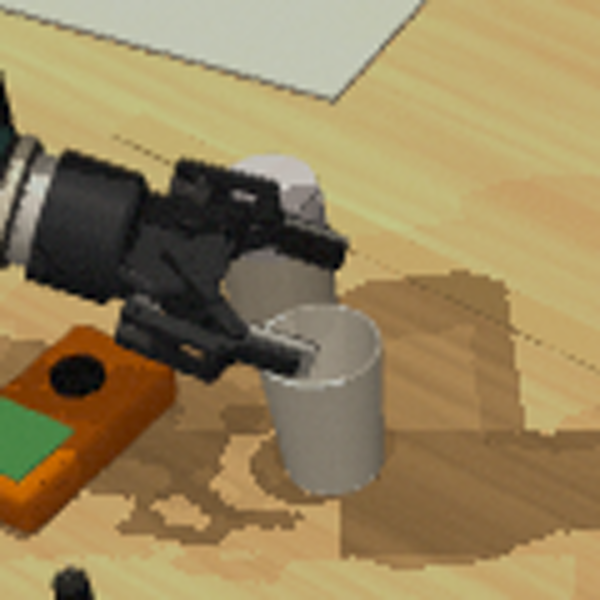

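View pics/t20c.png

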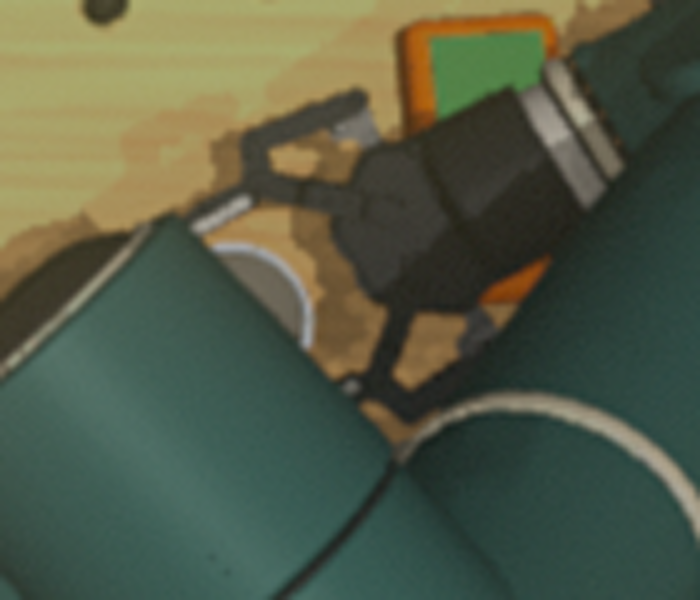

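servo_tool:
  targets: "0 0 0 -10 0 3.5 85; 0 0 0 -14 0 5 85; 0 0 0 -14 0 5 85; 0 0 0 0 0 0 85; 0 0 0 0 0 0 85"

```text
time: 26.75
tool_pos: [0.4279, -0.3048, 0.0708]
tcp_rot: [-0.992, -1.722, -0.695]
wrist_force: [0.5, -0.3, 0.5]
width: 0.997
```

Run:
```python
from cup import *
g=np.array([.438,-.323,.062])
T=g+.024*Rg[:,2]
rel(T,Rt=Rg)
c=snap('scene','s21.png')
im=c['image'][:,:,::-1]; cv2.imwrite('pics/s21c.png',cv2.resize(im[100:220,190:310],None,fx=5,fy=5,interpolation=cv2.INTER_CUBIC)[:600])
```

```text
t 26.75 pos [ 0.4279 -0.3048  0.0708] turn [0.0007 0.003  0.0018] shift now-axes [-15.4  -0.3   7.5] shift after-turn axes [-15.4  -0.3   7.5] q [-0.813  0.917  1.369  0.25   2.052 -1.373] F [ 0.5 -0.3  0.5] w 0.997
```

View pics/s21c.png

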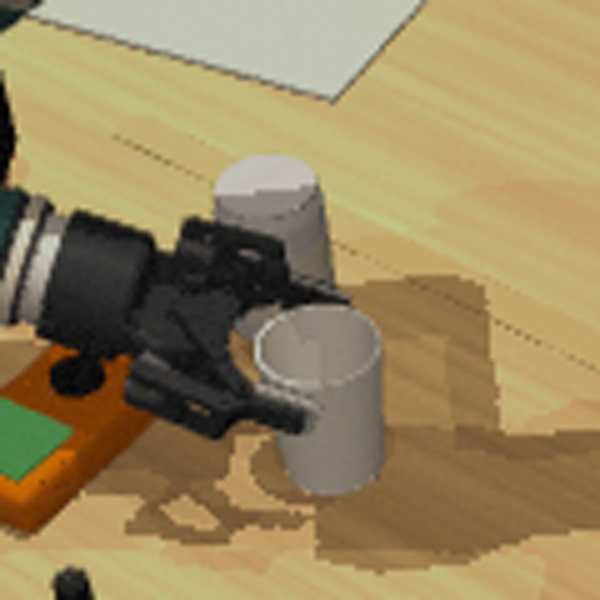

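servo_tool:
  targets: "0 0 0 -8 0 4 85; 0 0 0 -5 0 3 85; 0 0 0 0 0 0 85; 0 0 0 0 0 0 60; 0 0 0 0 0 0 60; 0 0 0 0 0 0 60; 0 0 0 0 0 0 60; 0 0 0 0 0 0 60"
  newtons: 40

```text
time: 27.47
tool_pos: [0.4268, -0.3031, 0.055]
tcp_rot: [-0.993, -1.723, -0.694]
wrist_force: [-0.4, -0.3, -1.2]
width: 0.791
```

Run:
```python
from cup import *
g=np.array([.438,-.323,.062])
T=g+.024*Rg[:,2]
rel(T,Rt=Rg)
c=snap('scene','s22.png')
im=c['image'][:,:,::-1]; cv2.imwrite('pics/s22c.png',cv2.resize(im[100:220,190:310],None,fx=5,fy=5,interpolation=cv2.INTER_CUBIC)[:600])
```

```text
t 27.4667 pos [ 0.4268 -0.3031  0.055 ] turn [0.0005 0.0046 0.0018] shift now-axes [-1.2 -0.3  0.2] shift after-turn axes [-1.2 -0.3  0.2] q [-0.812  0.934  1.372  0.247  2.031 -1.378] F [-0.4 -0.3 -1.2] w 0.791
```

View pics/s22c.png

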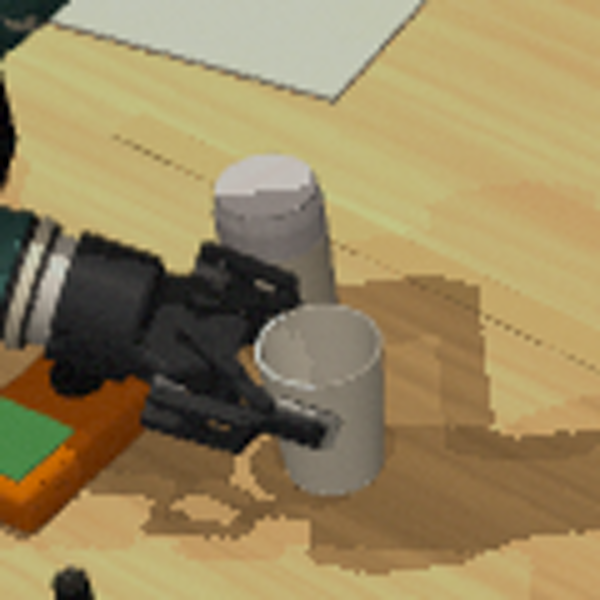

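servo_tool:
  targets: "0 0 0 0 0 0 60; 0 0 0 5 0 -2 60; 0 0 0 14 0 -5 60; 0 0 0 24 0 -9 60; 0 0 0 30 0 -11 60; 0 0 0 30 0 -11 60; 0 0 0 30 0 -11 60; 0 0 0 30 0 -11 60"
  newtons: 50

```text
time: 28.18
tool_pos: [0.424, -0.3004, 0.2326]
tcp_rot: [-0.988, -1.708, -0.696]
wrist_force: [-0.4, 0.2, -1.1]
width: 0.79
```

```bash
cat >> cup.py <<'E'
R1=ori((np.cos(np.radians(80)),np.sin(np.radians(80))),np.radians(10),-1)
B=np.array([.603,.17,.23])
E
python3 - <<'E'
from cup import *
from ik import ik,fk
P=B+.024*R1[:,2]
s=bot.read_state()
x,M,_=fk(s['q']);print('fk err',(x-s['tool_pos']).round(4))
mid=np.array([.52,-.10,.27]); 
screw(P+[0,0,.06],R1,14)
screw(mid,R1,8)
c=snap('scene','s23.png');d=snap('top','t23.png')
E
```

```text
fk err [ 0.001  -0.0023 -0.002 ]
t 28.1833 pos [ 0.424  -0.3004  0.2326] q [-0.812  0.727  1.372  0.284  2.246 -1.308] F [-0.4  0.2 -1.1] w 0.79
N 14 row turn [-0.0483  0.0114  0.0125] shift [12.  20.3 30.6]
path [[0.425, -0.262, 0.234], [0.433, -0.185, 0.237], [0.449, -0.11, 0.242], [0.472, -0.036, 0.249], [0.502, 0.034, 0.258], [0.539, 0.101, 0.268], [0.583, 0.164, 0.28]]
t 28.1833 pos [ 0.424  -0.3004  0.2326] q [-0.812  0.727  1.372  0.284  2.246 -1.308] F [-0.4  0.2 -1.1] w 0.79
N 8 row turn [-0.0846  0.0199  0.0219] shift [10.3 17.6 20.3]
path [[0.428, -0.272, 0.235], [0.434, -0.244, 0.239], [0.443, -0.217, 0.243], [0.454, -0.191, 0.247], [0.468, -0.166, 0.252], [0.483, -0.142, 0.258], [0.501, -0.12, 0.264], [0.52, -0.1, 0.27]]
```

View pics/s23.png

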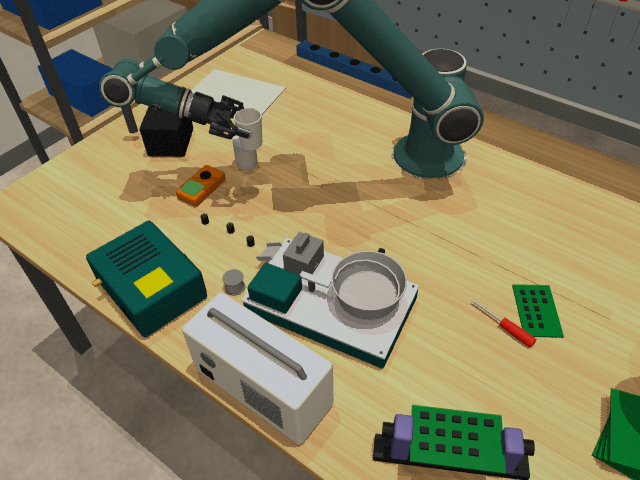

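Run:
```python
from cup import *
from ik import ik,fk
s=bot.read_state();q=s['q'];N=18
P=B+.024*R1[:,2]+[0,0,.05]
A=np.eye(4);A[:3,:3]=R.from_rotvec(s['tcp_rot']).as_matrix();A[:3,3]=s['tool_pos'];E=np.eye(4);E[:3,:3]=R1;E[:3,3]=P
D=expm(np.real(logm(np.linalg.inv(A)@E))/N);T=A
for i in range(N):
    T=T@D;q2,e=ik(T[:3,3],T[:3,:3],q)
    if i%3==2:print(i,q2.round(2),'wrist',fk(q2)[2].round(2),round(e,4),(q2-q).round(2))
    q=q2
screw(P,R1,N)
```

```text
2 [-0.77  0.61  1.56  0.45  2.15 -1.2 ] wrist [ 0.56 -0.51  0.35] 0.0 [ 0.01 -0.03  0.06  0.05 -0.03  0.04]
5 [-0.72  0.52  1.72  0.61  2.04 -1.1 ] wrist [ 0.54 -0.44  0.34] 0.0 [ 0.02 -0.03  0.05  0.06 -0.03  0.03]
8 [-0.64  0.44  1.85  0.79  1.93 -1.  ] wrist [ 0.53 -0.37  0.34] 0.0 [ 0.03 -0.02  0.04  0.06 -0.04  0.03]
11 [-0.54  0.38  1.95  0.97  1.81 -0.92] wrist [ 0.53 -0.29  0.33] 0.0 [ 0.04 -0.02  0.03  0.06 -0.04  0.03]
14 [-0.43  0.34  2.01  1.17  1.68 -0.84] wrist [ 0.53 -0.22  0.33] 0.0 [ 0.04 -0.01  0.02  0.06 -0.05  0.02]
17 [-0.3   0.32  2.02  1.36  1.53 -0.78] wrist [ 0.55 -0.14  0.34] 0.0 [ 0.04 -0.    0.    0.06 -0.05  0.02]
t 28.2833 pos [ 0.4257 -0.3021  0.2376] q [-0.812  0.72   1.365  0.285  2.248 -1.309] F [ 0.2  0.2 -2. ] w 0.795
N 18 row turn [-0.0375  0.0093  0.0101] shift [ 8.6 15.6 24.2]
path [[0.426, -0.272, 0.237], [0.435, -0.183, 0.239], [0.454, -0.095, 0.243], [0.483, -0.01, 0.249], [0.522, 0.071, 0.257], [0.57, 0.146, 0.268]]
```

Feasible. Move.

servo_tool:
  targets: "-0.02 0.005 0.005 5 8 14 60; -0.037 0.009 0.01 9 15 24 60; -0.037 0.009 0.01 9 15 24 60; -0.037 0.009 0.01 9 15 24 60; -0.037 0.009 0.01 9 15 24 60; -0.037 0.009 0.01 9 15 24 60; -0.037 0.009 0.01 9 15 24 60; -0.037 0.009 0.01 9 15 24 60"

```text
time: 28.95
tool_pos: [0.4564, -0.0765, 0.2504]
tcp_rot: [-1.223, -1.549, -0.936]
wrist_force: [0.2, 0.6, -1.6]
width: 0.79
```

Run:
```python
from cup import *
screw(B+.024*R1[:,2]+[0,0,.05],R1,10)
```

```text
t 28.95 pos [ 0.4564 -0.0765  0.2504] q [-0.69   0.458  1.803  0.704  1.98  -1.044] F [ 0.2  0.6 -1.6] w 0.79
N 10 row turn [-0.0378  0.011   0.011 ] shift [ 8.5 16.3 25.2]
path [[0.467, -0.047, 0.252], [0.478, -0.018, 0.253], [0.49, 0.011, 0.255], [0.504, 0.039, 0.257], [0.518, 0.066, 0.26], [0.534, 0.093, 0.262], [0.551, 0.119, 0.265], [0.569, 0.145, 0.269], [0.587, 0.169, 0.272], [0.607, 0.193, 0.276]]
```

servo_tool:
  targets: "-0.038 0.011 0.011 8 16 25 60; -0.038 0.011 0.011 8 16 25 60; -0.038 0.011 0.011 8 16 25 60; -0.038 0.011 0.011 8 16 25 60; -0.038 0.011 0.011 8 16 25 60; -0.038 0.011 0.011 8 16 25 60; -0.038 0.011 0.011 8 16 25 60; -0.038 0.011 0.011 6 12 18 60"

```text
time: 29.62
tool_pos: [0.562, 0.146, 0.2681]
tcp_rot: [-1.439, -1.293, -1.187]
wrist_force: [-0.5, -0.3, -1.5]
width: 0.784
```

servo_tool:
  targets: "0 0 0 0 0 0 60; 0 0 0 0 0 0 60"

```text
time: 29.78
tool_pos: [0.56, 0.1503, 0.2686]
tcp_rot: [-1.435, -1.295, -1.184]
wrist_force: [-0.4, -0.9, -1.1]
width: 0.787
```

Run:
```python
from cup import *
rel(B+.024*R1[:,2],Rt=R1)
c=snap('scene','s24.png');d=snap('top','t24.png')
```

```text
t 29.7833 pos [0.56   0.1503 0.2686] turn [-0.0668  0.0199  0.0163] shift now-axes [-32.9  42.1  55.1] shift after-turn axes [-33.4  38.9  57.2] q [-0.391  0.314  2.046  1.232  1.627 -0.831] F [-0.4 -0.9 -1.1] w 0.787
```

View pics/s24.png

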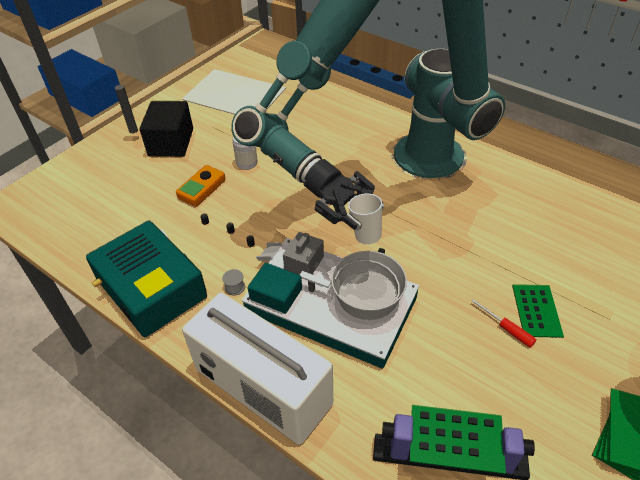

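View pics/t24.png

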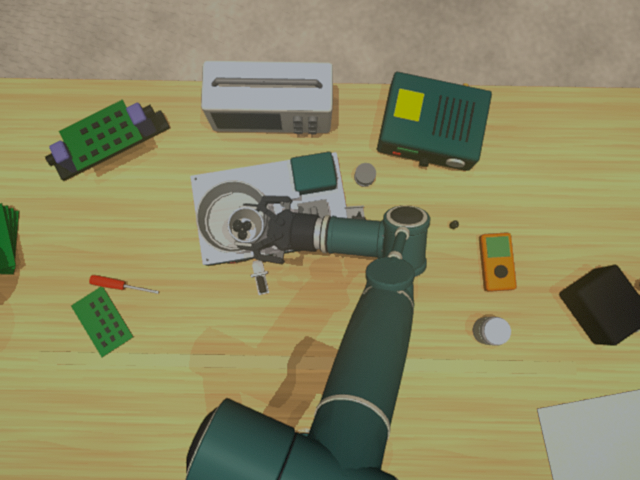

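```bash
sed -i 's/^B=.*/B=np.array([.59,.18,.205])/' cup.py
python3 - <<'E'
from cup import *
rel(B+.024*R1[:,2],Rt=R1)
screw(B+.024*R1[:,2],R1,3)
E
```

```text
t 29.8833 pos [0.5604 0.1493 0.2685] turn [-0.0655  0.0199  0.0162] shift now-axes [-55.5  27.5  69.3] shift after-turn axes [-56.4  23.8  69.9] q [-0.393  0.315  2.045  1.232  1.628 -0.831] F [ 0.1 -0.4 -1.3] w 0.79
t 29.8833 pos [0.5604 0.1493 0.2685] q [-0.393  0.315  2.045  1.232  1.628 -0.831] F [ 0.1 -0.4 -1.3] w 0.79
N 3 row turn [-0.0218  0.0066  0.0054] shift [-18.6   8.7  23.2]
path [[0.571, 0.167, 0.246], [0.582, 0.185, 0.223], [0.594, 0.203, 0.201]]
```

servo_tool:
  targets: "-0.022 0.007 0.005 -6 9 18 60; -0.022 0.007 0.005 -6 9 18 60; -0.022 0.007 0.005 -6 9 18 60; 0 0 0 -2 0 8 60; 0 0 0 0 0 0 60"

```text
time: 30.3
tool_pos: [0.5981, 0.1981, 0.2376]
tcp_rot: [-1.48, -1.239, -1.247]
wrist_force: [-0.6, -0.7, -2.1]
width: 0.79
```

Run:
```python
from cup import *
rel(B+.024*R1[:,2],Rt=R1)
```

```text
t 30.3 pos [0.5981 0.1981 0.2376] turn [0.0079 0.0006 0.0046] shift now-axes [-35.5  -5.1  10.7] shift after-turn axes [-35.5  -4.9  10.7] q [-0.298  0.371  2.062  1.37   1.512 -0.872] F [-0.6 -0.7 -2.1] w 0.79
```

servo_tool:
  targets: "0 0 0.1 0 0 0 60; 0 0 0.12 0 0 0 60; 0 0 0.12 0 0 0 60; 0 0 0.12 0 0 0 60; 0 0 0.12 0 0 0 60; 0 0 0.12 0 0 0 60; 0 0 0.12 0 0 0 60; 0 0 0.12 0 0 0 60"

```text
time: 30.97
tool_pos: [0.5973, 0.1897, 0.2408]
tcp_rot: [-1.742, -0.372, -0.568]
wrist_force: [-0.1, -0.4, -1.9]
width: 0.784
```

```bash
cat >> cup.py <<'E'
def rp(ph): return R1@R.from_rotvec([0,0,ph]).as_matrix()
def cupst():
    s=bot.read_state();M=R.from_rotvec(s['tcp_rot']).as_matrix();c=M@(Rg.T@[0,0,1]);g=s['tool_pos']-.024*M[:,2];rim=g+.026*c
    print('cup axis',c.round(2),'tilt',np.arccos(c[2]).round(2),'grasp',g.round(3),'rim',rim.round(3),'foot',(g-.064*c).round(3),'lowest rim z',(rim[2]-.036*np.hypot(*c[:2])).round(3),'q6',s['q'][5].round(2))
E
python3 - <<'E'
from cup import *
cupst();rel(B+.024*R1[:,2],Rt=rp(1))
E
```

```text
cup axis [ 0.72 -0.38  0.58] tilt 0.95 grasp [0.593 0.166 0.245] rim [0.612 0.157 0.26 ] foot [0.547 0.191 0.208] lowest rim z 0.231 q6 0.11
t 30.9667 pos [0.5973 0.1897 0.2408] turn [ 0.0044 -0.0037  0.0287] shift now-axes [-25.6  27.4  19.6] shift after-turn axes [-24.7  28.3  19.5] q [-0.313  0.368  2.056  1.356  1.524  0.11 ] F [-0.1 -0.4 -1.9] w 0.784
```

servo_tool:
  targets: "0 0 0.1 -3 3 2 60; 0 0 0.1 -2 4 2 60; 0 0 0.1 -1 4 2 60; 0 0 0.1 0 4 2 60"

```text
time: 31.3
tool_pos: [0.6001, 0.1889, 0.2264]
tcp_rot: [-1.755, -0.004, -0.268]
wrist_force: [-0.1, -0.4, -2.1]
width: 0.787
```

Run:
```python
from cup import *
cupst();rel(B+.024*R1[:,2],Rt=rp(1.5))
c=snap('scene','s25.png');im=c['image'][:,:,::-1]; cv2.imwrite('pics/s25c.png',cv2.resize(im[150:330,260:440],None,fx=4,fy=4,interpolation=cv2.INTER_CUBIC)[:600])
```

```text
cup axis [ 0.85 -0.47  0.23] tilt 1.34 grasp [0.596 0.166 0.231] rim [0.618 0.154 0.237] foot [0.541 0.196 0.216] lowest rim z 0.202 q6 0.5
t 31.3 pos [0.6001 0.1889 0.2264] turn [ 0.0029 -0.0066  0.1137] shift now-axes [-12.6  20.9  17.3] shift after-turn axes [-10.   22.3  17.4] q [-0.313  0.396  2.054  1.358  1.518  0.501] F [-0.1 -0.4 -2.1] w 0.787
```

View pics/s25c.png

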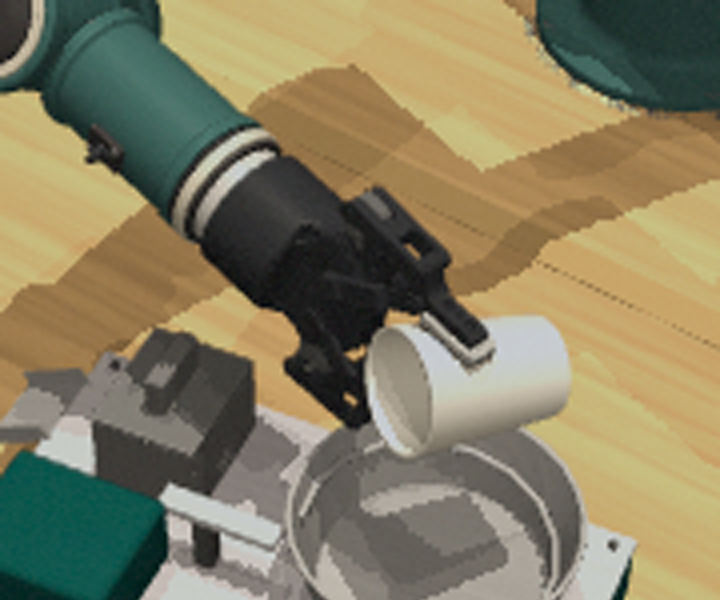

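servo_tool:
  targets: "0 0 0.08 -3 4 4 60; 0 0 0.08 -2 5 4 60; 0 0 0.08 -1 5 4 60; 0 0 0.08 0 5 4 60"

```text
time: 31.68
tool_pos: [0.599, 0.1972, 0.2063]
tcp_rot: [-1.725, 0.28, -0.034]
wrist_force: [-0.7, 0.2, -2.0]
width: 0.786
```

Run:
```python
from cup import *
cupst();rel(B+.024*R1[:,2],Rt=rp(2))
c=snap('scene','s26.png');im=c['image'][:,:,::-1]; cv2.imwrite('pics/s26c.png',cv2.resize(im[180:330,290:440],None,fx=4,fy=4,interpolation=cv2.INTER_CUBIC)[:600])
```

```text
cup axis [ 0.85 -0.52 -0.07] tilt 1.64 grasp [0.595 0.174 0.211] rim [0.617 0.16  0.209] foot [0.54  0.207 0.215] lowest rim z 0.173 q6 0.79
t 31.6833 pos [0.599  0.1972 0.2063] turn [-0.0004 -0.0099  0.2902] shift now-axes [-5.2  5.3  6. ] shift after-turn axes [-3.5  6.5  6. ] q [-0.299  0.425  2.065  1.372  1.499  0.787] F [-0.7  0.2 -2. ] w 0.786
```

View pics/s26c.png

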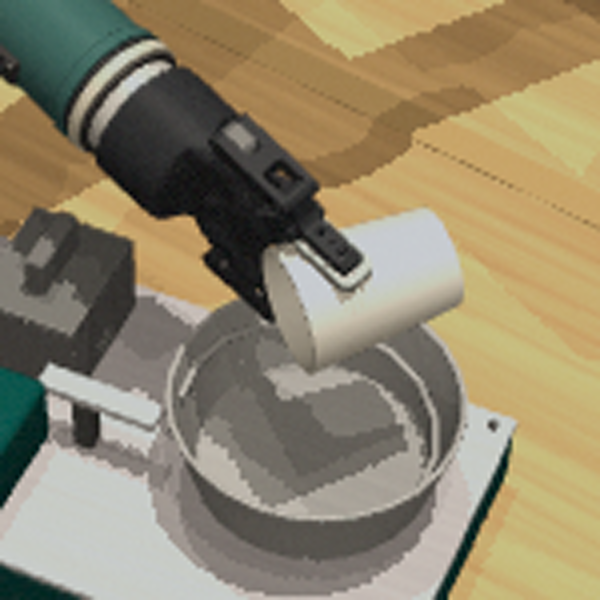

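servo_tool:
  targets: "0 0 0.07 -1 1 1 60; 0 0 0.07 -1 1 1 60; 0 0 0.07 -1 1 1 60; 0 0 0.07 -1 1 1 60; 0 0 0 0 0 0 60; 0 0 0 0 0 0 60"

```text
time: 32.23
tool_pos: [0.5948, 0.1972, 0.2045]
tcp_rot: [-1.674, 0.512, 0.165]
wrist_force: [0.5, -0.4, -1.2]
width: 0.791
```

Run:
```python
from cup import *
cupst();rel(B+.024*R1[:,2],Rt=rp(2.3))
c=snap('scene','s27.png');im=c['image'][:,:,::-1]; cv2.imwrite('pics/s27c.png',cv2.resize(im[180:330,290:440],None,fx=4,fy=4,interpolation=cv2.INTER_CUBIC)[:600])
```

```text
cup axis [ 0.77 -0.55 -0.31] tilt 1.88 grasp [0.59  0.174 0.209] rim [0.611 0.16  0.201] foot [0.541 0.209 0.229] lowest rim z 0.166 q6 1.05
t 32.2333 pos [0.5948 0.1972 0.2045] turn [-0.0034 -0.0092  0.3175] shift now-axes [-0.6  3.1  6.4] shift after-turn axes [0.4 3.1 6.4] q [-0.301  0.423  2.073  1.371  1.5    1.052] F [ 0.5 -0.4 -1.2] w 0.791
```

View pics/s27c.png

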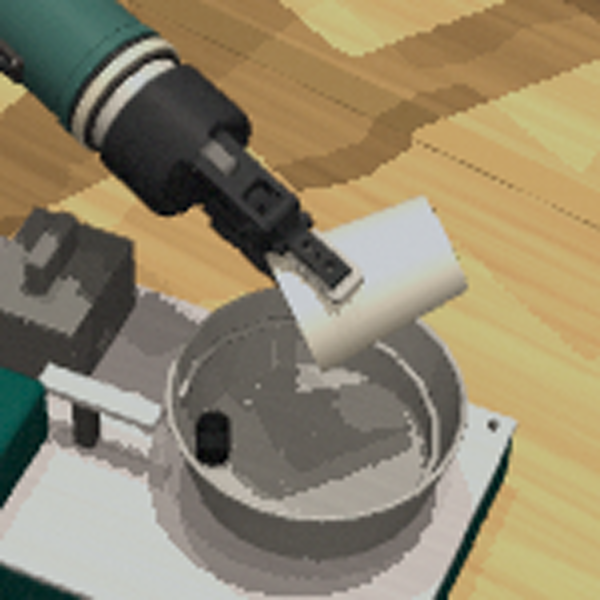

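servo_tool:
  targets: "0 0 0 0 0 0 60; 0 0 0 0 0 0 60; 0 0 0 0 0 0 60"

```text
time: 32.53
tool_pos: [0.5955, 0.1962, 0.2055]
tcp_rot: [-1.675, 0.507, 0.159]
wrist_force: [-0.8, 0.1, -1.4]
width: 0.786
```

Run:
```python
from cup import *
cupst();rel(np.array([.575,.183,.207])+.024*R1[:,2],Rt=rp(2.3))
c=snap('scene','s28.png');im=c['image'][:,:,::-1]; cv2.imwrite('pics/s28c.png',cv2.resize(im[180:330,290:440],None,fx=4,fy=4,interpolation=cv2.INTER_CUBIC)[:600])
```

```text
cup axis [ 0.78 -0.55 -0.3 ] tilt 1.88 grasp [0.591 0.173 0.21 ] rim [0.611 0.159 0.202] foot [0.541 0.208 0.229] lowest rim z 0.168 q6 1.05
t 32.5333 pos [0.5955 0.1962 0.2055] turn [-0.0038 -0.01    0.3246] shift now-axes [-15.9   8.3   7.2] shift after-turn axes [-12.4  12.9   7.4] q [-0.303  0.422  2.072  1.371  1.5    1.047] F [-0.8  0.1 -1.4] w 0.786
```

View pics/s28c.png

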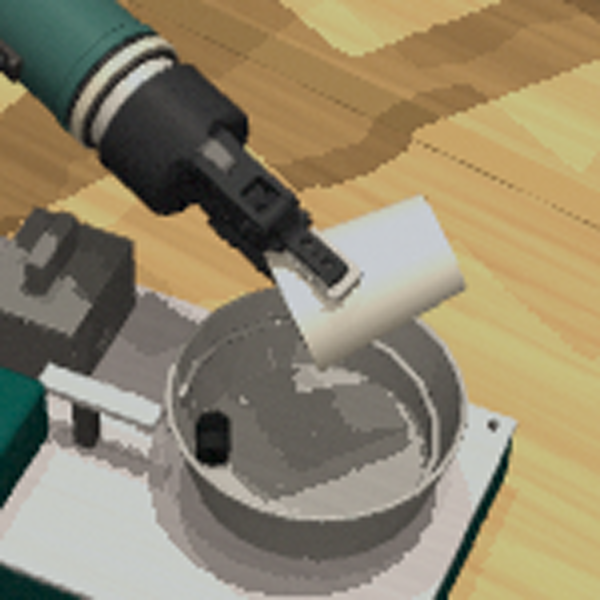

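servo_tool:
  targets: "0 0 0 -8 4 2 60; 0 0 0 -8 4 2 60; 0 0 0.06 0 0 0 60; 0 0 0.06 0 0 0 60; 0 0 0.06 0 0 0 60; 0 0 0 0 0 0 60; 0 0 0 0 0 0 60"

```text
time: 33.17
tool_pos: [0.5719, 0.2061, 0.2024]
tcp_rot: [-1.627, 0.661, 0.299]
wrist_force: [-0.2, -1.0, -1.0]
width: 0.79
```

Run:
```python
from cup import *
cupst();rel(np.array([.575,.183,.207])+.024*R1[:,2],Rt=rp(2.6))
c=snap('scene','s29.png');im=c['image'][:,:,::-1]; cv2.imwrite('pics/s29c.png',cv2.resize(im[180:330,290:440],None,fx=4,fy=4,interpolation=cv2.INTER_CUBIC)[:600])
```

```text
cup axis [ 0.69 -0.56 -0.46] tilt 2.04 grasp [0.568 0.183 0.207] rim [0.586 0.168 0.195] foot [0.523 0.219 0.236] lowest rim z 0.163 q6 1.21
t 33.1667 pos [0.5719 0.2061 0.2024] turn [-0.0035 -0.0057  0.4372] shift now-axes [ 5.5 -4.5  1.3] shift after-turn axes [ 3.1 -6.4  1.3] q [-0.298  0.395  2.124  1.374  1.495  1.21 ] F [-0.2 -1.  -1. ] w 0.79
```

View pics/s29c.png

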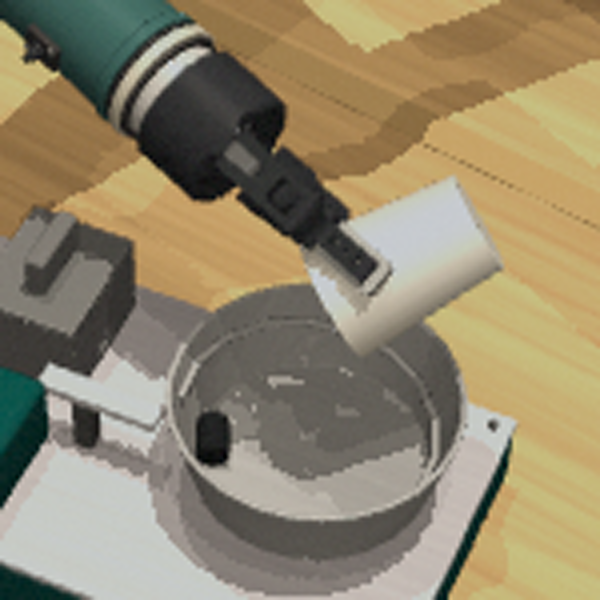

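servo_tool:
  targets: "0 0 0.06 0 0 0 60; 0 0 0.06 0 0 0 60; 0 0 0.06 0 0 0 60; 0 0 0.06 0 0 0 60; 0 0 0 0 0 0 60; 0 0 0 0 0 0 60"

```text
time: 33.72
tool_pos: [0.5701, 0.2071, 0.2026]
tcp_rot: [-1.548, 0.858, 0.476]
wrist_force: [-0.9, 0.5, -0.9]
width: 0.793
```

Run:
```python
from cup import *
cupst();rel(np.array([.575,.183,.207])+.024*R1[:,2],Rt=rp(2.6))
c=snap('scene','s30.png');im=c['image'][:,:,::-1]; cv2.imwrite('pics/s30c.png',cv2.resize(im[180:330,290:440],None,fx=4,fy=4,interpolation=cv2.INTER_CUBIC)[:600])
d=snap('top','t30.png');im=d['image'][:,:,::-1]; cv2.imwrite('pics/t30c.png',cv2.resize(im[170:280,180:320],None,fx=5,fy=5,interpolation=cv2.INTER_CUBIC)[:600])
```

```text
cup axis [ 0.54 -0.56 -0.62] tilt 2.25 grasp [0.566 0.184 0.207] rim [0.58  0.169 0.191] foot [0.531 0.22  0.247] lowest rim z 0.162 q6 1.45
t 33.7167 pos [0.5701 0.2071 0.2026] turn [-0.0038 -0.0035  0.1956] shift now-axes [ 5.8 -6.9  0.7] shift after-turn axes [ 4.3 -7.9  0.7] q [-0.297  0.394  2.127  1.374  1.496  1.45 ] F [-0.9  0.5 -0.9] w 0.793
```

View pics/s30c.png

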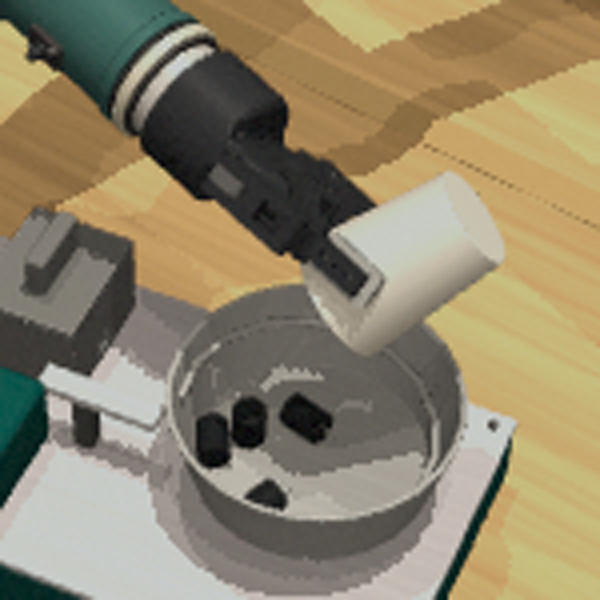

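View pics/t30c.png

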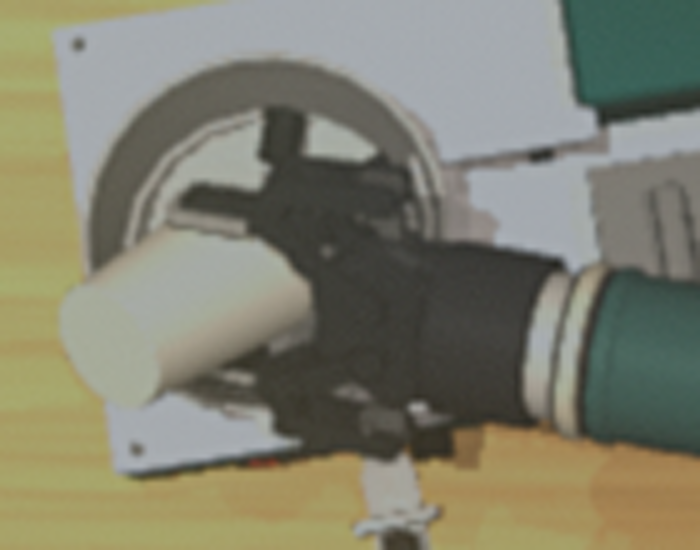

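servo_tool:
  targets: "0 0 0.07 0 0 0 60; 0 0 0.07 0 0 0 60; 0 0 0.08 0 0 0 60; 0 0 0.08 0 0 0 60; 0 0 0.08 0 0 0 60; 0 0 0.08 0 0 0 60; 0 0 0 0 0 0 60; 0 0 0 0 0 0 60"

```text
time: 34.48
tool_pos: [0.5701, 0.2072, 0.2028]
tcp_rot: [-1.342, 1.226, 0.811]
wrist_force: [0.0, 0.0, -1.1]
width: 0.794
```

Run:
```python
from cup import *
cupst();rel(np.array([.575,.183,.207])+.024*R1[:,2],Rt=rp(2.6))
F=[]
c=snap('scene','s31.png');im=c['image'][:,:,::-1]; cv2.imwrite('pics/s31c.png',cv2.resize(im[180:330,290:440],None,fx=4,fy=4,interpolation=cv2.INTER_CUBIC)[:600])
```

```text
cup axis [ 0.16 -0.53 -0.83] tilt 2.55 grasp [0.566 0.184 0.207] rim [0.57  0.17  0.185] foot [0.556 0.218 0.26 ] lowest rim z 0.165 q6 1.92
t 34.4833 pos [0.5701 0.2072 0.2028] turn [-0.0048 -0.0023 -0.2727] shift now-axes [ 2.3 -8.7  0.7] shift after-turn axes [ 4.5 -7.8  0.7] q [-0.297  0.394  2.127  1.374  1.496  1.919] F [ 0.   0.  -1.1] w 0.794
```

View pics/s31c.png

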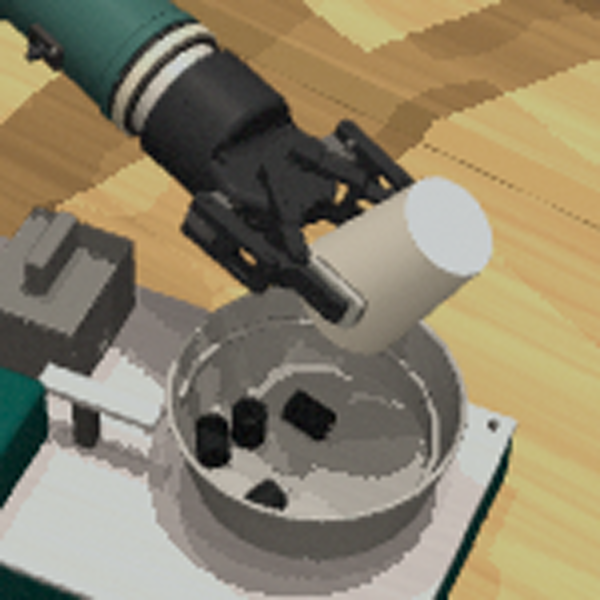

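Run:
```python
from cup import *
s=bot.read_state();rel(s['tool_pos']+[0,0,.05])
```

```text
t 34.5333 pos [0.5701 0.2071 0.2028] turn [0. 0. 0.] shift now-axes [-47.5 -13.1  -8.7] shift after-turn axes [-47.5 -13.1  -8.7] q [-0.297  0.394  2.127  1.374  1.496  1.919] F [-0.4  0.6 -1.3] w 0.789
```

servo_tool:
  targets: "0 0 0 -16 -4 -3 60; 0 0 0 -16 -4 -3 60; 0 0 0 -16 -4 -3 60; 0 0 -0.12 0 0 0 60; 0 0 -0.12 0 0 0 60; 0 0 -0.12 0 0 0 60; 0 0 -0.12 0 0 0 60; 0 0 -0.12 0 0 0 60"

```text
time: 35.2
tool_pos: [0.568, 0.2074, 0.2555]
tcp_rot: [-1.602, 0.728, 0.362]
wrist_force: [-0.2, -0.0, -0.8]
width: 0.786
```

servo_tool:
  targets: "0 0 -0.12 0 0 0 60; 0 0 -0.12 0 0 0 60; 0 0 -0.12 0 0 0 60; 0 0 -0.12 0 0 0 60; 0 0 -0.12 0 0 0 60; 0 0 -0.12 0 0 0 60; 0 0 -0.12 0 0 0 60; 0 0 -0.12 0 0 0 60"

```text
time: 35.87
tool_pos: [0.5672, 0.2076, 0.2557]
tcp_rot: [-1.755, -0.129, -0.367]
wrist_force: [0.3, -0.0, -1.7]
width: 0.792
```

servo_tool:
  targets: "0 0 -0.12 0 0 0 60; 0 0 -0.12 0 0 0 60; 0 0 -0.12 0 0 0 60; 0 0 -0.12 0 0 0 60; 0 0 -0.12 0 0 0 60; 0 0 -0.12 0 0 0 60; 0 0 -0.12 0 0 0 60; 0 0 -0.12 0 0 0 60"

```text
time: 36.53
tool_pos: [0.5662, 0.2078, 0.2555]
tcp_rot: [-1.576, -1.019, -1.075]
wrist_force: [-0.8, -0.1, -1.6]
width: 0.788
```

Run:
```python
from cup import *
cupst()
g=np.array([.438,-.323,.062]);T=g+.024*Rg[:,2]+[0,0,.18]
screw(T,Rg,18)
c=snap('scene','s32.png');im=c['image'][:,:,::-1]; cv2.imwrite('pics/s32c.png',cv2.resize(im[150:330,260:440],None,fx=3,fy=3,interpolation=cv2.INTER_CUBIC)[:600])
d=snap('top','t32.png');im=d['image'][:,:,::-1]; cv2.imwrite('pics/t32c.png',cv2.resize(im[170:280,180:320],None,fx=5,fy=5,interpolation=cv2.INTER_CUBIC)[:600])
```

```text
cup axis [ 0.19 -0.22  0.96] tilt 0.29 grasp [0.562 0.185 0.26 ] rim [0.567 0.179 0.285] foot [0.55  0.198 0.198] lowest rim z 0.274 q6 -0.61
t 36.5333 pos [0.5662 0.2078 0.2555] q [-0.298  0.295  2.125  1.365  1.519 -0.608] F [-0.8 -0.1 -1.6] w 0.788
N 18 row turn [ 0.0364 -0.0139 -0.0232] shift [ -9.2 -11.4 -26.4]
path [[0.548, 0.183, 0.254], [0.501, 0.106, 0.249], [0.465, 0.023, 0.244], [0.439, -0.063, 0.239], [0.425, -0.153, 0.236], [0.422, -0.243, 0.234]]
```

View pics/s32c.png

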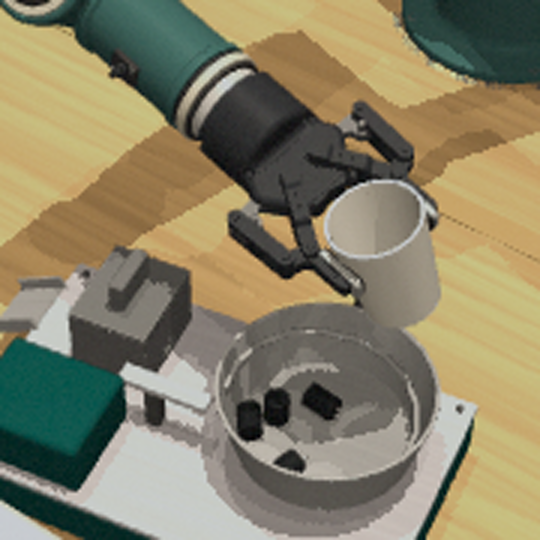

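View pics/t32c.png

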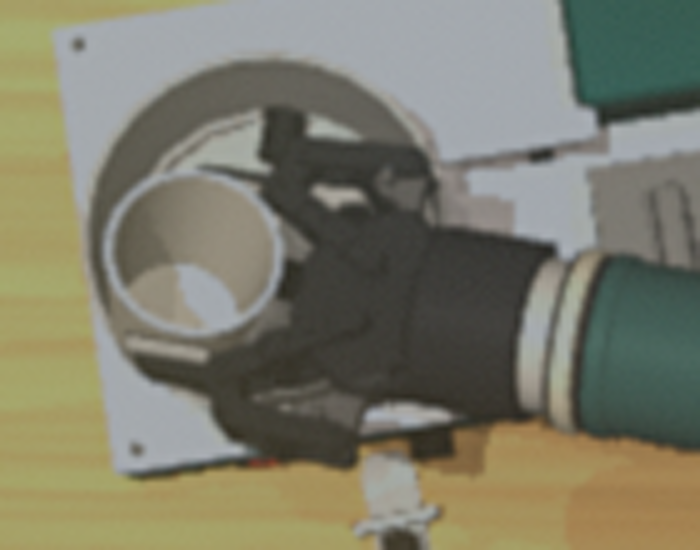

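servo_tool:
  targets: "0.036 -0.014 -0.023 -9 -11 -26 60; 0.036 -0.014 -0.023 -9 -11 -26 60; 0.036 -0.014 -0.023 -9 -11 -26 60; 0.036 -0.014 -0.023 -9 -11 -26 60; 0.036 -0.014 -0.023 -9 -11 -26 60; 0.036 -0.014 -0.023 -9 -11 -26 60; 0.036 -0.014 -0.023 -9 -11 -26 60; 0.036 -0.014 -0.023 -9 -11 -26 60"

```text
time: 37.3
tool_pos: [0.4511, -0.0058, 0.2445]
tcp_rot: [-1.332, -1.343, -0.89]
wrist_force: [1.6, -0.2, -1.7]
width: 0.793
```

Run:
```python
from cup import *
g=np.array([.438,-.323,.062]);T=g+.024*Rg[:,2]+[0,0,.16]
screw(T,Rg,10)
```

```text
t 37.3 pos [ 0.4511 -0.0058  0.2445] q [-0.635  0.412  1.936  0.814  1.913 -0.862] F [ 1.6 -0.2 -1.7] w 0.793
N 10 row turn [ 0.0343 -0.0146 -0.0251] shift [-11.4 -11.  -25.8]
path [[0.443, -0.035, 0.241], [0.436, -0.064, 0.237], [0.43, -0.093, 0.234], [0.426, -0.123, 0.23], [0.423, -0.153, 0.227], [0.421, -0.183, 0.224], [0.421, -0.213, 0.221], [0.421, -0.243, 0.218], [0.423, -0.273, 0.216], [0.427, -0.303, 0.214]]
```

servo_tool:
  targets: "0.034 -0.015 -0.025 -11 -11 -26 60; 0.034 -0.015 -0.025 -11 -11 -26 60; 0.034 -0.015 -0.025 -11 -11 -26 60; 0.034 -0.015 -0.025 -11 -11 -26 60; 0.034 -0.015 -0.025 -11 -11 -26 60; 0.034 -0.015 -0.025 -11 -11 -26 60; 0.034 -0.015 -0.025 -11 -11 -26 60; 0.034 -0.015 -0.025 -8 -8 -18 60"

```text
time: 37.97
tool_pos: [0.4179, -0.2487, 0.2226]
tcp_rot: [-1.072, -1.641, -0.718]
wrist_force: [-0.7, 0.7, -0.5]
width: 0.791
```

servo_tool:
  targets: "0 0 0 0 0 0 60; 0 0 0 0 0 0 60"

```text
time: 38.13
tool_pos: [0.4192, -0.2524, 0.2217]
tcp_rot: [-1.078, -1.641, -0.716]
wrist_force: [-0.5, 0.2, -1.1]
width: 0.79
```

Run:
```python
from cup import *
g=np.array([.438,-.323,.062]);T=g+.024*Rg[:,2]
rel(T+[0,0,.12],Rt=Rg); cupst()
```

```text
t 38.1333 pos [ 0.4192 -0.2524  0.2217] turn [ 0.0632 -0.0242 -0.0703] shift now-axes [-61.8 -12.8 -31.2] shift after-turn axes [-61.4 -19.  -28.7] q [-0.803  0.672  1.496  0.36   2.172 -1.21 ] F [-0.5  0.2 -1.1] w 0.79
cup axis [ 0.05 -0.    1.  ] tilt 0.05 grasp [ 0.429 -0.273  0.229] rim [ 0.431 -0.273  0.255] foot [ 0.426 -0.273  0.165] lowest rim z 0.254 q6 -1.21
```

servo_tool:
  targets: "0.032 -0.012 -0.035 -14 -4 -9 60; 0.03 -0.012 -0.035 -18 -5 -9 60; 0 0 0 -16 -4 -7 60; 0 0 0 -12 -4 -4 60; 0 0 0 0 0 0 60; 0 0 0 0 0 0 60"

```text
time: 38.63
tool_pos: [0.4256, -0.2998, 0.1738]
tcp_rot: [-0.994, -1.711, -0.694]
wrist_force: [-0.2, -0.7, -0.7]
width: 0.788
```

Run:
```python
from cup import *
g=np.array([.438,-.323,.062]);T=g+.024*Rg[:,2];T[2]=.055
rel(T,Rt=Rg); cupst()
```

```text
t 38.6333 pos [ 0.4256 -0.2998  0.1738] turn [ 0.0011 -0.0045 -0.0044] shift now-axes [-113.1   -0.4   36.6] shift after-turn axes [-113.    -0.9   37.1] q [-0.811  0.787  1.386  0.271  2.168 -1.33 ] F [-0.2 -0.7 -0.7] w 0.788
cup axis [ 0.01 -0.    1.  ] tilt 0.01 grasp [ 0.437 -0.319  0.182] rim [ 0.437 -0.319  0.208] foot [ 0.437 -0.319  0.118] lowest rim z 0.208 q6 -1.33
```

servo_tool:
  targets: "0 -0.004 0 -20 0 6 60; 0 0 0 -25 0 8 60; 0 0 0 -25 0 8 60; 0 0 0 -15 0 5 60; 0 0 0 -8 0 3 60; 0 0 0 0 0 0 60; 0 0 0 0 0 0 60"

```text
time: 39.22
tool_pos: [0.4277, -0.2996, 0.0787]
tcp_rot: [-0.998, -1.714, -0.694]
wrist_force: [0.4, -0.4, -1.1]
width: 0.788
```

Run:
```python
from cup import *
g=np.array([.438,-.323,.062]);T=g+.024*Rg[:,2];T[2]=.055
rel(T,Rt=Rg); cupst()
```

```text
t 39.2167 pos [ 0.4277 -0.2996  0.0787] turn [ 0.0026 -0.0008 -0.0052] shift now-axes [-23.3  -2.7   5.4] shift after-turn axes [-23.3  -2.8   5.4] q [-0.809  0.903  1.381  0.256  2.057 -1.361] F [ 0.4 -0.4 -1.1] w 0.788
cup axis [0. 0. 1.] tilt 0.0 grasp [ 0.439 -0.319  0.087] rim [ 0.439 -0.319  0.113] foot [ 0.439 -0.319  0.023] lowest rim z 0.113 q6 -1.36
```

servo_tool:
  targets: "0 0 0 -9 -1 3 60; 0 0 0 -6 0 2 60; 0 0 0 -4 0 1 60; 0 0 0 0 0 0 60; 0 0 0 0 0 0 60"

```text
time: 39.63
tool_pos: [0.4285, -0.3021, 0.0609]
tcp_rot: [-0.999, -1.719, -0.694]
wrist_force: [-0.5, 0.7, 0.8]
width: 0.788
```

Run:
```python
from cup import *
g=np.array([.438,-.323,.062]);T=g+.024*Rg[:,2];T[2]=.055
rel(T,Rt=Rg); cupst()
```

```text
t 39.6333 pos [ 0.4285 -0.3021  0.0609] turn [ 0.0033  0.0041 -0.0037] shift now-axes [-5.6 -2.2  1.8] shift after-turn axes [-5.6 -2.3  1.7] q [-0.811  0.927  1.372  0.252  2.037 -1.368] F [-0.5  0.7  0.8] w 0.788
cup axis [-0.  0.  1.] tilt 0.0 grasp [ 0.44  -0.322  0.069] rim [ 0.44  -0.322  0.095] foot [ 0.44  -0.322  0.005] lowest rim z 0.095 q6 -1.37
```

servo_tool:
  targets: "0 0.004 0 -3 0 1 60; 0 0 0 -2 0 1 60; 0 0 0 -2 0 0 60; 0 0 0 0 0 0 60"

```text
time: 39.97
tool_pos: [0.4292, -0.303, 0.0553]
tcp_rot: [-0.996, -1.715, -0.697]
wrist_force: [-0.1, -0.9, -0.5]
width: 0.788
```

Run:
```python
from cup import *
g=np.array([.438,-.323,.062]);T=g+.024*Rg[:,2];T[2]=.055
rel(T,Rt=Rg); cupst()
```

```text
t 39.9667 pos [ 0.4292 -0.303   0.0553] turn [ 0.0035 -0.001  -0.0026] shift now-axes [-0.  -2.4  0.9] shift after-turn axes [-0.  -2.3  0.9] q [-0.811  0.939  1.365  0.253  2.037 -1.371] F [-0.1 -0.9 -0.5] w 0.788
cup axis [ 0. -0.  1.] tilt 0.0 grasp [ 0.44  -0.323  0.063] rim [ 0.44  -0.323  0.089] foot [ 0.44  -0.323 -0.001] lowest rim z 0.089 q6 -1.37
```

servo_tool:
  targets: "0 0 0 -2 0 0.5 60; 0 0 0 -1 0 0 60; 0 0 0 0 0 0 75; 0 0 0 0 0 0 85; 0 0 0 0 0 0 85; 0 0 0 0 0 0 85; 0 0 0 0 0 0 85"

```text
time: 40.55
tool_pos: [0.4295, -0.3036, 0.0545]
tcp_rot: [-0.994, -1.714, -0.698]
wrist_force: [-0.2, -0.2, -0.4]
width: 0.992
```

Run:
```python
from cup import *
cupst()
c=snap('scene','s33.png');im=c['image'][:,:,::-1]; cv2.imwrite('pics/s33c.png',cv2.resize(im[100:220,190:310],None,fx=5,fy=5,interpolation=cv2.INTER_CUBIC)[:600])
print(bot.read_state()['width'])
```

```text
cup axis [ 0. -0.  1.] tilt 0.0 grasp [ 0.441 -0.323  0.063] rim [ 0.441 -0.323  0.089] foot [ 0.441 -0.323 -0.001] lowest rim z 0.089 q6 -1.37
0.9963243299770521
```

View pics/s33c.png

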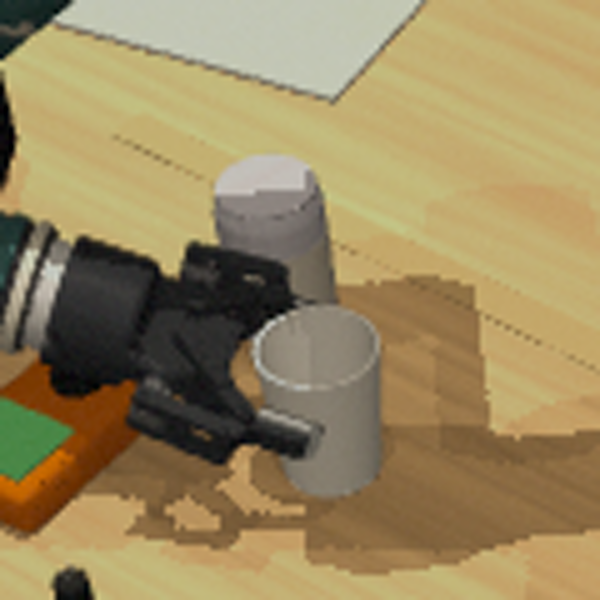

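Cup stands and is released. Lift the fingers straight up.

servo_tool:
  targets: "0 0 0 5 0 -2 85; 0 0 0 14 0 -5 85; 0 0 0 24 0 -9 85; 0 0 0 30 0 -11 85; 0 0 0 30 0 -11 85; 0 0 0 30 0 -11 85; 0 0 0 30 0 -11 85"

```text
time: 41.18
tool_pos: [0.4278, -0.3021, 0.2322]
tcp_rot: [-0.988, -1.697, -0.699]
wrist_force: [0.4, 0.3, 0.8]
width: 0.994
```

Run:
```python
from cup import *
th=np.pi/2
# above cap3 (.611,-.357)
rel((.605,-.352,.2),th)
for N in(14,):
  screw((.605,-.35,.20),down(th),N)
d=snap('top','t34.png');im=d['image'][:,:,::-1]; cv2.imwrite('pics/t34c.png',cv2.resize(im[200:260,370:480],None,fx=7,fy=7,interpolation=cv2.INTER_CUBIC)[:600])
c=snap('scene','s34.png');im=c['image'][:,:,::-1]; cv2.imwrite('pics/s34c.png',cv2.resize(im[140:260,180:300],None,fx=5,fy=5,interpolation=cv2.INTER_CUBIC)[:600])
```

```text
t 41.1833 pos [ 0.4278 -0.3021  0.2322] turn [ 0.6445 -1.1217 -0.9106] shift now-axes [ -72.4  129.2 -114.1] shift after-turn axes [-177.2  -49.9   32.2] q [-0.811  0.738  1.359  0.291  2.255 -1.3  ] F [0.4 0.3 0.8] w 0.994
t 41.1833 pos [ 0.4278 -0.3021  0.2322] q [-0.811  0.738  1.359  0.291  2.255 -1.3  ] F [0.4 0.3 0.8] w 0.994
N 14 row turn [ 0.046  -0.0801 -0.065 ] shift [-12.8   3.5  -6.3]
path [[0.436, -0.309, 0.222], [0.455, -0.323, 0.205], [0.479, -0.335, 0.193], [0.506, -0.345, 0.186], [0.534, -0.351, 0.184], [0.563, -0.354, 0.187], [0.592, -0.352, 0.195]]
```

View pics/t34c.png

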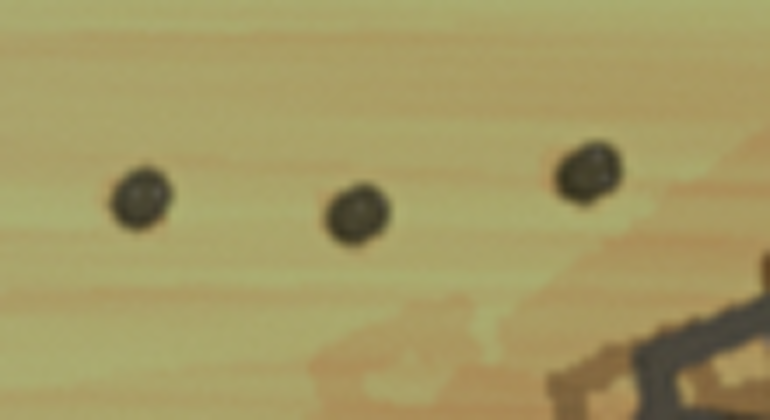

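View pics/s34c.png

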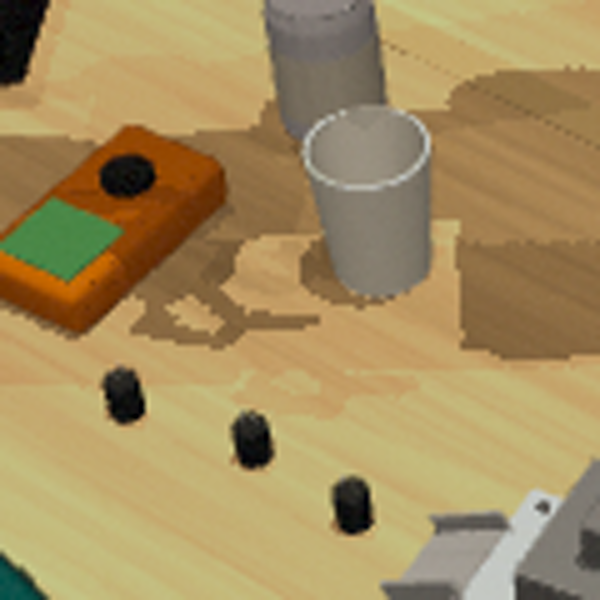

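```bash
cat > caps.py <<'E'
from h import *
def blobs(c,roi,z):
    im=c['image'];x0,y0,x1,y1=roi;m=(im[y0:y1,x0:x1].max(2)<70).astype(np.uint8)
    n,l,st,ce=cv2.connectedComponentsWithStats(m)
    return [(ce[i].round(1)+[x0,y0],st[i,4],onz(c,ce[i][0]+x0,ce[i][1]+y0,z)[:2].round(4)) for i in range(1,n) if st[i,4]>12]
E
python3 - <<'E'
from caps import *
d=snap('top');c=snap('scene')
for b in blobs(d,(380,210,465,240),.014):print('top',b)
for b in blobs(c,(195,205,265,255),.013):print('scene',b)
E
```

```text
top (array([453.2, 224.6]), np.int32(28), array([ 0.612 , -0.3586]))
top (array([420.5, 230.6]), np.int32(21), array([ 0.5956, -0.2781]))
scene (array([204.4, 218.7]), np.int32(65), array([ 0.6118, -0.3604]))
scene (array([230. , 227.9]), np.int32(62), array([ 0.5964, -0.2786]))
scene (array([250.1, 240.9]), np.int32(67), array([ 0.6003, -0.2024]))
```

Run:
```python
from h import *
screw((.612,-.3595,.16),down(.52),11)
```

```text
t 41.3833 pos [ 0.4284 -0.3028  0.2318] q [-0.811  0.737  1.358  0.291  2.252 -1.301] F [ 0.1  1.1 -0.6] w 0.992
N 11 row turn [-0.0003 -0.1124 -0.0002] shift [-15.   11.9  -3.1]
path [[0.443, -0.304, 0.219], [0.458, -0.306, 0.206], [0.473, -0.309, 0.195], [0.489, -0.313, 0.186], [0.506, -0.318, 0.177], [0.523, -0.324, 0.17], [0.541, -0.331, 0.165], [0.558, -0.338, 0.161], [0.576, -0.345, 0.159], [0.594, -0.352, 0.159], [0.612, -0.359, 0.16]]
```

servo_tool:
  targets: "0 -0.112 0 -12 12 -8 85; 0 -0.112 0 -15 12 -5 80; 0 -0.112 0 -15 12 -3 60; 0 -0.112 0 -15 12 -3 45; 0 -0.112 0 -15 12 -3 45; 0 -0.112 0 -15 12 -3 45; 0 -0.112 0 -15 12 -3 45; 0 -0.112 0 -15 12 -3 45"

```text
time: 42.05
tool_pos: [0.5593, -0.3442, 0.1489]
tcp_rot: [-1.436, -2.455, -0.22]
wrist_force: [1.0, 0.0, 0.2]
width: 0.529
```

servo_tool:
  targets: "0 -0.112 0 -15 12 -3 45; 0 -0.112 0 -15 12 -3 45; 0 -0.112 0 -15 12 -3 45; 0 0 0 0 0 0 45; 0 0 0 0 0 0 45"

```text
time: 42.47
tool_pos: [0.6134, -0.3618, 0.1424]
tcp_rot: [1.572, 2.711, -0.035]
wrist_force: [0.2, 0.7, -0.9]
width: 0.524
```

Run:
```python
from h import *
rel((.612,-.3595,.10),.52)
```

```text
t 42.4667 pos [ 0.6134 -0.3618  0.1424] turn [-0.016   0.0175 -0.0003] shift now-axes [ 3.4  0.6 42.3] shift after-turn axes [ 2.7 -0.1 42.4] q [-0.557  0.389  1.608 -0.025  1.137 -1.066] F [ 0.2  0.7 -0.9] w 0.524
```

servo_tool:
  targets: "-0.016 0.017 0 3 0 20 45; 0 0 0 0 0 25 45; 0 0 0 0 0 25 45; 0 0 0 0 0 20 45; 0 0 0 0 0 8 45; 0 0 0 0 0 0 45; 0 0 0 0 0 0 45"

```text
time: 43.05
tool_pos: [0.602, -0.3594, 0.0297]
tcp_rot: [-1.571, -2.688, -0.017]
wrist_force: [-1.0, 0.1, -0.2]
width: 0.524
```

Run:
```python
from h import *
rel((.612,-.3595,.006),.52)
c=snap('scene','s35.png');im=c['image'][:,:,::-1]; cv2.imwrite('pics/s35c.png',cv2.resize(im[150:250,160:260],None,fx=6,fy=6,interpolation=cv2.INTER_CUBIC)[:600])
```

```text
t 43.05 pos [ 0.602  -0.3594  0.0297] turn [-0.005  -0.0299 -0.007 ] shift now-axes [-5.7  8.8 23.5] shift after-turn axes [-5.   8.7 23.7] q [-0.578  0.501  1.676  0.011  0.994 -1.097] F [-1.   0.1 -0.2] w 0.524
```

View pics/s35c.png

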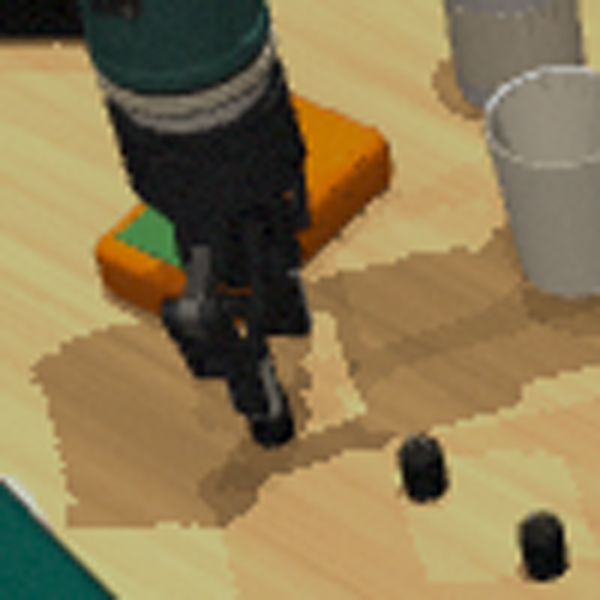

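servo_tool:
  targets: "-0.005 -0.03 -0.007 -5 9 0 45; 0 0 0 0 0 0 45; 0 0 0 0 0 0 45"

```text
time: 43.35
tool_pos: [0.6129, -0.3615, 0.032]
tcp_rot: [1.577, 2.715, 0.0]
wrist_force: [-0.7, -0.5, -0.2]
width: 0.527
```

Run:
```python
from h import *
rel((.612,-.3595,.006),.52)
```

```text
t 43.35 pos [ 0.6129 -0.3615  0.032 ] turn [ 0.0011  0.0019 -0.0015] shift now-axes [ 2.2  0.1 26. ] shift after-turn axes [ 2.2  0.2 26. ] q [-0.568  0.498  1.675  0.     0.966 -1.086] F [-0.7 -0.5 -0.2] w 0.527
```

servo_tool:
  targets: "0 0 0 2 0 8 45; 0 0 0 0 0 8 45; 0 0 0 0 0 6 45; 0 0 0 0 0 3 45; 0 0 0 0 0 0 45"

```text
time: 43.77
tool_pos: [0.6134, -0.3611, 0.0086]
tcp_rot: [1.575, 2.711, 0.001]
wrist_force: [-0.5, 0.1, -0.6]
width: 0.528
```

Run:
```python
from h import *
rel((.612,-.3595,.006),.52)
```

```text
t 43.7667 pos [ 0.6134 -0.3611  0.0086] turn [ 0.0036  0.0053 -0.0019] shift now-axes [ 2.1 -0.4  2.6] shift after-turn axes [ 2.1 -0.4  2.6] q [-5.670e-01  5.230e-01  1.687e+00  1.000e-03  9.250e-01 -1.086e+00] F [-0.5  0.1 -0.6] w 0.528
```

servo_tool:
  targets: "0 0 0 1 0 2 45; 0 0 0 0 0 0 30; 0 0 0 0 0 0 12; 0 0 0 0 0 0 12; 0 0 0 0 0 0 12; 0 0 0 0 0 0 12"
  newtons: 40

```text
time: 44.27
tool_pos: [0.6127, -0.3601, 0.0061]
tcp_rot: [1.575, 2.712, 0.001]
wrist_force: [-0.1, -0.2, -0.9]
width: 0.217
```

servo_tool:
  targets: "0 0 0 0 0 -5 12; 0 0 0 0 0 -20 12; 0 0 0 0 0 -35 12; 0 0 0 0 0 -40 12; 0 0 0 0 0 -40 12; 0 0 0 0 0 -40 12; 0 0 0 0 0 -20 12"

```text
time: 44.85
tool_pos: [0.6061, -0.3561, 0.2048]
tcp_rot: [-1.571, -2.704, -0.002]
wrist_force: [0.6, -0.3, -0.3]
width: 0.212
```

Run:
```python
from h import *
rel((.60,.175,.21),.52)
c=snap('scene','s36.png');im=c['image'][:,:,::-1]; cv2.imwrite('pics/s36c.png',cv2.resize(im[80:260,140:320],None,fx=3,fy=3,interpolation=cv2.INTER_CUBIC)[:600])
```

```text
t 44.85 pos [ 0.6061 -0.3561  0.2048] turn [-0.0063 -0.0136 -0.0018] shift now-axes [464.5 257.7  -0.5] shift after-turn axes [464.  258.6  -5.2] q [-5.670e-01  3.420e-01  1.554e+00  1.000e-03  1.261e+00 -1.085e+00] F [ 0.6 -0.3 -0.3] w 0.212
```

View pics/s36c.png

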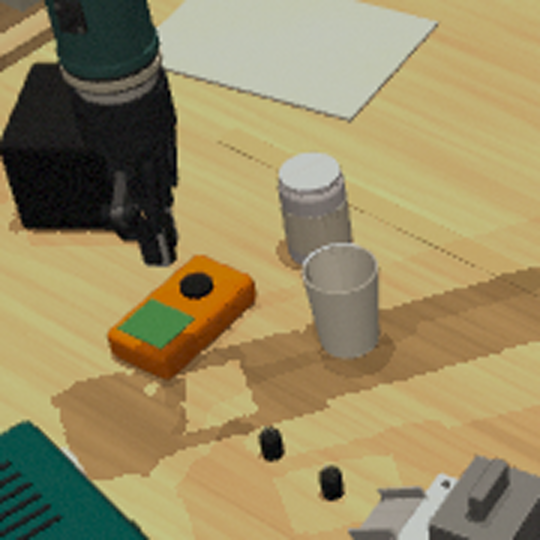

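servo_tool:
  targets: "-0.006 -0.013 0 18 10 0 12; 0 0 0 30 17 0 12; 0 0 0 35 19 0 12; 0 0 0 35 19 0 12; 0 0 0 35 19 0 12; 0 0 0 35 19 0 12; 0 0 0 35 19 0 12; 0 0 0 35 19 0 12"

```text
time: 45.57
tool_pos: [0.6058, -0.0642, 0.2158]
tcp_rot: [1.584, 2.682, -0.003]
wrist_force: [-0.3, 0.7, -0.0]
width: 0.214
```

Run:
```python
from caps import *
rel((.60,.175,.21),.52)
d=snap('top','t37.png');im=d['image'][:,:,::-1]; cv2.imwrite('pics/t37c.png',cv2.resize(im[170:280,180:320],None,fx=5,fy=5,interpolation=cv2.INTER_CUBIC)[:600])
for b in blobs(d,(195,180,275,255),.085):print(b)
print(proj(d,(.603,.1695,.075)))
```

```text
t 45.5667 pos [ 0.6058 -0.0642  0.2158] turn [ 0.0116  0.0237 -0.0161] shift now-axes [212.4 110.4   2.1] shift after-turn axes [210.5 113.8   5.8] q [-0.14   0.136  1.785 -0.013  1.197 -0.639] F [-0.3  0.7 -0. ] w 0.214
(array([236.1, 196.7]), np.int32(74), array([0.6572, 0.17  ]))
(array([254.8, 208.8]), np.int32(99), array([0.6292, 0.1248]))
(array([240.7, 226. ]), np.int32(50), array([0.5873, 0.1566]))
[235.96058053 220.05804197]
```

View pics/t37c.png

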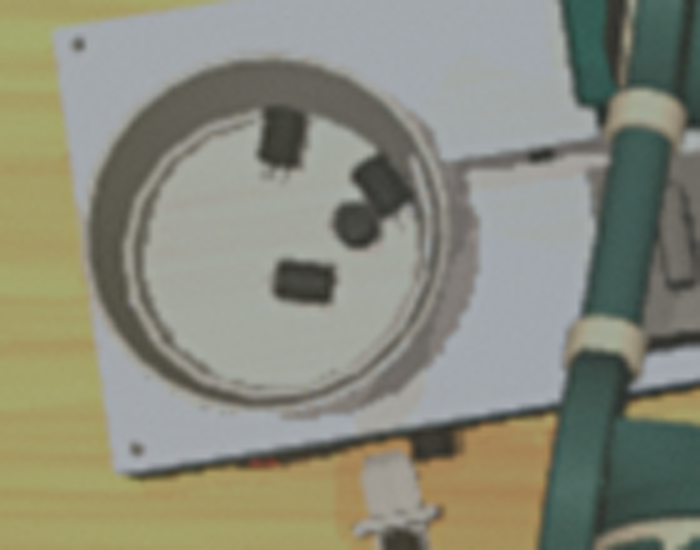

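Run:
```python
from h import *
rel((.605,.197,.19),.52)
```

```text
t 45.6167 pos [ 0.6054 -0.0564  0.2156] turn [ 0.014   0.0177 -0.0126] shift now-axes [222.1 122.5  23.4] shift after-turn axes [220.1 125.6  25.6] q [-0.131  0.135  1.787 -0.006  1.198 -0.636] F [-0.5  4.4 -0.7] w 0.219
```

servo_tool:
  targets: "0.012 0.018 -0.012 25 14 0 12; 0 0 0 35 20 0 12; 0 0 0 35 20 0 12; 0 0 0 35 20 2 12; 0 0 0 35 20 5 12; 0 0 0 30 17 8 12; 0 0 0 12 6 8 12; 0 0 0 0 0 0 12"

```text
time: 46.28
tool_pos: [0.6026, 0.1951, 0.1941]
tcp_rot: [1.566, 2.718, 0.008]
wrist_force: [-1.2, -1.1, -1.6]
width: 0.218
```

servo_tool:
  targets: "0 0 0 0 0 0 12"

```text
time: 46.37
tool_pos: [0.6022, 0.1954, 0.1937]
tcp_rot: [1.563, 2.72, 0.006]
wrist_force: [-0.3, 0.4, -0.4]
width: 0.218
```

Run:
```python
from h import *
rel((.605,.197,.10),.52)
```

```text
t 46.3667 pos [0.6022 0.1954 0.1937] turn [0.0053 0.0016 0.0075] shift now-axes [ 0.1  2.7 93.7] shift after-turn axes [-0.   3.2 93.7] q [ 0.275  0.207  1.744 -0.     1.185 -0.253] F [-0.3  0.4 -0.4] w 0.218
```

servo_tool:
  targets: "0 0 0 0 2 20 12; 0 0 0 0 0 30 12; 0 0 0 0 0 25 12; 0 0 0 0 0 15 12; 0 0 0 0 0 0 12; 0 0 0 0 0 0 12"

```text
time: 46.87
tool_pos: [0.6087, 0.1873, 0.105]
tcp_rot: [1.568, 2.71, 0.008]
wrist_force: [-0.1, -0.7, 0.2]
width: 0.215
```

Run:
```python
from h import *
rel((.605,.197,.088),.52)
c=snap('scene','s38.png');im=c['image'][:,:,::-1]; cv2.imwrite('pics/s38c.png',cv2.resize(im[200:330,310:440],None,fx=4,fy=4,interpolation=cv2.INTER_CUBIC)[:600])
```

```text
t 46.8667 pos [0.6087 0.1873 0.105 ] turn [0.0099 0.007  0.0015] shift now-axes [10.4  1.5 17. ] shift after-turn axes [10.3  1.7 17. ] q [ 0.262  0.289  1.816 -0.005  1.025 -0.257] F [-0.1 -0.7  0.2] w 0.215
```

View pics/s38c.png

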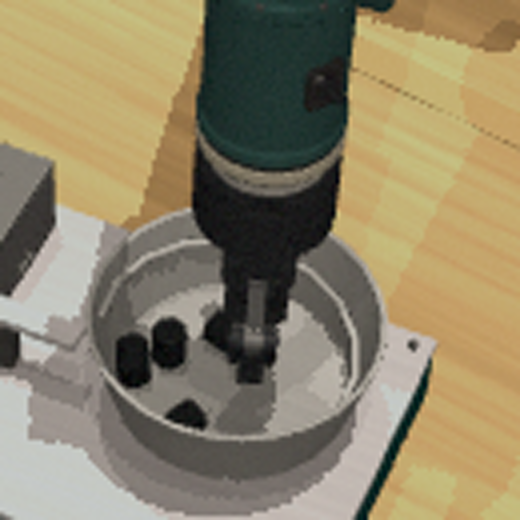

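servo_tool:
  targets: "0 0 0 6 1 8 12; 0 0 0 4 0 5 12; 0 0 0 0 0 0 12; 0 0 0 0 0 0 30; 0 0 0 0 0 0 35; 0 0 0 0 0 0 35; 0 0 0 0 0 -10 35; 0 0 0 0 0 -30 35"

```text
time: 47.58
tool_pos: [0.6029, 0.1955, 0.1321]
tcp_rot: [1.571, 2.71, 0.004]
wrist_force: [-0.2, -0.3, -0.6]
width: 0.406
```

servo_tool:
  targets: "0 0 0 0 0 -40 35; 0 0 0 0 0 -40 40; 0 0 0 -20 -10 0 45; 0 0 0 -35 -18 0 45; 0 0 0 -36 -19 0 45; 0 0 0 -36 -19 0 45; 0 0 0 -36 -19 0 45; 0 0 0 -36 -19 0 45"

```text
time: 48.25
tool_pos: [0.6182, -0.0252, 0.2358]
tcp_rot: [1.54, 2.705, 0.033]
wrist_force: [1.1, -0.1, -0.5]
width: 0.529
```

Run:
```python
from h import *
rel((.596,-.2785,.10),.52)
c=snap('scene','s39.png');im=c['image'][:,:,::-1]; cv2.imwrite('pics/s39c.png',cv2.resize(im[200:330,310:440],None,fx=4,fy=4,interpolation=cv2.INTER_CUBIC)[:600])
```

```text
t 48.25 pos [ 0.6182 -0.0252  0.2358] turn [0.0327 0.0142 0.016 ] shift now-axes [-204.5 -152.9  133.9] shift after-turn axes [-208.8 -145.1  135.8] q [-0.085  0.133  1.752  0.008  1.222 -0.624] F [ 1.1 -0.1 -0.5] w 0.529
```

View pics/s39c.png

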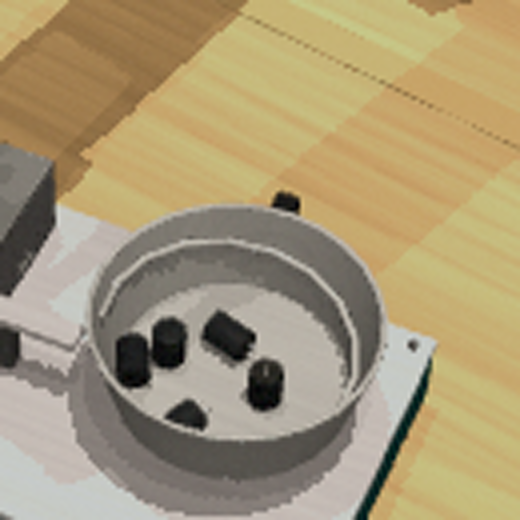

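servo_tool:
  targets: "0.03 0.014 0.016 -28 -20 5 45; 0 0 0 -33 -23 10 45; 0 0 0 -33 -23 10 45; 0 0 0 -33 -23 15 45; 0 0 0 -33 -23 15 45; 0 0 0 -30 -20 15 45; 0 0 0 -12 -9 10 45; 0 0 0 0 0 0 45"

```text
time: 48.97
tool_pos: [0.6001, -0.2872, 0.1686]
tcp_rot: [1.577, 2.692, 0.002]
wrist_force: [-0.4, -0.2, -0.5]
width: 0.528
```

servo_tool:
  targets: "0 0 0 0 0 0 45"

```text
time: 49.05
tool_pos: [0.5999, -0.2876, 0.1688]
tcp_rot: [1.58, 2.691, 0.003]
wrist_force: [0.5, 0.1, 1.1]
width: 0.53
```

Run:
```python
from caps import *
rel((.596,-.2785,.06),.52)
c=snap('scene','s40.png')
for b in blobs(c,(215,215,265,255),.013):print('scene',b)
```

```text
t 49.05 pos [ 0.5999 -0.2876  0.1688] turn [ 0.0125  0.0177 -0.011 ] shift now-axes [ 11.8  -0.3 108.6] shift after-turn axes [  9.8   1.2 108.8] q [-4.850e-01  2.750e-01  1.708e+00  1.000e-03  1.137e+00 -9.940e-01] F [0.5 0.1 1.1] w 0.53
scene (array([230.1, 228. ]), np.int32(64), array([ 0.5963, -0.2782]))
scene (array([250.1, 240.9]), np.int32(67), array([ 0.6003, -0.2024]))
```

servo_tool:
  targets: "0.012 0.018 -0.011 5 0 15 45; 0 0 0 5 1 25 45; 0 0 0 0 0 25 45; 0 0 0 0 0 25 45; 0 0 0 0 0 18 45; 0 0 0 0 0 0 45; 0 0 0 0 0 0 45"

```text
time: 49.68
tool_pos: [0.603, -0.2648, 0.0617]
tcp_rot: [1.55, 2.728, 0.007]
wrist_force: [-0.8, 0.7, 0.2]
width: 0.524
```

Run:
```python
from caps import *
rel((.596,-.2785,.006),.52)
```

```text
t 49.6833 pos [ 0.603  -0.2648  0.0617] turn [0.0055 0.0011 0.0174] shift now-axes [ -8.1 -13.3  55.6] shift after-turn axes [ -8.4 -12.8  55.7] q [-0.454  0.377  1.789  0.005  0.972 -0.994] F [-0.8  0.7  0.2] w 0.524
```

servo_tool:
  targets: "0.005 0 0.017 -8 -13 10 45; 0 0 0 0 0 12 45; 0 0 0 0 0 0 45; 0 0 0 0 0 0 45"

```text
time: 50.02
tool_pos: [0.5985, -0.2775, 0.0417]
tcp_rot: [1.568, 2.716, -0.0]
wrist_force: [-0.2, -0.2, 0.1]
width: 0.525
```

Run:
```python
from caps import *
rel((.596,-.2785,.006),.52)
```

```text
t 50.0167 pos [ 0.5985 -0.2775  0.0417] turn [0.0028 0.0049 0.0034] shift now-axes [ 0.6 -2.8 35.7] shift after-turn axes [ 0.4 -2.7 35.7] q [-0.472  0.401  1.797 -0.     0.937 -0.995] F [-0.2 -0.2  0.1] w 0.525
```

servo_tool:
  targets: "0 0 0 0 -2 10 45; 0 0 0 0 0 10 45; 0 0 0 0 0 8 45; 0 0 0 0 0 4 45; 0 0 0 0 0 0 45; 0 0 0 0 0 0 45"

```text
time: 50.52
tool_pos: [0.5979, -0.2801, 0.0084]
tcp_rot: [1.568, 2.712, 0.0]
wrist_force: [-0.2, -0.6, -0.3]
width: 0.527
```

Run:
```python
from caps import *
rel((.596,-.2785,.006),.52)
```

```text
t 50.5167 pos [ 0.5979 -0.2801  0.0084] turn [0.0047 0.0075 0.002 ] shift now-axes [ 2.4 -0.9  2.3] shift after-turn axes [ 2.3 -0.9  2.4] q [-0.476  0.441  1.813 -0.     0.878 -0.998] F [-0.2 -0.6 -0.3] w 0.527
```

servo_tool:
  targets: "0 0 0 2 -1 2 45; 0 0 0 0 0 0 30; 0 0 0 0 0 0 12; 0 0 0 0 0 0 12; 0 0 0 0 0 0 12; 0 0 0 0 0 0 12"

```text
time: 51.02
tool_pos: [0.5968, -0.279, 0.0073]
tcp_rot: [1.567, 2.71, 0.001]
wrist_force: [0.4, 0.4, -1.5]
width: 0.214
```

servo_tool:
  targets: "0 0 0 0 0 -5 12; 0 0 0 0 0 -20 12; 0 0 0 0 0 -35 12; 0 0 0 0 0 -40 12; 0 0 0 0 0 -40 12; 0 0 0 0 0 -40 12; 0 0 0 0 0 -20 12"

```text
time: 51.6
tool_pos: [0.5892, -0.275, 0.2072]
tcp_rot: [-1.568, -2.712, 0.001]
wrist_force: [1.2, -0.2, 0.4]
width: 0.217
```

Run:
```python
from caps import *
rel((.58,.20,.20),.52)
c=snap('scene','s41.png')
for b in blobs(c,(190,205,265,255),.013):print('scene',b)
```

```text
t 51.6 pos [ 0.5892 -0.275   0.2072] turn [-0.0047 -0.0072  0.0022] shift now-axes [416.2 229.1   9.2] shift after-turn axes [416.8 228.1   7.2] q [-0.475  0.238  1.68  -0.     1.231 -0.997] F [ 1.2 -0.2  0.4] w 0.217
scene (array([250.1, 240.9]), np.int32(67), array([ 0.6003, -0.2024]))
```

servo_tool:
  targets: "0 0 0 15 8 0 12; 0 0 0 30 16 0 12; 0 0 0 36 19 0 12; 0 0 0 36 19 0 12; 0 0 0 36 19 0 12; 0 0 0 36 19 0 12; 0 0 0 36 19 0 12; 0 0 0 36 19 0 12"

```text
time: 52.32
tool_pos: [0.5808, 0.0203, 0.2147]
tcp_rot: [1.587, 2.702, -0.001]
wrist_force: [0.5, -0.3, -1.0]
width: 0.211
```

Run:
```python
from caps import *
rel((.612,.174,.19),.52)
```

```text
t 52.3167 pos [0.5808 0.0203 0.2147] turn [ 0.0036  0.0069 -0.0115] shift now-axes [119.3 102.   24.2] shift after-turn axes [117.9 103.4  24.7] q [-0.005  0.095  1.833 -0.005  1.207 -0.512] F [ 0.5 -0.3 -1. ] w 0.211
```

servo_tool:
  targets: "0 0.007 -0.011 28 23 0 12; 0 0 0 30 26 0 12; 0 0 0 30 26 5 12; 0 0 0 18 18 10 12; 0 0 0 0 0 10 12; 0 0 0 0 0 0 12; 0 0 0 0 0 0 12"

```text
time: 52.9
tool_pos: [0.6006, 0.1777, 0.1855]
tcp_rot: [-1.556, -2.722, -0.005]
wrist_force: [0.3, -0.1, 1.2]
width: 0.217
```

Run:
```python
from caps import *
rel((.612,.174,.112),.52)
```

```text
t 52.9 pos [0.6006 0.1777 0.1855] turn [-0.0008 -0.0071  0.012 ] shift now-axes [-9.5  8.  73.4] shift after-turn axes [-8.8  8.1 73.5] q [ 0.244  0.206  1.761  0.007  1.177 -0.291] F [ 0.3 -0.1  1.2] w 0.217
```

servo_tool:
  targets: "0 -0.007 0.012 -9 8 15 12; 0 0 0 0 0 20 12; 0 0 0 0 0 20 12; 0 0 0 0 0 8 12; 0 0 0 0 0 0 12; 0 0 0 0 0 0 12"

```text
time: 53.4
tool_pos: [0.6114, 0.1673, 0.1228]
tcp_rot: [1.585, 2.711, -0.003]
wrist_force: [1.3, 0.1, -0.3]
width: 0.214
```

Run:
```python
from caps import *
rel((.612,.174,.112),.52)
c=snap('scene','s42.png');im=c['image'][:,:,::-1]; cv2.imwrite('pics/s42c.png',cv2.resize(im[200:330,310:440],None,fx=4,fy=4,interpolation=cv2.INTER_CUBIC)[:600])
```

```text
t 53.4 pos [0.6114 0.1673 0.1228] turn [-0.0012  0.0017 -0.0072] shift now-axes [ 5.5  3.9 10.8] shift after-turn axes [ 5.5  3.9 10.8] q [ 0.229  0.273  1.801 -0.002  1.068 -0.283] F [ 1.3  0.1 -0.3] w 0.214
```

View pics/s42c.png

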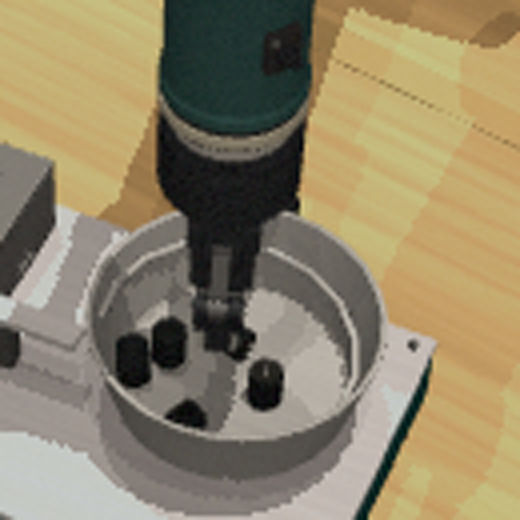

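servo_tool:
  targets: "0 0 0 4 3 6 12; 0 0 0 0 0 4 12; 0 0 0 0 0 0 12; 0 0 0 0 0 0 28; 0 0 0 0 0 0 32; 0 0 0 0 0 0 32; 0 0 0 0 0 -15 32; 0 0 0 0 0 -35 32"

```text
time: 54.12
tool_pos: [0.6093, 0.1717, 0.1599]
tcp_rot: [-1.584, -2.708, 0.011]
wrist_force: [-0.3, -0.7, -0.6]
width: 0.373
```

servo_tool:
  targets: "0 0 0 0 0 -40 35; 0 0 0 -10 -5 -20 40; 0 0 0 -30 -16 0 45; 0 0 0 -36 -19 0 45; 0 0 0 -36 -19 0 45; 0 0 0 -36 -19 0 45; 0 0 0 -36 -19 0 45; 0 0 0 -36 -19 0 45"

```text
time: 54.78
tool_pos: [0.6239, -0.074, 0.2372]
tcp_rot: [1.558, 2.714, 0.014]
wrist_force: [1.6, -0.0, 0.5]
width: 0.525
```

Run:
```python
from caps import *
rel((.600,-.202,.10),.52)
c=snap('scene','s43.png');im=c['image'][:,:,::-1]; cv2.imwrite('pics/s43c.png',cv2.resize(im[200:330,310:440],None,fx=4,fy=4,interpolation=cv2.INTER_CUBIC)[:600])
```

```text
t 54.7833 pos [ 0.6239 -0.074   0.2372] turn [0.0143 0.0062 0.0084] shift now-axes [-97.6 -87.1 136.5] shift after-turn axes [-99.2 -84.3 137.2] q [-0.16   0.163  1.714  0.004  1.249 -0.69 ] F [ 1.6 -0.   0.5] w 0.525
```

View pics/s43c.png

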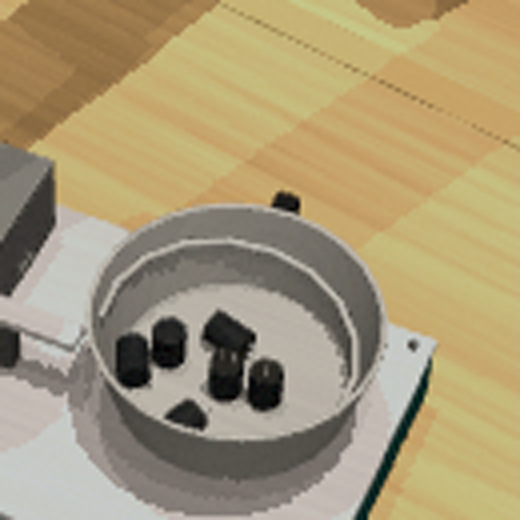

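servo_tool:
  targets: "0.014 0.006 0.008 -18 -15 10 45; 0 0 0 -24 -20 15 45; 0 0 0 -24 -20 20 45; 0 0 0 -22 -18 20 45; 0 0 0 -8 -8 15 45; 0 0 0 0 0 0 45; 0 0 0 0 0 0 45"

```text
time: 55.42
tool_pos: [0.603, -0.2168, 0.1602]
tcp_rot: [1.585, 2.697, -0.004]
wrist_force: [-0.3, 0.3, 0.9]
width: 0.528
```

Run:
```python
from caps import *
rel((.600,-.202,.06),.52)
```

```text
t 55.4167 pos [ 0.603  -0.2168  0.1602] turn [ 0.0045  0.0126 -0.0121] shift now-axes [ 15.7   4.1 100. ] shift after-turn axes [ 14.3   4.7 100.2] q [-0.382  0.244  1.764 -0.005  1.121 -0.887] F [-0.3  0.3  0.9] w 0.528
```

servo_tool:
  targets: "0.004 0.012 -0.012 10 3 15 45; 0 0 0 0 0 25 45; 0 0 0 0 0 25 45; 0 0 0 0 0 25 45; 0 0 0 0 0 10 45; 0 0 0 0 0 0 45; 0 0 0 0 0 0 45"

```text
time: 56.0
tool_pos: [0.608, -0.1958, 0.0623]
tcp_rot: [1.557, 2.719, 0.01]
wrist_force: [0.1, 0.0, -0.2]
width: 0.523
```

Run:
```python
from caps import *
rel((.600,-.202,.006),.52)
```

```text
t 56.0 pos [ 0.608  -0.1958  0.0623] turn [0.0095 0.0039 0.011 ] shift now-axes [ -1.1 -10.6  56.2] shift after-turn axes [ -1.4 -10.1  56.3] q [-0.353  0.341  1.838  0.006  0.954 -0.888] F [ 0.1  0.  -0.2] w 0.523
```

servo_tool:
  targets: "0.009 0.004 0.011 -1 -10 12 45; 0 0 0 0 0 12 45; 0 0 0 0 0 0 45; 0 0 0 0 0 0 45"

```text
time: 56.33
tool_pos: [0.6029, -0.2015, 0.0408]
tcp_rot: [1.571, 2.713, 0.002]
wrist_force: [0.4, 0.4, -0.2]
width: 0.528
```

Run:
```python
from caps import *
rel((.600,-.202,.006),.52)
```

```text
t 56.3333 pos [ 0.6029 -0.2015  0.0408] turn [0.0044 0.0048 0.0014] shift now-axes [ 1.2 -2.9 34.8] shift after-turn axes [ 1.  -2.8 34.8] q [-0.362  0.363  1.854  0.     0.918 -0.884] F [ 0.4  0.4 -0.2] w 0.528
```

servo_tool:
  targets: "0.004 0.005 0 0 -2 10 45; 0 0 0 0 0 10 45; 0 0 0 0 0 8 45; 0 0 0 0 0 4 45; 0 0 0 0 0 0 45; 0 0 0 0 0 0 45"

```text
time: 56.83
tool_pos: [0.6018, -0.204, 0.0064]
tcp_rot: [1.575, 2.716, 0.001]
wrist_force: [-1.1, -0.4, 0.3]
width: 0.524
```

Run:
```python
from caps import *
rel((.600,-.202,.006),.52)
```

```text
t 56.8333 pos [ 0.6018 -0.204   0.0064] turn [ 0.0013  0.0008 -0.0003] shift now-axes [ 2.6 -0.6  0.3] shift after-turn axes [ 2.6 -0.6  0.4] q [-3.660e-01  4.090e-01  1.865e+00  1.000e-03  8.660e-01 -8.860e-01] F [-1.1 -0.4  0.3] w 0.524
```

servo_tool:
  targets: "0 0 0 2 0 0 45; 0 0 0 0 0 0 30; 0 0 0 0 0 0 12; 0 0 0 0 0 0 12; 0 0 0 0 0 0 12; 0 0 0 0 0 0 12"

```text
time: 57.33
tool_pos: [0.6017, -0.2022, 0.0076]
tcp_rot: [1.574, 2.715, 0.002]
wrist_force: [1.2, 0.3, 0.1]
width: 0.215
```

servo_tool:
  targets: "0 0 0 0 0 -5 12; 0 0 0 0 0 -20 12; 0 0 0 0 0 -35 12; 0 0 0 0 0 -40 12; 0 0 0 0 0 -40 12; 0 0 0 0 0 -40 12; 0 0 0 0 0 -25 12"

```text
time: 57.92
tool_pos: [0.5943, -0.1995, 0.2119]
tcp_rot: [-1.567, -2.703, 0.004]
wrist_force: [0.5, 0.5, 0.1]
width: 0.217
```

Run:
```python
from caps import *
rel((.58,.19,.20),.52)
c=snap('scene','s44.png')
for b in blobs(c,(190,205,265,255),.013):print('scene',b)
d=snap('top','t44.png');im=d['image'][:,:,::-1]; cv2.imwrite('pics/t44c.png',cv2.resize(im[170:280,180:320],None,fx=5,fy=5,interpolation=cv2.INTER_CUBIC)[:600])
```

```text
t 57.9167 pos [ 0.5943 -0.1995  0.2119] turn [-0.0108 -0.014  -0.    ] shift now-axes [345.  181.3  14.7] shift after-turn axes [345.2 181.1  11.9] q [-3.640e-01  1.980e-01  1.721e+00  1.000e-03  1.241e+00 -8.840e-01] F [0.5 0.5 0.1] w 0.217
```

View pics/t44c.png

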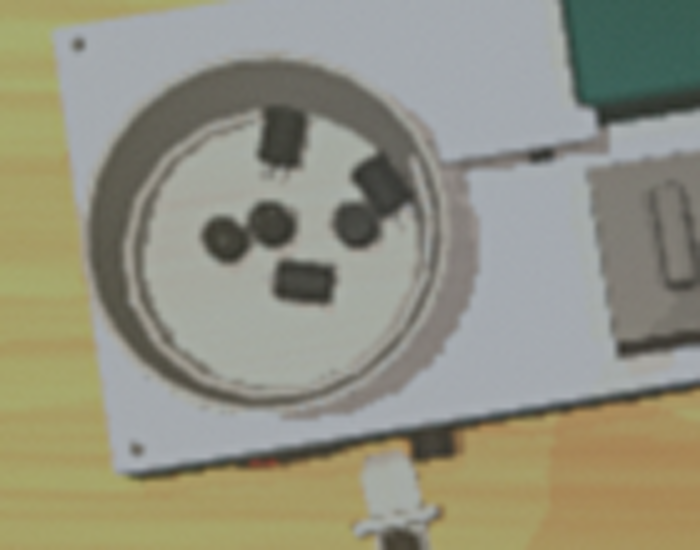

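servo_tool:
  targets: "-0.01 -0.014 0 15 8 0 12; 0 0 0 30 16 0 12; 0 0 0 36 18 0 12; 0 0 0 36 18 0 12; 0 0 0 36 18 0 12; 0 0 0 36 18 0 12; 0 0 0 36 18 0 12; 0 0 0 36 18 0 12"

```text
time: 58.68
tool_pos: [0.5817, 0.0924, 0.213]
tcp_rot: [1.589, 2.694, -0.004]
wrist_force: [0.9, -0.3, 0.0]
width: 0.216
```

Run:
```python
from caps import *
rel((.572,.19,.18),.52)
```

```text
t 58.6833 pos [0.5817 0.0924 0.213 ] turn [ 0.0051  0.0133 -0.0149] shift now-axes [90.5 38.6 32. ] shift after-turn axes [89.5 40.1 33. ] q [ 0.121  0.109  1.821 -0.011  1.202 -0.38 ] F [ 0.9 -0.3  0. ] w 0.216
```

servo_tool:
  targets: "0.005 0.013 -0.015 28 12 0 12; 0 0 0 30 13 6 12; 0 0 0 22 10 10 12; 0 0 0 6 3 12 12; 0 0 0 0 0 0 12; 0 0 0 0 0 0 12"

```text
time: 59.18
tool_pos: [0.5667, 0.1985, 0.1801]
tcp_rot: [-1.558, -2.722, 0.002]
wrist_force: [0.6, 0.0, -0.2]
width: 0.214
```

Run:
```python
from caps import *
rel((.572,.19,.112),.52)
```

```text
t 59.1833 pos [0.5667 0.1985 0.1801] turn [-0.0038 -0.0036  0.0113] shift now-axes [-10.3   0.5  68.1] shift after-turn axes [-10.1   0.4  68.1] q [ 0.294  0.164  1.821  0.003  1.161 -0.238] F [ 0.6  0.  -0.2] w 0.214
```

servo_tool:
  targets: "0 -0.004 0.011 -9 0 15 12; 0 0 0 0 0 20 12; 0 0 0 0 0 18 12; 0 0 0 0 0 6 12; 0 0 0 0 0 0 12; 0 0 0 0 0 0 12"

```text
time: 59.68
tool_pos: [0.5733, 0.1824, 0.121]
tcp_rot: [1.584, 2.711, -0.008]
wrist_force: [0.2, -0.6, -0.1]
width: 0.218
```

Run:
```python
from caps import *
rel((.572,.19,.108),.52)
c=snap('scene','s45.png');im=c['image'][:,:,::-1]; cv2.imwrite('pics/s45c.png',cv2.resize(im[200:330,310:440],None,fx=4,fy=4,interpolation=cv2.INTER_CUBIC)[:600])
```

```text
t 59.6833 pos [0.5733 0.1824 0.121 ] turn [-0.0039  0.0037 -0.0068] shift now-axes [ 7.3  2.7 12.9] shift after-turn axes [ 7.3  2.7 13. ] q [ 0.269  0.22   1.872 -0.005  1.053 -0.241] F [ 0.2 -0.6 -0.1] w 0.218
```

View pics/s45c.png

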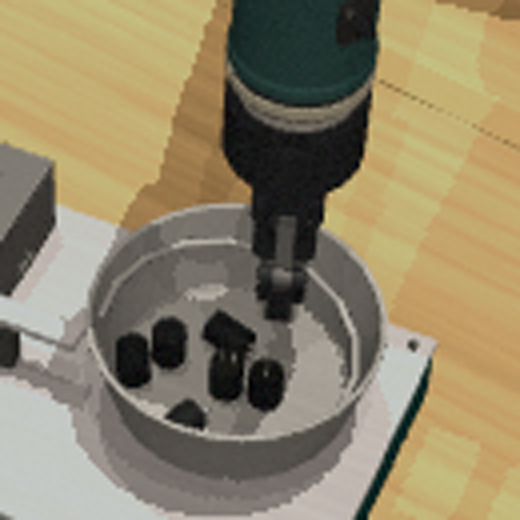

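servo_tool:
  targets: "0 0 0 6 2 7 12; 0 0 0 0 0 6 12; 0 0 0 0 0 0 12; 0 0 0 0 0 0 28; 0 0 0 0 0 0 32; 0 0 0 0 0 0 32; 0 0 0 0 0 -15 32; 0 0 0 0 0 -35 32"

```text
time: 60.4
tool_pos: [0.5693, 0.1883, 0.1544]
tcp_rot: [-1.583, -2.709, 0.017]
wrist_force: [-1.4, -0.6, -0.5]
width: 0.373
```

servo_tool:
  targets: "0 0 0 0 0 -40 35; 0 0 0 0 0 -40 40; 0 0 0 0 0 -20 45; 0 0 0 36 0 0 45; 0 0 0 36 0 0 45; 0 0 0 36 0 0 45; 0 0 0 36 0 0 45; 0 0 0 30 0 0 45"

```text
time: 61.07
tool_pos: [0.4905, 0.3424, 0.2721]
tcp_rot: [1.594, 2.694, 0.008]
wrist_force: [0.7, -0.5, 0.3]
width: 0.523
```

Run:
```python
from caps import *
rel((.572,.19,.108),.52)
c=snap('scene','s46.png');d=snap('top','t46.png')
im=d['image'][:,:,::-1]; cv2.imwrite('pics/t46c.png',cv2.resize(im[170:310,180:380],None,fx=4,fy=4,interpolation=cv2.INTER_CUBIC)[:600])
```

```text
t 61.0667 pos [0.4905 0.3424 0.2721] turn [ 0.0101  0.0073 -0.0176] shift now-axes [-171.6   -3.7  165.3] shift after-turn axes [-172.7   -5.   164.1] q [ 0.572  0.091  1.731 -0.008  1.31   0.072] F [ 0.7 -0.5  0.3] w 0.523
```

View pics/s46.png

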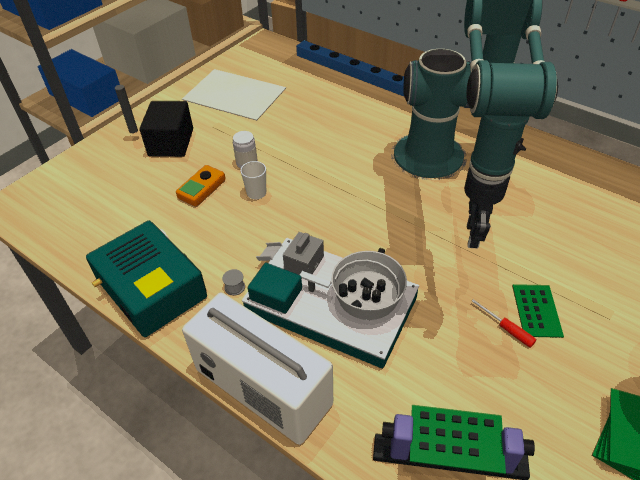

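View pics/t46c.png

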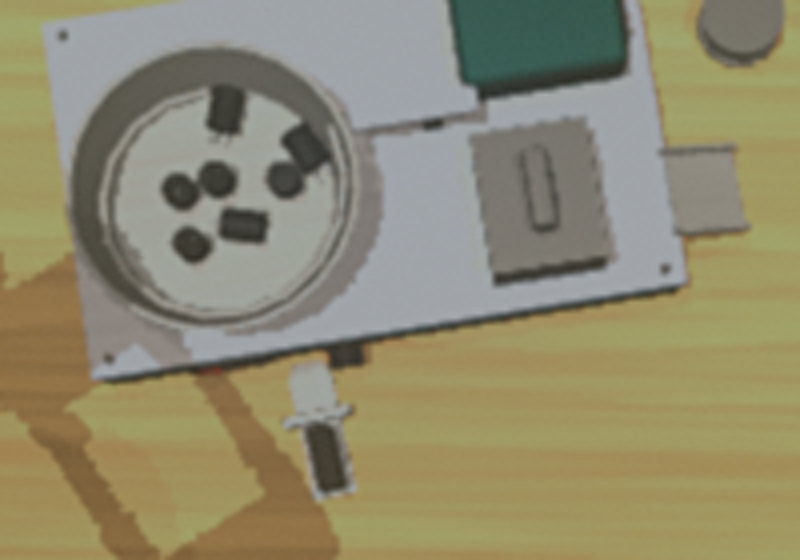

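Run:
```python
from caps import *
a=cv2.imread('pics/t0.png') if False else cv2.imread('pics/top0.png');d=snap('top','t47.png');c=snap('scene')
im=d['image'][:,:,::-1]
cv2.imwrite('pics/t47c.png',cv2.resize(im[210:350,375:525],None,fx=4,fy=4,interpolation=cv2.INTER_CUBIC))
# guard change vs start
df=np.abs(im.astype(int)-a).max(2); print('guard region diff',(df[190:245,295:340]>50).sum(),'tin',(df[310:350,470:515]>50).sum(),'meter',(df[230:295,478:520]>50).sum(),'spool',(df[160:190,350:380]>50).sum(),'sd',(df[270:300,85:165]>50).sum())
Q=lambda x,y,z:onz(d,180+(x+.5)/4-.5,170+(y+.5)/4-.5,z)
print('gauge tip',Q(310,363,.003),'end',Q(333,495,.003),'shoulder',np.linalg.norm(Q(284,424,.018)-Q(352,408,.018)))
print(bot.read_state()['time'])
```

```text
guard region diff 18 tin 0 meter 0 spool 0 sd 542
gauge tip [0.51535933 0.12278004 0.003     ] end [0.43452111 0.10618325 0.003     ] shoulder 0.04241612404075317
61.2667
```

View pics/t47c.png

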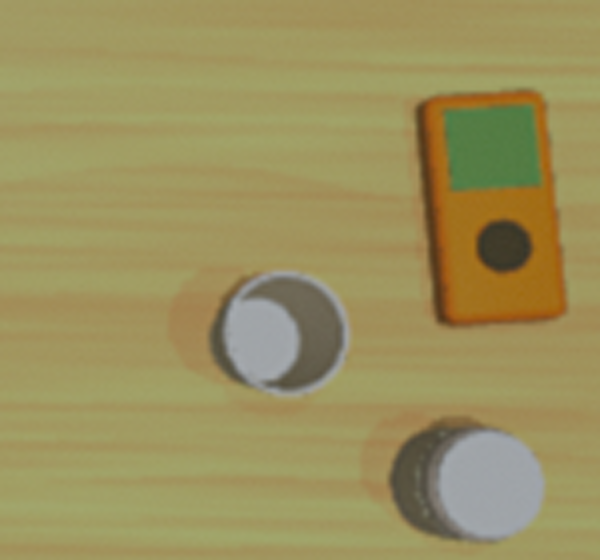

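Run:
```python
from caps import *
for n,f in(('top','top0.png'),('scene','scene0.png')):
    c=snap(n)
    for im in(cv2.imread('pics/'+f)[:,:,::-1],c['image']):
        m=(im[:,:,0].astype(int)>im[:,:,1]*2+30);ys,xs=np.nonzero(m[270:350] if n=='scene' else m[265:300,:200]);print(n,len(xs),xs.mean().round(1),ys.mean().round(1))
c=snap('scene');im=c['image'][:,:,::-1];cv2.imwrite('pics/s48.png',cv2.resize(im[230:300,350:420],None,fx=8,fy=8,interpolation=cv2.INTER_CUBIC))
```

```text
top 6039 108.1 16.7
top 4517 106.5 17.9
scene 33879 351.4 41.1
scene 35404 361.8 40.8
```

View pics/s48.png

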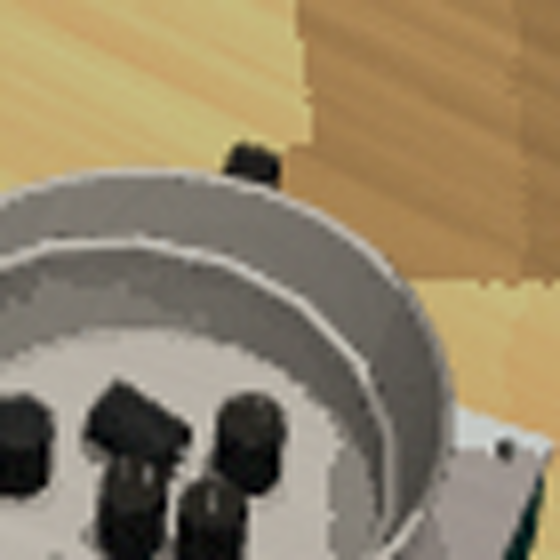

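Run:
```python
from h import *
s=bot.read_state();print(s['time'],np.abs(s['joint_vel']).max(),s['wrist_force'])
print(finish_job())
```

```text
61.4167 0.009925234680376888 [0.23797485 0.47699312 0.33537374]
the job is handed in; nothing more can be done
None
```

The job is handed in at about 61 s of the 210 s allowed. No verdict was reported.

**Guard and gauge**
- I pulled the guard off and stood it upright on the bench.
- I slid the gauge into the gap until its shoulder stopped firmly against the head, then laid it flat on the bench.
- I pressed the guard home with about 37 N. The grip height matched the height expected for fully home. The last top picture shows almost no change in the guard area from the start (18 pixels).

**Capacitors and cup**
- I poured four capacitors from the cup into the bowl. The overhead view shows the cup empty and standing upright.
- I then moved the three capacitors from the bench, one by one. The last pictures show seven in the bowl, three standing on its floor, and none on the bench.

**Things that disagreed**
- **Gauge position:** the gauge lay about 25 mm further forward than where I released it, most likely the announced knock. Its length and shoulder width in the picture still fit it lying flat, clear of the cutter.
- **Screwdriver:** my pixel comparison showed a change there, which I put down to the arm's shadow. The colour check I ran to settle it was faulty. By eye it lies where it was in the scene picture; I have no valid measurement. The tin, spool and meter showed no change.

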